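# Open the herb bins and hang up the infuser

## Robot

A 6-joint arm with a two-finger parallel gripper is mounted at the origin on the work surface. World frame = base frame: x ahead of the robot, y to its left, z up, the work surface at z = 0. Lengths are in mm, angles in rad, forces in N, time in s.
With the tool pointing down it reaches from about 225 to 725 mm from the base axis. Payload 3.1 kg.
Tool frame: the origin (TCP) lies at the very end of the fingers, on their centre line; the grasp point (between the pads) lies 19 mm behind it; y points along the fingers, x is the direction in which the jaws open and shut, and the axes are right-handed (so a half turn about y gives the same grasp; the last joint's range is limited). The gripper opens to 85 mm and grips with 20 to 120 N. Pads are 22 mm wide; open, the fingers measure 114 mm over their backs; the gripper's body (76 mm by 85 mm) begins 54 mm behind the grasp point. The pads swing forward as they close: fully open they stand 13 mm farther back than shut.
Start: joints at [-1.402, 0.048, 0.099, 1.622, 0, 1.443], TCP at [153.527, -502.043, 231.312] pointing down, gripper open.
Joint ranges: [-2.91, 2.91], [-0.99, 1.94], [-1.21, 1.42], [-2.12, 2.29], [-1.49, 1.47], [-3.14, 3.14]. Speed limits (rad/s): [2.79, 2.79, 3.14, 3.14, 3.14, 3.14].

## Interface

Orientations are given as a unit quaternion [w, x, y, z].
In Python, from bench import arm, vision, hand_in gives the robot as it stands. The module is installed in compiled form; this text tells all that it offers.
- The arm moves only by the shell command python3 -m handwheel 'ROWS'. ROWS is JSON, a list that holds one entry, the list of rows, each a list of 7 numbers: the closure, from 0 (fully open) to 1 (shut), then the shift along the tool's x, y, z in m, then the turn, a rotation vector about the tool's x, y, z in degrees. In form: [[[fingers, tx, ty, tz, wx, wy, wz], ...]]. A call has 1 to 5 rows; each row is the pose to reach, as a shift and turn from the pose commanded when the call began, along the tool's axes at that moment; what a row does not reach only later rows make up. A row lasts 1/10 s, in which the tool goes at most 50 mm and 8.59 degrees, less where a joint would pass 70% of its speed; a pose out of reach is approached as far as the arm can. A call with a gripper value outside its range is refused whole. The fingers move at their own pace and stop on an object; the grip force is fixed at half the most. Time passes only in rows, so rows that repeat a pose let the fingers close. It gives the time, the measured TCP pose, the force and the opening at its end, in the units of the state.
- arm.get_state(): the state, without advancing time (a new reading comes with each control period).
- vision.read_camera(name): name is "scene" or "top" or "wrist"; returns a dict with "image" (400x640x3 uint8, blue, green, red), "fov_y" (degrees; the focal length in pixels is half the picture's height over the tangent of half this angle, whatever the lens; pixels are square), "cx", "cy" (the principal point, pixels), "world_to_cam" (4x4, takes a point from world to camera coordinates); the wrist camera has in their place "mount" (4x4, takes a point from camera to tool coordinates, whose origin is the TCP and whose axes are the tool frame's). Camera axes: x right, y down, z forward; pixel columns grow to the right and rows downward; lengths in mm; the calibration is good to about 2 mm. A picture is of the moment at which its call begins: read the wrist's pose just before it. There is no depth.
- hand_in(): hands the job in, once; it reports no verdict.
The state is a dict: "clock": time; "q": joint angles; "qvel": joint speeds; "joint_efforts": joint torques, N m; "tcp_pos": TCP position; "orientation": TCP orientation; "contact_force": force on the tool from outside, world axes, zero at the start; "wrist_torque": the same for the moment, N m; "grip_width": finger opening in mm.
Only numpy, scipy, OpenCV 4.12 (cv2) and the standard library are available. Lean on these libraries where they do the work, as an engineer would, in place of code of your own. Each camera call takes 0.05 s, during which the arm holds its last target.

## Task

Get the tea counter ready: each herb bin that is shut has a snap-fit wooden cover, so lever it up with the flat blade of the blue-handled opener in the orange-framed notch (never pull or press on a cover with the fingers while it is still snapped in), then lay all the covers in the green tray and put the opener back lying on its black mat. Also hook the tea infuser onto the rail, at least a hand's width (80 mm) to the right of the red band, and from there slide it along the rail, without lifting it off, until it hangs freely at the red band. Leave the other things on the counter where they are.

Things in the scene. Friction and masses are not known exactly. Their poses are not given: they have to be found in the camera images.
- bin0: Leftmost herb bin (red fruit inside), stainless, fixed, 110 (x) x 82 (y) x 102 mm; x runs from its front (orange marks, robot's side) to its back; origin at the centre of its underside. Cover, if any, recessed on a ledge 90 mm up; rim to 102 mm, 98 at the front corners. Black sprung clips at x = -22, y = +-35 mm, up to 103 mm, hold the cover's front half down with some 20 N; its back is not held.
- bin0_notch (a point): Notch of bin0: middle of the outer edge of its floor, 55.5 mm in front of the bin's origin and 81 mm up; axes as the bin's. The notch, framed in orange, 44 mm wide (y), leads level to +x under the cover: its floor, the top of the front wall and the fulcrum, is 12 mm deep (x); the cover's underside is 9 mm above that floor. Behind it the bin's mouth is hollow, 44 mm wide (y).
- bin1: Middle herb bin (green leaves inside), otherwise as bin0.
- bin1_notch (a point): Notch of bin1, as bin0_notch.
- bin2: Rightmost herb bin (ochre flowers inside), otherwise as bin0.
- bin2_notch (a point): Notch of bin2, as bin0_notch.
- cover0: Wooden snap-fit cover of bin0 (None: no cover), 100 g: plate 94 (x) x 65 (y) x 5 mm; dark carrying rib on top along x, 10 mm thick, 50 long, centred at x = +4 mm, up to 35 mm. Origin: centre of the underside, front edge x = -47. Snapped in, its frame is the bin's raised 90 mm. Levered up 13 mm at the clips it springs past both and stays propped on them, front up 11 degrees, origin 9 mm higher; if rolled sideways, one clip still holds.
- cover1: Cover of bin1, otherwise as cover0.
- cover2: Cover of bin2, otherwise as cover0.
- opener: flat opener of 140 g, 180 mm long: blue handle 100 x 20 x 16 mm from x = -80 to +20 mm, then a steel blade 80 x 32 x 4 mm from x = +20 to +100 mm (the tip), mid-thickness like the handle 8 mm above the underside. Origin on the underside, x towards the tip, z up when lying.
- mat: black rubber mat, fixed, 210 (x) x 60 (y) x 3 mm, on the table; origin at the centre of its underside. The opener starts on it.
- tray: green open tray, fixed, 265 (x) x 125 (y) x 28 mm, walls and floor 4 mm; origin at the centre of its underside. All three covers fit side by side across it (their ribs along the tray's y).
- infuser: Closed steel tea infuser, 175 to 290 g, standing: canister 64 mm wide, 62 high. Its hook, 8 mm bar in its x-z plane: stem up at x = -22 mm, over a crown (138 mm up at x = 0), ending in a tip at x = +19, 110 mm up, so the mouth below the tip faces +x, 48 mm high. On the crown a black grip tab 26 (x) x 12 (y) mm, 140 to 170 mm up. Origin: centre of the underside, z up.
- infuser_hook (a point): point of the infuser, 127 mm above its underside on its middle axis, where the rail's axis lies when the infuser hangs on it; axes as the infuser's.
- rail: aluminium rail, fixed: bar of 12 mm diameter along its y axis, 190 mm above the table, 340 mm long between two posts that end at the bar. Origin on the table under the bar's middle; x points away from the robot, y to the robot's left. The infuser is hooked on from the robot's side, its x along the rail's x.
- band: red band, 18 mm wide, painted round the rail (flush, it obstructs nothing); origin on the rail's axis at the band's middle, axes as the rail's; -y is to its right as the robot sees it.

How it is judged (in metres and radians):
On the way, in this order (a step that is already met when the one before it is completed fails the run):
1. the infuser hangs on the rail by its hook, at least 70 mm to the right of the red band (x of infuser_hook in the frame of band between -0.008 and 0.008 m and z of infuser_hook in the frame of band between -0.008 and 0.006 m and contact force between infuser and rail above 0.3 N and y of infuser_hook in the frame of band below -0.07 m), for 0.2 s.
2. the infuser is slid along the rail, 20 to 60 mm to the right of the red band, still hooked on (x of infuser_hook in the frame of band between -0.008 and 0.008 m and z of infuser_hook in the frame of band between -0.008 and 0.006 m and y of infuser_hook in the frame of band between -0.06 and -0.02 m), for 0.05 s.
3. the infuser has been slid along to the red band (x of infuser_hook in the frame of band between -0.008 and 0.008 m and z of infuser_hook in the frame of band between -0.008 and 0.006 m and contact force between infuser and rail above 0.3 N and y of infuser_hook in the frame of band between -0.015 and 0.015 m), for 0.2 s.
At the end, for the whole second after the job is handed in: All covers in the green tray (centre inside its walls, under 60 mm high); opener lying on the black mat (centre within 60 mm along, 25 mm across of the mat's); infuser hanging on the rail within 15 mm of the red band's middle, within 0.2 rad of upright; all at rest (all of step 3 and x of cover0 in the frame of tray between -0.13 and 0.13 m and y of cover0 in the frame of tray between -0.06 and 0.06 m and height (world z) of each of cover0, cover1, cover2 below 0.06 m and linear speed of each of cover0, cover1, cover2, opener below 0.02 m/s and x of cover1 in the frame of tray between -0.13 and 0.13 m and y of cover1 in the frame of tray between -0.06 and 0.06 m and x of cover2 in the frame of tray between -0.13 and 0.13 m and y of cover2 in the frame of tray between -0.06 and 0.06 m and x of opener in the frame of mat between -0.06 and 0.06 m and y of opener in the frame of mat between -0.025 and 0.025 m and z of opener in the frame of mat below 0.012 m and angle between infuser's own z axis and vertical below 0.2 rad and linear speed of infuser below 0.03 m/s); the robot touches nothing.
It fails at once if the fingers pull or push on a cover that is still snapped into its bin ((contact force between the fingers and cover0 above 1.5 N and horizontal distance between cover0 and bin0 below 0.015 m and z of cover0 in the frame of bin0 below 0.0925 m) or (contact force between the fingers and cover1 above 1.5 N and horizontal distance between cover1 and bin1 below 0.015 m and z of cover1 in the frame of bin1 below 0.0925 m) or (contact force between the fingers and cover2 above 1.5 N and horizontal distance between cover2 and bin2 below 0.015 m and z of cover2 in the frame of bin2 below 0.0925 m)).
It fails at once if a bystander (dish, jar, cups, bowl, tin) is moved more than 40 mm (distance of any of bamboo_dish, jar, cups, bowl, tin from where it was at the start of the episode above 0.04 m).
Of cover0, cover1, cover2 only 2 to 3 are there at a start; the rules pass over those that are not, and their reading is None.
At some moment in a run one of infuser, opener may be knocked a few centimetres aside while the robot is not near it.
It also fails if it takes over 210 s, if anything falls off the work surface, if the arm or the gripper's body presses on something with over 40 N, if the wrist force passes 120 N, or if a joint passes its speed limit or range.

## Working session

There is one attempt and no reset: what is moved stays moved. The work goes in short steps, Python scripts to look and compute and a shell command to move; the robot and the scene stay as the last step left them, time stands still between calls to the robot, and variables do not carry over. Pictures are saved under pics/ and viewed, and the job is handed in when it is done.

```bash
mkdir -p pics; ls; cat > h.py <<'E'
import numpy as np, cv2, json
from bench import arm, vision
def cam(n,save=None):
    d=vision.read_camera(n)
    if save: cv2.imwrite('pics/'+save,d['image'])
    return d
E
python3 - <<'E'
from h import *
s=arm.get_state();print(s)
for n in ['scene','top','wrist']:
    d=cam(n,n+'0.png');print(n,{k:(np.round(v,4).tolist() if hasattr(v,'shape') else v) for k,v in d.items() if k!='image'})
E
```

```text
pics
{'clock': 0.0, 'q': array([-1.40178911e+00,  4.87358010e-02,  9.75915953e-02,  1.62201755e+00,
        2.36174643e-05,  1.44301443e+00]), 'qvel': array([-0.00068759, -0.00100757,  0.00093608, -0.00106525,  0.00065482,
        0.00089814]), 'joint_efforts': array([-4.00668041e-04, -3.38774443e+01,  3.20018506e+01,  2.00332253e-02,
       -1.47135702e-04,  4.38727710e-06]), 'tcp_pos': array([ 153.43619739, -501.43119334,  230.12182822]), 'orientation': array([ 0.56901479, -0.56784465,  0.42117695, -0.41998167]), 'contact_force': array([-0.32423091, -0.53968851,  0.88139268]), 'wrist_torque': array([-0.01608254, -0.02149055, -0.01101898]), 'grip_width': 85.22969366344388}
scene {'fov_y': 54.96563465114063, 'cx': 322.26217217320556, 'cy': 198.7765049279282, 'world_to_cam': [[-0.6815, 0.7318, 0.0017, 369.9765], [0.4476, 0.4186, -0.7902, -148.6463], [-0.579, -0.5377, -0.6129, 1325.0137], [0.0, 0.0, 0.0, 1.0]]}
top {'fov_y': 45.18513792371805, 'cx': 321.366741198956, 'cy': 198.38391066497064, 'world_to_cam': [[-0.0276, -0.9996, -0.0111, -3.176], [-0.9953, 0.0285, -0.0928, 569.5503], [0.0931, 0.0085, -0.9956, 1522.265], [0.0, 0.0, 0.0, 1.0]]}
wrist {'fov_y': 67.69818326446254, 'cx': 316.0860982659753, 'cy': 201.8161416148147, 'mount': [[1.0, -0.0001, 0.0003, -0.4594], [-0.0003, -0.3169, 0.9485, -143.4051], [-0.0, -0.9485, -0.3169, 82.7507], [0.0, 0.0, 0.0, 1.0]]}
```

View pics/scene0.png

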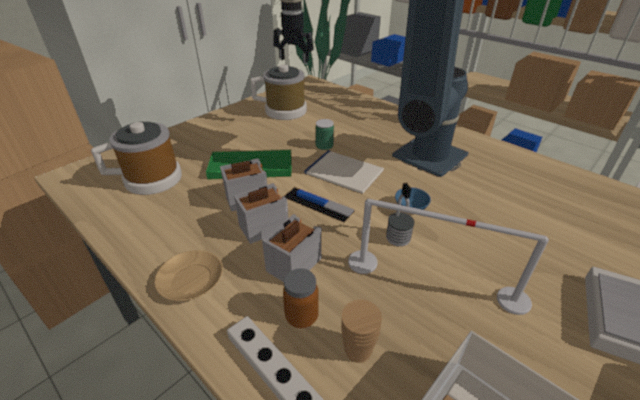

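View pics/top0.png

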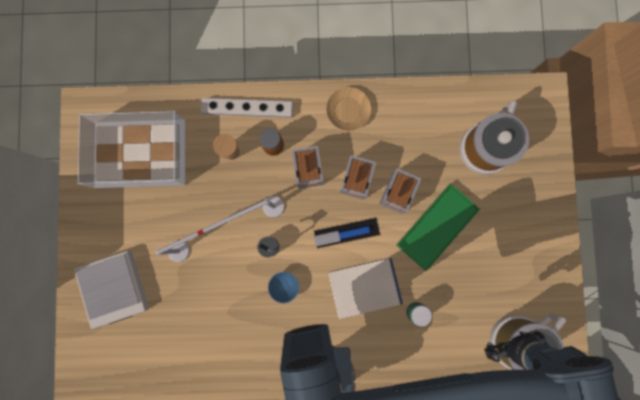

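View pics/wrist0.png

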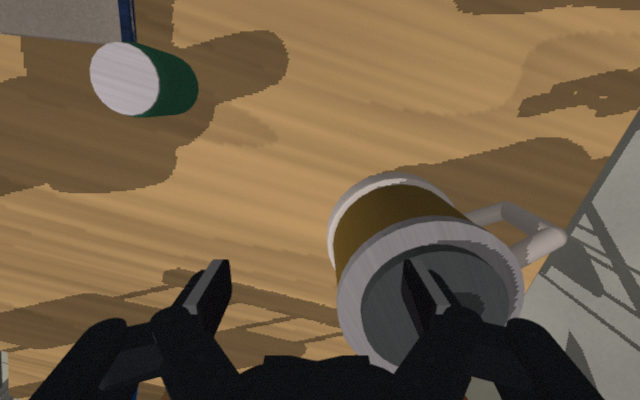

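```bash
cat >> h.py <<'E'
def K(d):
    f=200/np.tan(np.radians(d['fov_y']/2)); return f
from scipy.spatial.transform import Rotation as Rn
def rot(q): return Rn.from_quat([q[1],q[2],q[3],q[0]]).as_matrix()
def tcpT(s=None):
    s=s or arm.get_state(); T=np.eye(4);T[:3,:3]=rot(s['orientation']);T[:3,3]=s['tcp_pos'];return T
def w2c(d,T=None):
    if 'world_to_cam' in d: return np.array(d['world_to_cam'])
    return np.linalg.inv(T@np.array(d['mount']))
def proj(d,W,P):
    P=np.atleast_2d(P);c=P@W[:3,:3].T+W[:3,3]
    f=K(d);return np.c_[d['cx']+f*c[:,0]/c[:,2],d['cy']+f*c[:,1]/c[:,2]]
def ray(d,W,uv,z):
    uv=np.atleast_2d(uv);f=K(d);out=[]
    R=W[:3,:3];o=-R.T@W[:3,3]
    for u,v in uv:
        r=R.T@np.array([(u-d['cx'])/f,(v-d['cy'])/f,1]);out.append(o+r*(z-o[2])/r[2])
    return np.array(out)
def crop(img,x,y,w,h,s,name):
    c=cv2.resize(img[y:y+h,x:x+w],None,fx=s,fy=s,interpolation=cv2.INTER_CUBIC);cv2.imwrite('pics/'+name,c)
E
python3 - <<'E'
from h import *
im=cv2.imread('pics/top0.png'); crop(im,290,130,200,150,4,'tc1.png'); crop(im,150,170,160,140,5,'tc2.png')
E
```

```text
(no output)
```

View pics/tc1.png

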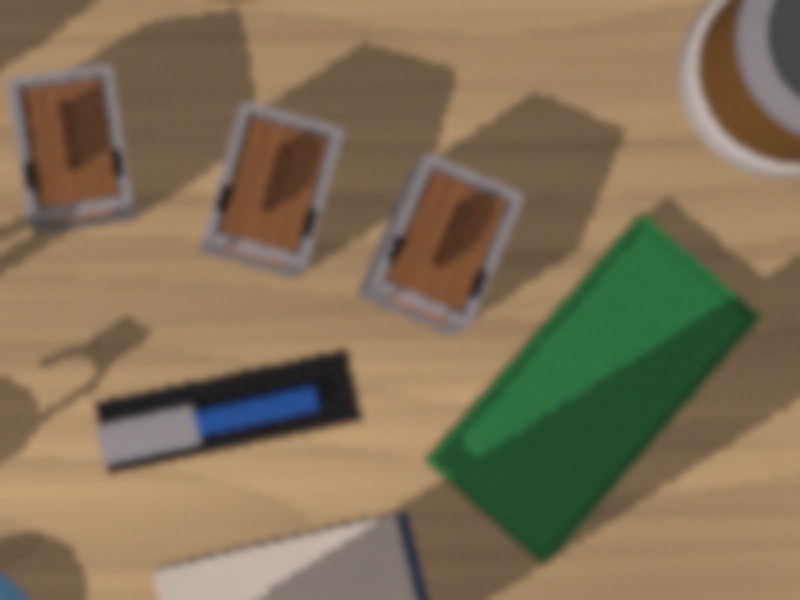

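View pics/tc2.png

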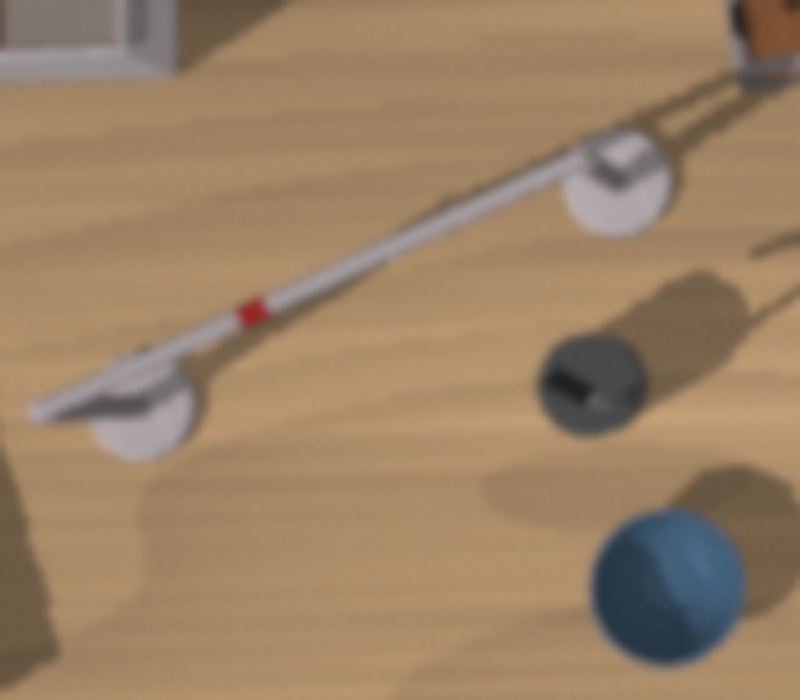

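```bash
python3 - <<'E'
from h import *
np.set_printoptions(suppress=True,precision=1)
d=vision.read_camera('top');W=w2c(d)
print(rot(arm.get_state()['orientation']))
def c1(p): p=np.array(p,float);return p/4+[290-.4,130-.4]
def c2(p): p=np.array(p,float);return p/5+[150-.4,170-.4]
for n,c in dict(bin0=[(12,80),(110,66),(133,215),(35,232)],bin1=[(243,102),(343,128),(300,275),(205,250)],bin2=[(430,153),(523,193),(462,330),(362,297)]).items():
    p=ray(d,W,c1(c),102);b=p[:2].mean(0);f=p[2:].mean(0);print(n,p.mean(0),np.degrees(np.arctan2(*(b-f)[[1,0]])),np.linalg.norm(b-f),np.linalg.norm(p[0]-p[1]))
print('tray',ray(d,W,c1([(645,217),(757,317),(543,562),(430,460)]),28))
print('mat',ray(d,W,c1([(97,403),(345,350),(360,418),(108,470)]),3))
print('opener tip, joint,end',ray(d,W,c1([(102,443),(198,422),(318,400)]),14))
print('rail ends, band',ray(d,W,c2([(40,410),(605,140),(252,312)]),190))
print('infuser',ray(d,W,c2([(592,385)]),62),ray(d,W,c2([(545,375),(590,395)]),168))
E
```

```text
[[ 0.3 -0.   1. ]
 [-1.   0.   0.3]
 [-0.  -1.   0. ]]
bin0 [661.8  19.5 102. ] 7.168367657518805 118.6874782458824 76.61708927614383
bin1 [ 625.8 -133.6  102. ] -17.177800579437033 118.6716195275482 79.57468052277126
bin2 [ 579.9 -263.4  102. ] -26.80520787134714 119.58569895035777 77.33713523162668
tray [[ 604.1 -437.1   28. ]
 [ 521.  -522.2   28. ]
 [ 331.6 -342.1   28. ]
 [ 414.4 -256.2   28. ]]
mat [[ 467.8    8.3    3. ]
 [ 505.2 -194.6    3. ]
 [ 449.7 -204.6    3. ]
 [ 413.4    0.8    3. ]]
opener tip, joint,end [[ 435.2    4.9   14. ]
 [ 449.9  -72.9   14. ]
 [ 464.9 -170.2   14. ]]
rail ends, band [[414.5 452.2 190. ]
 [560.4 125.7 190. ]
 [467.1 330.3 190. ]]
infuser [[419.5 151.3  62. ]] [[426.4 165.6 168. ]
 [414.2 139.6 168. ]]
```

```bash
cat >> h.py <<'E'
def Rdown(deg):
    h=np.radians(deg);c,s=np.cos(h),np.sin(h)
    return np.array([[s,0,c],[-c,0,s],[0,-1,0.]])
def plan(pos,R):
    s=arm.get_state();T=tcpT(s)
    d=T[:3,:3].T@(np.array(pos,float)-T[:3,3])/1000
    w=np.degrees(Rn.from_matrix(T[:3,:3].T@R).as_rotvec())
    print('shift',np.round(d,4).tolist(),'turn',np.round(w,2).tolist(),'| t %.1f'%s['clock'],'tcp',np.round(s['tcp_pos'],1),'F',np.round(s['contact_force'],1),'w %.1f'%s['grip_width'],'rows>=',int(np.ceil(max(np.linalg.norm(d)/.05,np.linalg.norm(w)/8.59))))
    z=T[:3,2];print(' heading %.1f'%np.degrees(np.arctan2(z[1],z[0])))
def go(x,y,z,h): plan([x,y,z],Rdown(h))
E
python3 -c "
from h import *
go(153,-502,340,-73);go(250,-250,340,-40);go(460,165,340,20)"; python3 -m handwheel '[[[0,0,-0.05,0,0,0,0],[0,0,-0.1,0,0,0,0]]]'
```

```text
shift [0.0, -0.1095, -0.0005] turn [0.06, 90.0, -0.08] | t 0.2 tcp [ 153.5 -501.7  230.5] F [ 0.5 -0.5 -0.1] w 85.2 rows>= 11
 heading 17.0
shift [-0.2126, -0.1091, 0.1659] turn [0.03, 57.0, -0.09] | t 0.2 tcp [ 153.5 -501.7  230.5] F [ 0.5 -0.5 -0.1] w 85.2 rows>= 7
 heading 17.0
shift [-0.548, -0.1085, 0.4881] turn [-0.02, -3.0, -0.09] | t 0.2 tcp [ 153.5 -501.7  230.5] F [ 0.5 -0.5 -0.1] w 85.2 rows>= 15
 heading 17.0
clock: 0.4
tcp_pos: [153.0, -499.1, 326.8]
orientation: [0.571, -0.565, 0.424, -0.417]
contact_force: [0.7, -0.9, 1.4]
grip_width: 85.4
```

```bash
python3 -m handwheel '[[[0,-0.548,-0.01,0.488,0,-3,0],[0,-0.548,-0.01,0.488,0,-3,0],[0,-0.548,-0.01,0.488,0,-3,0],[0,-0.548,-0.01,0.488,0,-3,0],[0,-0.548,-0.01,0.488,0,-3,0]]]'; python3 -c "
from h import *
go(460,165,340,20)"
```

```text
clock: 0.9
tcp_pos: [258.3, -273.1, 334.6]
orientation: [0.579, -0.579, 0.406, -0.406]
contact_force: [0.9, 0.0, 0.1]
grip_width: 85.4
shift [-0.3431, -0.0053, 0.3391] turn [-0.03, -0.06, 0.01] | t 0.9 tcp [ 258.3 -273.1  334.6] F [0.9 0.  0.1] w 85.4 rows>= 10
 heading 19.9
```

```bash
python3 -m handwheel '[[[0,-0.343,-0.005,0.339,0,0,0],[0,-0.343,-0.005,0.339,0,0,0],[0,-0.343,-0.005,0.339,0,0,0],[0,-0.343,-0.005,0.339,0,0,0],[0,-0.343,-0.005,0.339,0,0,0]]]'; python3 -c "
from h import *
go(460,165,340,20)"
```

```text
clock: 1.4
tcp_pos: [362.5, -45.7, 337.4]
orientation: [0.579, -0.579, 0.405, -0.406]
contact_force: [0.8, -0.9, 0.3]
grip_width: 85.6
shift [-0.1647, -0.0026, 0.1636] turn [-0.04, -0.01, 0.05] | t 1.4 tcp [362.5 -45.7 337.4] F [ 0.8 -0.9  0.3] w 85.6 rows>= 5
 heading 20.0
```

```bash
python3 -m handwheel '[[[0,-0.165,-0.003,0.164,0,0,0],[0,-0.165,-0.003,0.164,0,0,0],[0,-0.165,-0.003,0.164,0,0,0],[0,-0.165,-0.003,0.164,0,0,0],[0,-0.165,-0.003,0.164,0,0,0]]]'; cat >> h.py <<'E'
def snap(name):
    s=arm.get_state();d=cam('wrist',name+'.png');T=tcpT(s);W=w2c(d,T)
    np.savez('pics/'+name+'.npz',W=W,fov=d['fov_y'],cx=d['cx'],cy=d['cy']);
    print('tcp',np.round(s['tcp_pos'],1),'t',s['clock']);return d,W
def load(name):
    a=np.load('pics/'+name+'.npz');return dict(fov_y=float(a['fov']),cx=float(a['cx']),cy=float(a['cy'])),a['W']
def tri(obs):
    A=[];b=[]
    for n,(u,v) in obs:
        d,W=load(n);f=K(d);R=W[:3,:3];o=-R.T@W[:3,3];r=R.T@np.array([(u-d['cx'])/f,(v-d['cy'])/f,1]);r/=np.linalg.norm(r)
        M=np.eye(3)-np.outer(r,r);A.append(M);b.append(M@o)
    x,res,_,_=np.linalg.lstsq(np.vstack(A),np.hstack(b),rcond=None);return x,np.sqrt(res/len(obs))
E
python3 -c "
from h import *
snap('w1')"
```

```text
clock: 1.9
tcp_pos: [460.4, 166.6, 339.5]
orientation: [0.58, -0.58, 0.405, -0.404]
contact_force: [0.4, -0.7, 0.4]
grip_width: 85.3
tcp [460.4 166.6 339.5] t 1.9
```

View pics/w1.png

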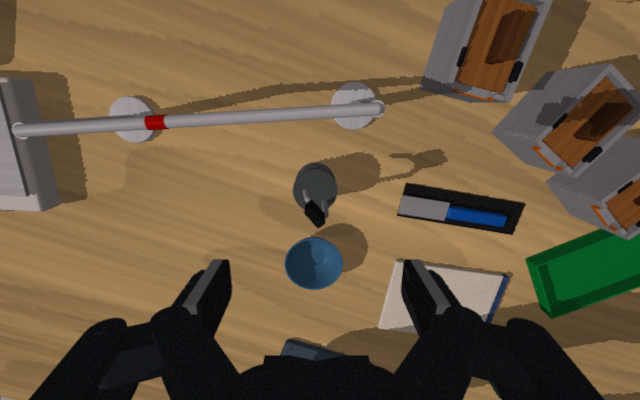

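```bash
python3 - <<'E'
from h import *
np.set_printoptions(suppress=True,precision=1)
d,W=load('w1')
p=ray(d,W,[(19,130.5),(380,107),(156,122)],190);print(p, np.linalg.norm(p[0]-p[1]))
im=cv2.imread('pics/w1.png'); crop(im,265,130,100,120,5,'w1a.png')
E
```

```text
[[415.5 454.2 190. ]
 [554.5 137.9 190. ]
 [468.6 332.2 190. ]] 345.4943721985974
```

View pics/w1a.png

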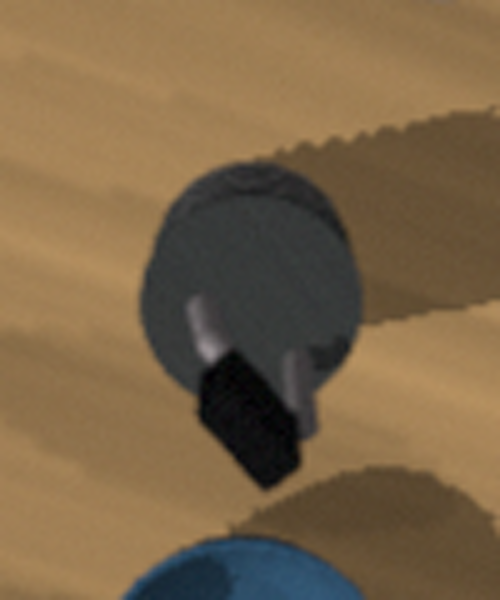

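```bash
python3 - <<'E'
from h import *
np.set_printoptions(suppress=True,precision=1)
d,W=load('w1')
def u(c): return np.array(c,float)/5+[265-.4,130-.4]
c=ray(d,W,[u((254,294))],62)[0];print(c)
im0=cv2.imread('pics/w1.png')
for i,yaw in enumerate([30,90,150,-120,-60,-30]):
  pass
from itertools import product
tgt=u((248,430))
def model(c,yaw):
  R=Rn.from_euler('z',yaw,degrees=True).as_matrix()
  P=np.array([[-22,0,62],[-22,0,115],[-13,0,133],[0,0,138],[13,0,133],[19,0,120],[19,0,110]])
  tab=np.array([[sx*13,sy*6,z] for z in (140,170) for sx,sy in ((-1,-1),(1,-1),(1,1),(-1,1))])
  return P@R.T+[c[0],c[1],0],tab@R.T+[c[0],c[1],0]
tiles=[]
for yaw in [60,90,-120,-90,45,-135]:
  im=cv2.resize(im0[130:250,265:365],None,fx=3,fy=3,interpolation=cv2.INTER_CUBIC)
  P,t=model(c,yaw)
  a=((proj(d,W,P)-[265,130]+.5)*3).astype(int);b=((proj(d,W,t)-[265,130]+.5)*3).astype(int)
  cv2.polylines(im,[a],False,(0,0,255),1);cv2.circle(im,tuple(int(k) for k in a[0]),3,(0,255,0),-1)
  cv2.polylines(im,[b[:4]],True,(255,255,0),1);cv2.polylines(im,[b[4:]],True,(0,255,255),1)
  cv2.putText(im,str(yaw),(5,20),0,.6,(255,255,255),1);tiles.append(im)
cv2.imwrite('pics/w1b.png',cv2.resize(np.vstack([np.hstack(tiles[:3]),np.hstack(tiles[3:])]),None,fx=.8,fy=.8))
E
```

```text
[424.9 155.1  62. ]
```

View pics/w1b.png

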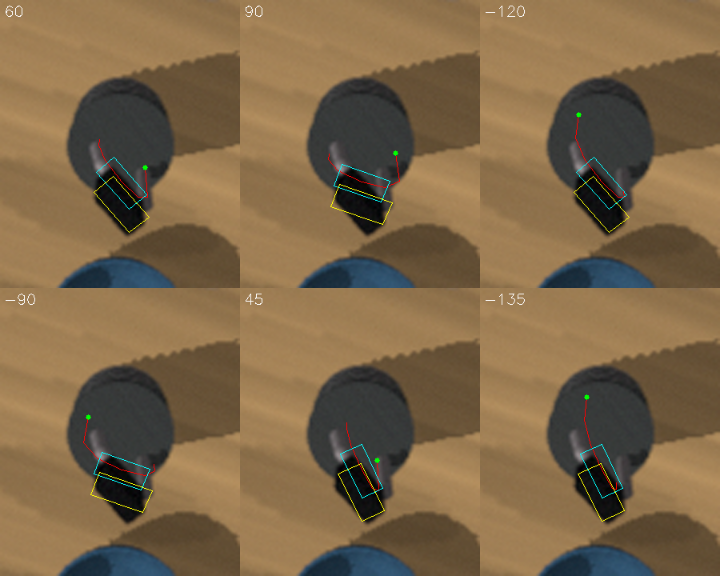

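```bash
python3 -c "
from h import *
s=arm.get_state();print(np.degrees(s['q']).round(1))
go(423,155,210,60);go(423,155,210,-120)"
```

```text
[ 12.2   1.1  16.4 105.3   0.2 171.9]
shift [0.0008, 0.1282, -0.0416] turn [-0.11, -39.7, -0.21] | t 1.9 tcp [461.8 169.7 338.3] F [ 3.   0.4 -1. ] w 85.6 rows>= 5
 heading 20.3
shift [0.0008, 0.1282, -0.0416] turn [0.27, 140.3, -0.14] | t 1.9 tcp [461.8 169.7 338.3] F [ 3.   0.4 -1. ] w 85.6 rows>= 17
 heading 20.3
```

```bash
for i in 1; do python3 -m handwheel '[[[0,0,0,0,0,-42.9,0],[0,0,0,0,0,-42.9,0],[0,0,0,0,0,-42.9,0],[0,0,0,0,0,-42.9,0],[0,0,0,0,0,-42.9,0]]]';python3 -m handwheel '[[[0,0,0,0,0,-42.9,0],[0,0,0,0,0,-42.9,0],[0,0,0,0,0,-42.9,0],[0,0,0,0,0,-42.9,0],[0,0,0,0,0,-42.9,0]]]';python3 -m handwheel '[[[0,0,0,0,0,-42.9,0],[0,0,0,0,0,-42.9,0],[0,0,0,0,0,-42.9,0],[0,0,0,0,0,-42.9,0],[0,0,0,0,0,-42.9,0]]]';python3 -m handwheel '[[[0,0,0,0,0,-42.9,0],[0,0,0,0,0,-42.9,0],[0,0,0,0,0,-42.9,0],[0,0,0,0,0,-42.9,0],[0,0,0,0,0,-42.9,0]]]'; done; python3 -c "
from h import *
s=arm.get_state();print(np.degrees(s['q']).round(1))
go(423,155,250,-120)"
```

```text
clock: 2.45
tcp_pos: [459.7, 163.2, 340.1]
orientation: [-0.688, 0.688, -0.164, 0.163]
contact_force: [0.7, 0.3, -0.0]
grip_width: 85.3
clock: 2.95
tcp_pos: [459.7, 163.1, 340.1]
orientation: [-0.7, 0.7, 0.099, -0.099]
contact_force: [0.4, 0.2, 0.1]
grip_width: 85.3
clock: 3.45
tcp_pos: [459.7, 163.1, 340.1]
orientation: [0.615, -0.615, -0.348, 0.349]
contact_force: [-0.7, 1.1, -0.0]
grip_width: 85.4
clock: 3.95
tcp_pos: [459.7, 163.1, 340.1]
orientation: [0.445, -0.445, -0.549, 0.549]
contact_force: [-0.2, -0.8, 0.5]
grip_width: 85.5
[ 11.7   0.6  16.1 105.6  -0.   -0.3]
shift [-0.0003, 0.0901, 0.0375] turn [-0.03, -48.05, 0.01] | t 4.0 tcp [459.7 163.1 340.1] F [-0.2 -0.8  0.5] w 85.5 rows>= 6
 heading -168.1
```

```bash
python3 -m handwheel '[[[0,0,0.03,0.0375,0,-48,0],[0,0,0.06,0.0375,0,-48,0],[0,0,0.09,0.0375,0,-48,0],[0,0,0.09,0.0375,0,-48,0],[0,0,0.09,0.0375,0,-48,0]]]';python3 -c "
from h import *
s=arm.get_state();print(np.degrees(s['q']).round(1))
go(423,155,250,-120);snap('w2')"
```

```text
clock: 4.45
tcp_pos: [421.6, 155.3, 248.1]
orientation: [0.214, -0.212, -0.673, 0.675]
contact_force: [0.4, 0.9, -0.3]
grip_width: 85.5
[ 11.7  -7.9  -2.7  95.5  -0.  -43.3]
shift [-0.0013, -0.0019, -0.0005] turn [-0.17, -5.08, 0.17] | t 4.5 tcp [421.6 155.3 248.1] F [ 0.4  0.9 -0.3] w 85.5 rows>= 1
 heading -125.1
tcp [421.6 155.3 248.1] t 4.45
```

View pics/w2.png

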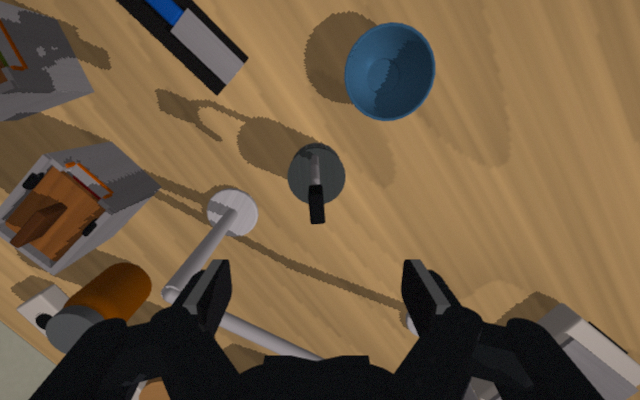

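```bash
python3 - <<'E'
from h import *
np.set_printoptions(suppress=True,precision=1)
d,W=load('w2');im0=cv2.imread('pics/w2.png')
x0,y0,S=276,130,5
def model(c,yaw):
  R=Rn.from_euler('z',yaw,degrees=True).as_matrix()
  P=np.array([[-22,0,62],[-22,0,115],[-13,0,133],[0,0,138],[13,0,133],[19,0,120],[19,0,110]])
  tab=np.array([[sx*13,sy*6,z] for z in (140,170) for sx,sy in ((-1,-1),(1,-1),(1,1),(-1,1))])
  th=np.linspace(0,6.28,40);can=np.c_[32*np.cos(th),32*np.sin(th),0*th+62]
  return [q@R.T+[c[0],c[1],0] for q in (P,tab,can)]
tl=[]
for c,yaw in [((423,155),58),((423,153),54)]:
  im=cv2.resize(im0[y0:y0+110,x0:x0+78],None,fx=S,fy=S,interpolation=cv2.INTER_CUBIC)
  P,t,can=[((proj(d,W,q)-[x0,y0]+.5)*S).astype(int) for q in model(c,yaw)]
  cv2.polylines(im,[P],False,(0,0,255),1);cv2.polylines(im,[can],True,(0,0,255),1)
  cv2.polylines(im,[t[:4]],True,(255,255,0),1);cv2.polylines(im,[t[4:]],True,(0,255,255),1);tl.append(im)
cv2.imwrite('pics/w2b.png',np.hstack(tl))
E
```

```text
(no output)
```

View pics/w2b.png

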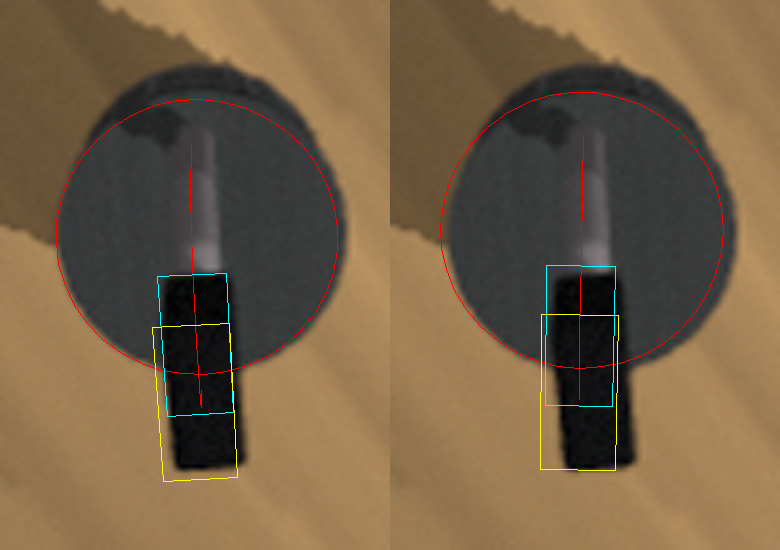

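```bash
python3 -c "
from h import *
go(421.5,154.6,147,-122)"
```

```text
shift [-0.0001, 0.102, 0.0009] turn [-0.11, -2.86, 0.1] | t 4.5 tcp [422.2 155.5 249. ] F [0.3 0.3 0.4] w 85.4 rows>= 3
 heading -124.9
```

```bash
python3 -m handwheel '[[[0,0,0.03,0.001,0,-2.9,0],[0,0,0.06,0.001,0,-2.9,0],[0,0,0.09,0.001,0,-2.9,0],[0,0,0.102,0.001,0,-2.9,0],[0,0,0.102,0.001,0,-2.9,0]]]';python3 -m handwheel '[[[1,0,0,0,0,0,0],[1,0,0,0,0,0,0],[1,0,0,0,0,0,0],[1,0,0,0,0,0,0],[1,0,0,0,0,0,0]]]';python3 -m handwheel '[[[1,0,0,0,0,0,0],[1,0,0,0,0,0,0],[1,0,0,0,0,0,0]]]';python3 -c "
from h import *
snap('w3');go(421.5,154.6,147,-122)"
```

```text
clock: 5.0
tcp_pos: [421.0, 154.6, 146.3]
orientation: [0.2, -0.197, -0.678, 0.679]
contact_force: [-0.3, -0.5, 0.5]
grip_width: 85.2
clock: 5.5
tcp_pos: [423.0, 155.2, 149.0]
orientation: [-0.198, 0.198, 0.679, -0.679]
contact_force: [-0.0, -0.7, 2.0]
grip_width: 12.5
clock: 5.8
tcp_pos: [422.9, 155.4, 149.0]
orientation: [-0.198, 0.198, 0.679, -0.678]
contact_force: [-0.3, 1.1, 4.0]
grip_width: 10.8
tcp [422.9 155.4 149. ] t 5.8
shift [0.0008, 0.002, 0.0014] turn [0.07, -0.51, -0.03] | t 5.8 tcp [422.9 155.4 149. ] F [-0.9  2.7  4. ] w 10.6 rows>= 1
 heading -122.5
```

View pics/w3.png

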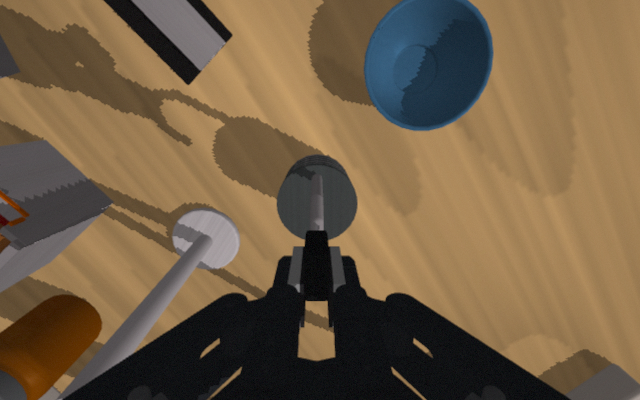

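```bash
python3 -m handwheel '[[[1,0,-0.03,0,0,0,0],[1,0,-0.06,0,0,0,0],[1,0,-0.09,0,0,0,0],[1,0,-0.105,0,0,0,0],[1,0,-0.105,0,0,0,0]]]'; python3 -c "
from h import *
go(431.3,216.9,253,-156.3)"
```

```text
clock: 6.35
tcp_pos: [423.6, 155.0, 255.0]
orientation: [-0.197, 0.199, 0.679, -0.678]
contact_force: [1.1, -0.7, -2.1]
grip_width: 10.5
shift [0.0268, 0.0021, -0.0563] turn [0.15, 33.77, -0.13] | t 6.3 tcp [423.6 155.  255. ] F [ 1.1 -0.7 -2.1] w 10.5 rows>= 4
 heading -122.5
```

```bash
python3 -m handwheel '[[[1,0.006,0.001,-0.012,0,7,0],[1,0.012,0.002,-0.024,0,14,0],[1,0.018,0.002,-0.036,0,21,0],[1,0.024,0.002,-0.048,0,28,0],[1,0.0268,0.002,-0.0563,0,33.8,0]]]'; python3 -m handwheel '[[[1,0,0,0,0,0,0]]]'; python3 -c "
from h import *
go(431.3,216.9,253,-156.3);cam('scene','s1.png');snap('w4')"
```

```text
clock: 6.85
tcp_pos: [429.2, 217.2, 248.5]
orientation: [0.389, -0.387, -0.59, 0.592]
contact_force: [-0.2, -0.3, -1.9]
grip_width: 10.4
clock: 6.95
tcp_pos: [429.4, 217.3, 248.6]
orientation: [0.387, -0.385, -0.591, 0.593]
contact_force: [-0.8, -0.5, -1.7]
grip_width: 10.7
shift [-0.0012, -0.0044, -0.0016] turn [-0.25, 0.07, 0.02] | t 7.0 tcp [429.4 217.3 248.6] F [-0.8 -0.5 -1.7] w 10.7 rows>= 1
 heading -156.2
tcp [429.3 216.7 249. ] t 7.0
```

View pics/s1.png

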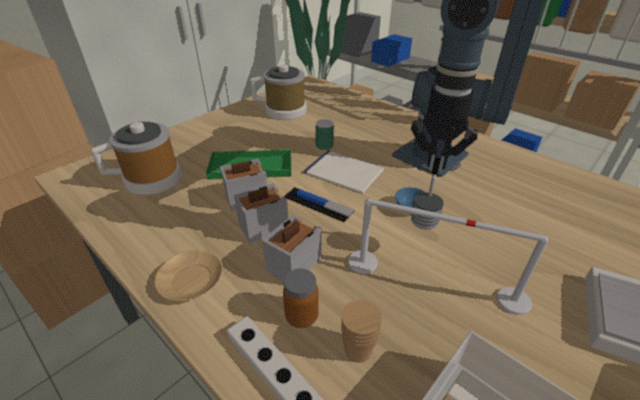

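View pics/w4.png

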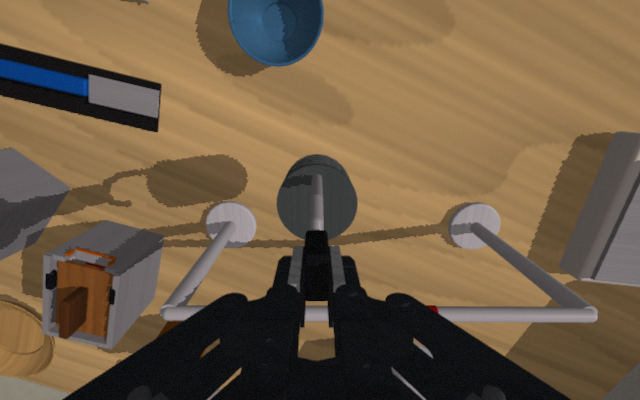

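```bash
python3 -c "
from h import *
go(504.5,249.1,249,-156.3)"
```

```text
shift [-0.0004, 0.0001, -0.0819] turn [-0.21, 0.12, -0.02] | t 7.0 tcp [429.4 216.4 249.4] F [-1.1 -0.2 -2.3] w 10.4 rows>= 2
 heading -156.2
```

```bash
python3 -m handwheel '[[[1,0,0,-0.02,0,0,0],[1,0,0,-0.04,0,0,0],[1,0,0,-0.06,0,0,0],[1,0,0,-0.082,0,0,0],[1,0,0,-0.082,0,0,0]]]'; python3 -m handwheel '[[[1,0,0,0,0,0,0]]]'; python3 -c "
from h import *
go(504.5,249.1,249,-156.3);d=cam('scene');crop(d['image'],340,160,120,110,6,'s2.png');snap('w5')"
```

```text
clock: 7.55
tcp_pos: [507.0, 249.6, 249.3]
orientation: [0.387, -0.386, -0.592, 0.593]
contact_force: [0.8, -0.3, -1.9]
grip_width: 10.9
clock: 7.65
tcp_pos: [504.9, 249.1, 250.3]
orientation: [0.387, -0.386, -0.591, 0.593]
contact_force: [-0.3, 0.2, -2.4]
grip_width: 10.5
shift [0.0002, 0.0013, 0.0004] turn [-0.15, -0.0, -0.01] | t 7.7 tcp [504.9 249.1 250.3] F [-0.3  0.2 -2.4] w 10.5 rows>= 1
 heading -156.3
tcp [504.7 249.1 250.7] t 7.7
```

View pics/s2.png

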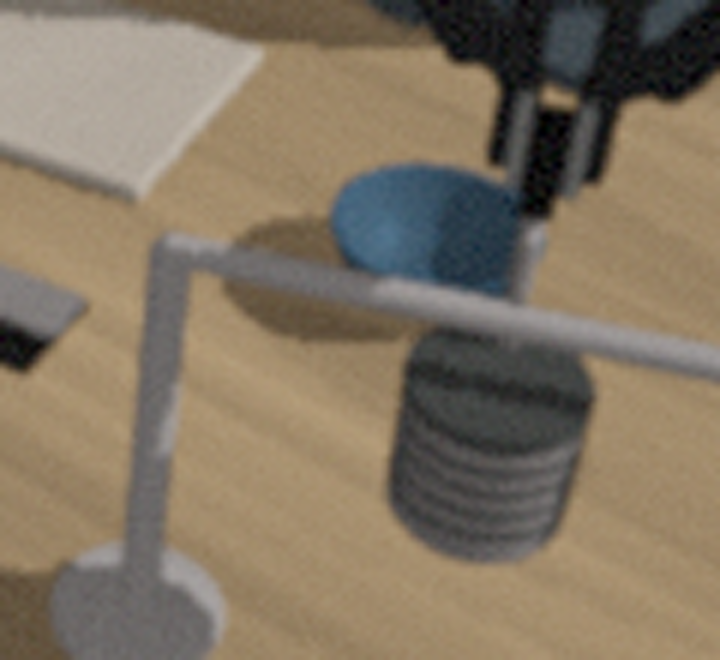

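View pics/w5.png

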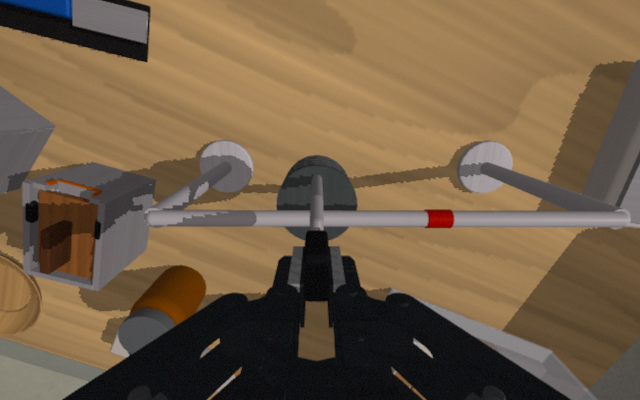

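```bash
python3 -c "
from h import *
np.set_printoptions(suppress=True,precision=1)
d,W=load('w5');p=ray(d,W,[(440,218.3),(185,216.8),(580,218.5)],190);print(p)
x=np.array([.9155,.4023]);y=np.array([-.4023,.9155])
for q in p: print((np.array([504.7,249.1])-q[:2])@x,(np.array([504.7,249.1])-q[:2])@y)"
```

```text
[[468.5 333.  190. ]
 [542.8 161.  190. ]
 [427.3 427.4 190. ]]
-0.6482102197165637 -91.3943830004656
0.5986688262377918 95.98397867278679
-0.8413415915702248 -194.33321994924407
```

```bash
python3 -m handwheel '[[[1,0,0.01,0,0,0,0],[1,0,0.02,0,0,0,0],[1,0,0.03,0,0,0,0],[1,0,0.036,0,0,0,0],[1,0,0.036,0,0,0,0]]]'; python3 -m handwheel '[[[1,0,0.002,0,0,0,0],[1,0,0.003,0,0,0,0],[1,0,0.003,0,0,0,0]]]'; python3 -c "
from h import *
go(504.5,249.1,212,-156.3)"
```

```text
clock: 8.25
tcp_pos: [504.3, 249.5, 213.3]
orientation: [0.387, -0.386, -0.591, 0.593]
contact_force: [-0.9, -0.7, -1.7]
grip_width: 10.5
clock: 8.55
tcp_pos: [505.5, 250.0, 212.6]
orientation: [-0.387, 0.387, 0.592, -0.592]
contact_force: [-0.4, 0.5, -2.0]
grip_width: 10.5
shift [-0.0004, 0.0006, 0.0013] turn [0.04, -0.02, -0.0] | t 8.6 tcp [505.5 250.  212.6] F [-0.4  0.5 -2. ] w 10.5 rows>= 1
 heading -156.3
```

```bash
python3 -m handwheel '[[[1,0,0.0015,0,0,0,0],[1,0,0.0015,0,0,0,0]]]'; python3 -m handwheel '[[[1,0,0.0015,0,0,0,0],[1,0,0.0015,0,0,0,0]]]'
```

```text
clock: 8.75
tcp_pos: [505.7, 250.0, 211.8]
orientation: [-0.386, 0.387, 0.592, -0.591]
contact_force: [-0.1, -1.0, 0.6]
grip_width: 10.8
clock: 8.95
tcp_pos: [505.8, 250.1, 211.5]
orientation: [-0.386, 0.387, 0.593, -0.591]
contact_force: [-1.4, -0.6, 5.0]
grip_width: 10.4
```

```bash
python3 -m handwheel '[[[1,0,-0.001,0,0,0,0],[1,0,-0.001,0,0,0,0],[1,0,-0.001,0,0,0,0],[1,0,-0.001,0,0,0,0]]]'; python3 -c "
from h import *
go(468.5,332.5,211.8,-156.3);d=cam('scene');crop(d['image'],340,160,120,110,5,'s3.png');snap('w6')"
```

```text
clock: 9.35
tcp_pos: [505.8, 250.1, 211.5]
orientation: [-0.386, 0.387, 0.593, -0.591]
contact_force: [-0.6, -0.1, 5.0]
grip_width: 10.7
shift [0.0905, -0.0003, 0.0011] turn [0.12, -0.02, -0.01] | t 9.3 tcp [505.8 250.1 211.5] F [-0.6 -0.1  5. ] w 10.7 rows>= 2
 heading -156.3
tcp [505.8 250.1 211.5] t 9.4
```

View pics/s3.png

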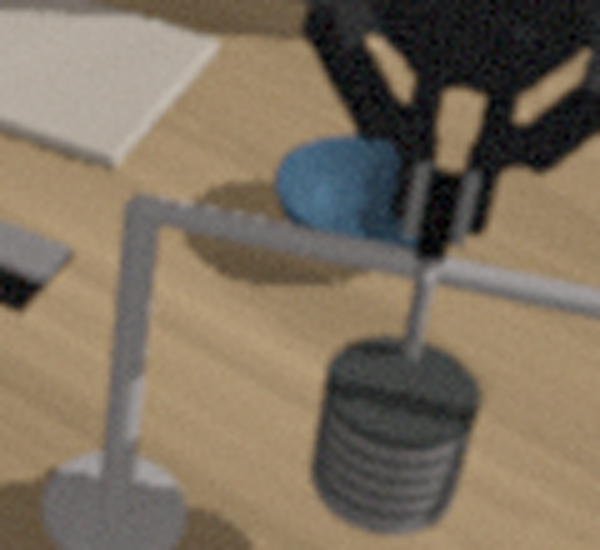

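```bash
python3 -m handwheel '[[[1,0.008,-0.0005,0,0,0,0],[1,0.018,-0.0005,0,0,0,0],[1,0.028,-0.0005,0,0,0,0],[1,0.038,-0.0005,0,0,0,0],[1,0.048,-0.0005,0,0,0,0]]]'; python3 -m handwheel '[[[1,0.010,0,0,0,0,0],[1,0.02,0,0,0,0,0],[1,0.030,0,0,0,0,0],[1,0.038,0,0,0,0,0],[1,0.042,0,0,0,0,0]]]';python3 -c "
from h import *
go(468.5,332.5,211.8,-156.3);d=cam('scene');crop(d['image'],380,160,120,110,5,'s4.png');snap('w7')"
```

```text
clock: 9.95
tcp_pos: [486.6, 293.3, 211.5]
orientation: [0.386, -0.388, -0.591, 0.592]
contact_force: [1.7, -5.5, 5.6]
grip_width: 10.5
clock: 10.45
tcp_pos: [469.5, 332.5, 211.5]
orientation: [0.386, -0.388, -0.592, 0.592]
contact_force: [1.4, -3.5, 6.0]
grip_width: 10.6
shift [0.0004, -0.0003, 0.0009] turn [0.08, -0.0, -0.13] | t 10.4 tcp [469.5 332.5 211.5] F [ 1.4 -3.5  6. ] w 10.6 rows>= 1
 heading -156.3
tcp [469.1 333.3 211.5] t 10.5
```

View pics/s4.png

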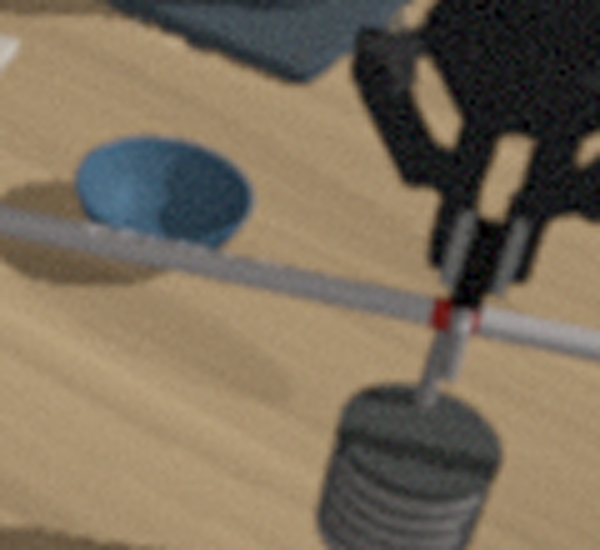

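View pics/w7.png

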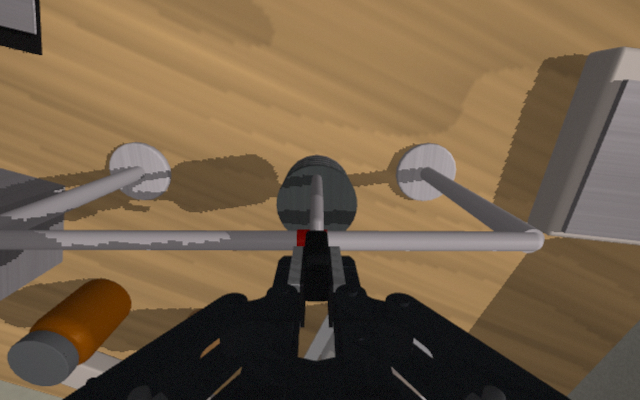

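```bash
python3 -m handwheel '[[[1,-0.004,0,0,0,0,0],[1,-0.004,0,0,0,0,0],[1,-0.0035,-0.0005,0,0,0,0],[1,-0.0035,-0.0005,0,0,0,0]]]'; python3 -m handwheel '[[[0.6,0,0,0,0,0,0],[0.6,0,0,0,0,0,0],[0.6,0,0,0,0,0,0],[0.6,0,0,0,0,0,0],[0.6,0,0,0,0,0,0]]]';python3 -c "
from h import *
d=cam('scene');crop(d['image'],380,160,120,110,5,'s5.png');snap('w8')"
```

```text
clock: 10.95
tcp_pos: [470.4, 330.1, 211.5]
orientation: [-0.387, 0.386, 0.593, -0.592]
contact_force: [-0.6, 2.8, 4.3]
grip_width: 10.7
clock: 11.45
tcp_pos: [470.5, 328.9, 210.9]
orientation: [0.387, -0.387, -0.592, 0.592]
contact_force: [0.2, -0.4, 0.1]
grip_width: 34.1
tcp [470.5 328.9 211.1] t 11.5
```

View pics/s5.png

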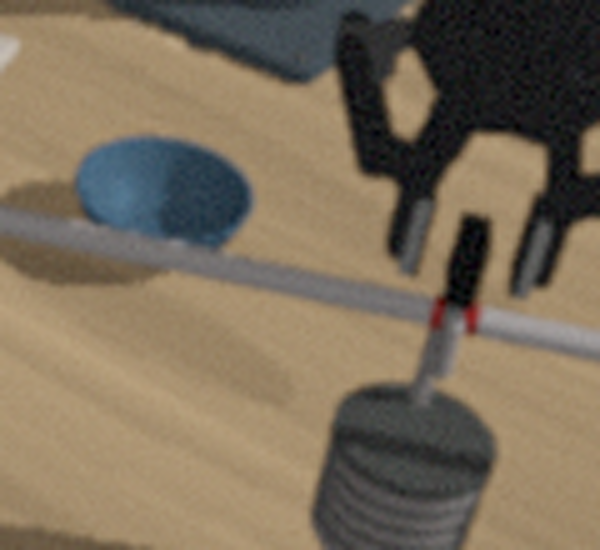

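View pics/w8.png

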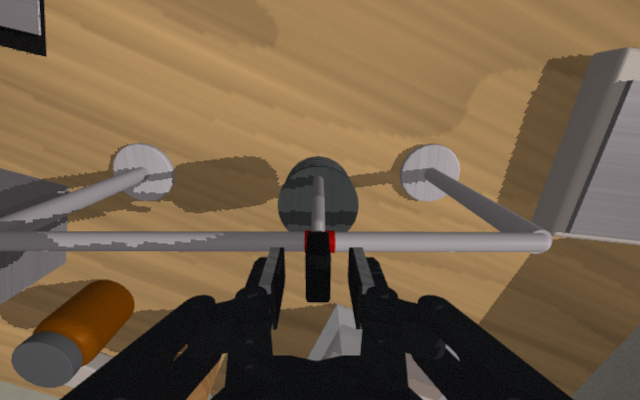

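```bash
python3 -m handwheel '[[[0.6,0,-0.03,0,0,0,0],[0.6,0,-0.06,0,0,0,0],[0.6,0,-0.1,0,0,0,0],[0,0,-0.13,0,0,0,0],[0,0,-0.13,0,0,0,0]]]'; python3 -c "
from h import *
go(440,-80,300,-80)"
```

```text
clock: 12.05
tcp_pos: [471.9, 329.8, 347.2]
orientation: [-0.385, 0.389, 0.595, -0.589]
contact_force: [1.2, -0.9, -0.4]
grip_width: 62.3
shift [-0.3625, 0.045, 0.1942] turn [0.52, -76.33, -0.35] | t 12.1 tcp [471.9 329.8 347.2] F [ 1.2 -0.9 -0.4] w 62.3 rows>= 9
 heading -156.3
```

```bash
python3 -m handwheel '[[[0,-0.3625,0.045,0.194,0.5,-76.3,-0.3],[0,-0.3625,0.045,0.194,0.5,-76.3,-0.3],[0,-0.3625,0.045,0.194,0.5,-76.3,-0.3],[0,-0.3625,0.045,0.194,0.5,-76.3,-0.3],[0,-0.3625,0.045,0.194,0.5,-76.3,-0.3]]]'; python3 -c "
from h import *
go(440,-80,300,-80)"
```

```text
clock: 12.55
tcp_pos: [453.0, 100.9, 315.6]
orientation: [0.166, -0.162, -0.687, 0.689]
contact_force: [0.2, -0.5, -0.1]
grip_width: 85.6
shift [-0.0699, 0.0159, 0.1673] turn [-0.13, -36.78, 0.32] | t 12.6 tcp [453.  100.9 315.6] F [ 0.2 -0.5 -0.1] w 85.6 rows>= 5
 heading -116.8
```

```bash
python3 -m handwheel '[[[0,-0.07,0.016,0.167,0,-36.8,0.3],[0,-0.07,0.016,0.167,0,-36.8,0.3],[0,-0.07,0.016,0.167,0,-36.8,0.3],[0,-0.07,0.016,0.167,0,-36.8,0.3],[0,-0.07,0.016,0.167,0,-36.8,0.3]]]'; python3 -m handwheel '[[[0,0,0,0,0,0,0]]]'; python3 -c "
from h import *
go(440,-80,300,-80);snap('w9')"
```

```text
clock: 13.05
tcp_pos: [438.9, -81.3, 299.3]
orientation: [-0.059, 0.061, -0.704, 0.705]
contact_force: [-0.8, 1.3, -0.0]
grip_width: 85.1
clock: 13.15
tcp_pos: [439.1, -79.8, 299.7]
orientation: [-0.058, 0.059, -0.704, 0.705]
contact_force: [-0.2, 0.6, -0.3]
grip_width: 85.7
shift [-0.0008, -0.0003, 0.0004] turn [-0.08, -0.55, 0.11] | t 13.2 tcp [439.1 -79.8 299.7] F [-0.2  0.6 -0.3] w 85.7 rows>= 1
 heading -80.5
tcp [439.1 -79.8 299.7] t 13.15
```

View pics/w9.png

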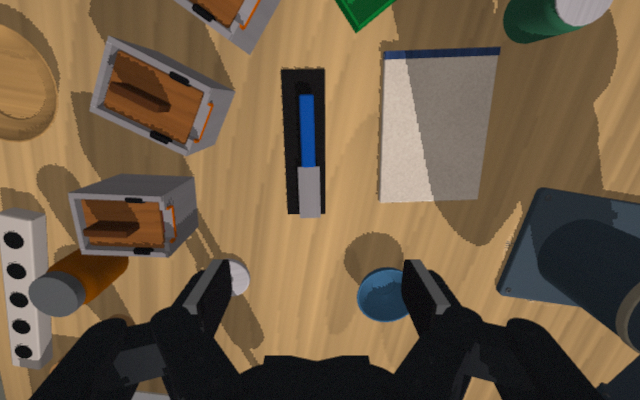

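```bash
python3 - <<'E'
from h import *
np.set_printoptions(suppress=True,precision=1)
d,W=load('w9')
a=ray(d,W,[(306.5,95.5)],19)[0];b=ray(d,W,[(308,166)],19)[0];t=ray(d,W,[(309.5,217.5)],13)[0]
print(a,b,t,np.linalg.norm(a[:2]-b[:2]),np.linalg.norm(t[:2]-b[:2]))
u=(t-a)[:2];u/=np.linalg.norm(u);print('hd',np.degrees(np.arctan2(u[1],u[0])))
o=((a[:2]+80*u)+(t[:2]-100*u))/2;print('origin',o,'grasp',o-35*u)
print('mat',ray(d,W,[(284,70),(322,69),(325,213),(289,213)],3))
E
```

```text
[ 467.2 -166.1   19. ] [450.4 -71.8  19. ] [435.4   8.8  13. ] 95.7557682663042 82.00842558914822
hd 100.30801705029705
origin [453.1 -88.5] grasp [ 459.4 -122.9]
mat [[ 502.9 -193.5    3. ]
 [ 452.3 -203.2    3. ]
 [ 412.1    1.2    3. ]
 [ 468.1   10.5    3. ]]
```

```bash
python3 -c "
from h import *
go(459.4,-122.9,7,-79.7)"
```

```text
shift [-0.0129, 0.2931, 0.0469] turn [-0.04, -0.9, 0.08] | t 13.2 tcp [439.3 -78.5 300.1] F [0.3 0.7 0.4] w 85.1 rows>= 6
 heading -80.6
```

```bash
python3 -m handwheel '[[[0,-0.004,0.05,0.012,0,-0.5,0],[0,-0.009,0.1,0.027,0,-0.9,0],[0,-0.012,0.15,0.042,0,-0.9,0],[0,-0.0129,0.2,0.0469,0,-0.9,0],[0,-0.0129,0.24,0.0469,0,-0.9,0]]]'; python3 -m handwheel '[[[0,0,0,0,0,0,0]]]'; python3 -c "
from h import *
go(459.4,-122.9,7,-79.7);snap('w10')"
```

```text
clock: 13.7
tcp_pos: [460.7, -121.5, 58.9]
orientation: [-0.065, 0.065, -0.704, 0.705]
contact_force: [0.0, -0.1, -0.3]
grip_width: 85.4
clock: 13.8
tcp_pos: [452.4, -117.7, 51.5]
orientation: [0.059, -0.071, 0.707, -0.701]
contact_force: [-2.2, 0.3, -0.6]
grip_width: 85.8
shift [-0.0067, 0.0444, 0.0068] turn [0.55, 0.26, 0.96] | t 13.8 tcp [ 452.4 -117.7   51.5] F [-2.2  0.3 -0.6] w 85.8 rows>= 1
 heading -79.4
tcp [ 452.4 -117.7   51.5] t 13.8
```

View pics/w10.png

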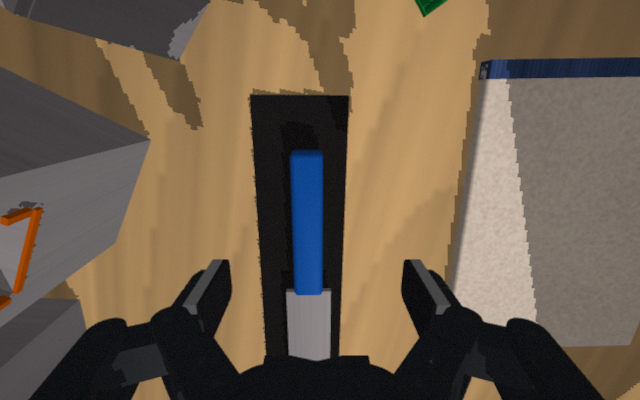

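```bash
python3 -m handwheel '[[[0,0,0,0,0,0,0],[0,0,0,0,0,0,0]]]'; python3 -c "
from h import *
go(459.4,-122.9,7,-79.7)"
```

```text
clock: 14.05
tcp_pos: [464.0, -123.3, 65.4]
orientation: [-0.068, 0.063, -0.702, 0.706]
contact_force: [1.4, 0.1, 0.2]
grip_width: 84.9
shift [0.0048, 0.0583, -0.0016] turn [-0.35, 0.32, -0.37] | t 14.1 tcp [ 464.  -123.3   65.4] F [1.4 0.1 0.2] w 84.9 rows>= 2
 heading -79.4
```

```bash
python3 -m handwheel '[[[0,0,0,0,0,0,0],[0,0,0,0,0,0,0],[0,0,0,0,0,0,0]]]'; python3 -c "
from h import *
go(459.4,-122.9,7,-79.7);s=snap('w11')"; python3 -m handwheel '[[[0,0,0,0,0,0,0]]]'; python3 -c "
from h import *
go(459.4,-122.9,7,-79.7)"
```

```text
clock: 14.35
tcp_pos: [461.6, -123.0, 62.5]
orientation: [-0.066, 0.064, -0.703, 0.705]
contact_force: [-0.2, 1.0, 0.1]
grip_width: 85.6
shift [0.0022, 0.0555, -0.0007] turn [-0.19, 0.29, -0.12] | t 14.3 tcp [ 461.6 -123.    62.5] F [-0.2  1.   0.1] w 85.6 rows>= 2
 heading -79.4
tcp [ 461.6 -123.    62.5] t 14.35
clock: 14.5
tcp_pos: [460.6, -122.7, 61.3]
orientation: [-0.065, 0.065, -0.703, 0.705]
contact_force: [-1.0, 0.5, -0.9]
grip_width: 85.4
shift [0.0012, 0.0543, -0.0001] turn [-0.12, 0.29, -0.01] | t 14.5 tcp [ 460.6 -122.7   61.3] F [-1.   0.5 -0.9] w 85.4 rows>= 2
 heading -79.4
```

```bash
python3 -m handwheel '[[[0,0.0,0.02,0,0,0.3,0],[0,0.0,0.036,0,0,0.3,0],[0,0.0,0.046,0,0,0.3,0],[0,0.0,0.051,0,0,0.3,0],[0,0.0,0.053,0,0,0.3,0]]]'; python3 -m handwheel '[[[0,0,0,0,0,0,0],[0,0,0,0,0,0,0]]]'; python3 -c "
from h import *
go(459.4,-122.9,7,-79.7);s=snap('w12')"
```

```text
clock: 15.0
tcp_pos: [460.1, -122.5, 7.5]
orientation: [-0.063, 0.064, -0.704, 0.705]
contact_force: [-0.1, -0.5, 0.2]
grip_width: 84.9
clock: 15.2
tcp_pos: [461.1, -122.9, 8.8]
orientation: [-0.064, 0.063, -0.703, 0.705]
contact_force: [-0.2, -0.8, -0.1]
grip_width: 85.4
shift [0.0017, 0.0018, -0.0003] turn [-0.15, -0.01, -0.05] | t 15.2 tcp [ 461.1 -122.9    8.8] F [-0.2 -0.8 -0.1] w 85.4 rows>= 1
 heading -79.7
tcp [ 461.1 -122.9    8.8] t 15.2
```

View pics/w12.png

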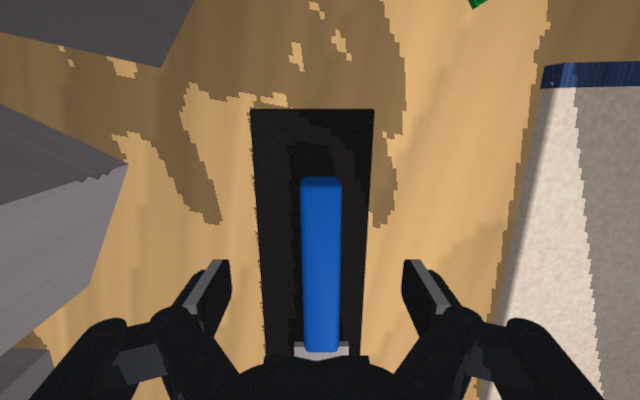

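```bash
python3 -m handwheel '[[[0,0.001,0.002,0,0,0,0],[0.5,0.001,0.002,0,0,0,0],[1,0.001,0.002,0,0,0,0],[1,0.001,0.002,0,0,0,0],[1,0.001,0.002,0,0,0,0]]]'; python3 -m handwheel '[[[1,0,0,0,0,0,0],[1,0,0,0,0,0,0],[1,0,0,0,0,0,0],[1,0,0,0,0,0,0]]]'; python3 -m handwheel '[[[1,0,-0.01,0,0,0,0],[1,0,-0.03,0,0,0,0],[1,0,-0.06,0,0,0,0],[1,0,-0.085,0,0,0,0],[1,0,-0.1,0,0,0,0]]]';python3 -m handwheel '[[[1,0,-0.02,0,0,0,0],[1,0,-0.035,0,0,0,0],[1,0,-0.045,0,0,0,0],[1,0,-0.05,0,0,0,0]]]'; python3 -m handwheel '[[[1,0,0,0,0,0,0],[1,0,0,0,0,0,0],[1,0,0,0,0,0,0]]]'; python3 -c "
from h import *
go(459.4,-122.9,7,-79.7);s=snap('w13')"
```

```text
clock: 15.75
tcp_pos: [459.5, -122.8, 6.1]
orientation: [-0.063, 0.063, -0.704, 0.705]
contact_force: [0.3, -0.1, 0.4]
grip_width: 28.0
clock: 16.15
tcp_pos: [459.8, -123.0, 6.4]
orientation: [-0.064, 0.063, -0.703, 0.705]
contact_force: [0.3, 0.1, 1.4]
grip_width: 18.3
clock: 16.65
tcp_pos: [460.2, -122.9, 108.5]
orientation: [-0.064, 0.063, -0.703, 0.705]
contact_force: [-0.2, -0.1, -1.6]
grip_width: 18.4
clock: 17.05
tcp_pos: [459.7, -122.6, 157.1]
orientation: [-0.064, 0.063, -0.703, 0.705]
contact_force: [0.4, -0.3, -1.4]
grip_width: 18.2
clock: 17.35
tcp_pos: [458.8, -122.3, 154.9]
orientation: [-0.063, 0.064, -0.704, 0.705]
contact_force: [-0.7, 0.6, -1.4]
grip_width: 18.0
shift [-0.0008, 0.1479, 0.0006] turn [-0.04, -0.01, 0.12] | t 17.4 tcp [ 458.8 -122.3  154.9] F [-0.7  0.6 -1.4] w 18.0 rows>= 3
 heading -79.7
tcp [ 458.8 -122.3  154.9] t 17.35
```

View pics/w13.png

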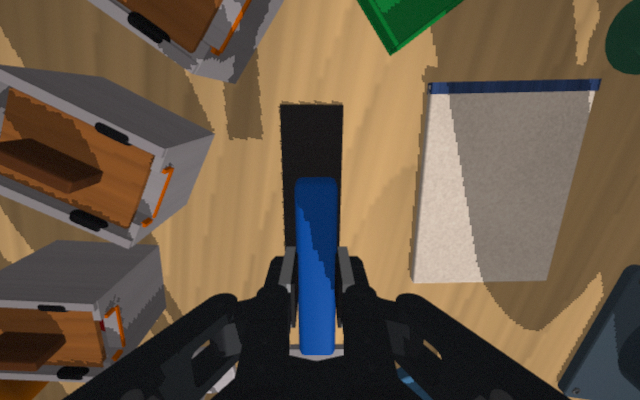

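```bash
python3 -c "
from h import *
go(386.6,-59.5,160,162.8)"
```

```text
shift [0.0599, -0.005, -0.0747] turn [-0.14, 117.49, 0.02] | t 17.4 tcp [ 458.8 -122.3  155. ] F [ 0.8  0.1 -0.9] w 18.3 rows>= 14
 heading -79.7
```

```bash
python3 -m handwheel '[[[1,0.006,0,-0.008,0,8,0],[1,0.015,-0.005,-0.02,0,16,0],[1,0.025,-0.005,-0.035,0,24,0],[1,0.035,-0.005,-0.05,0,32,0],[1,0.045,-0.005,-0.06,0,40,0]]]'; python3 -c "
from h import *
go(386.6,-59.5,160,162.8)"
```

```text
clock: 17.9
tcp_pos: [403.5, -70.7, 160.3]
orientation: [0.183, -0.183, -0.682, 0.684]
contact_force: [0.1, 0.2, -0.9]
grip_width: 17.9
shift [0.0202, 0.0003, -0.0012] turn [-0.1, 77.19, -0.04] | t 17.9 tcp [403.5 -70.7 160.3] F [ 0.1  0.2 -0.9] w 17.9 rows>= 9
 heading -120.0
```

```bash
python3 -m handwheel '[[[1,0.004,0,0,0,8,0],[1,0.008,0,0,0,16,0],[1,0.013,0,0,0,24,0],[1,0.018,0,0,0,32,0],[1,0.02,0,0,0,40,0]]]'; python3 -m handwheel '[[[1,0,0,0,0,8.5,0],[1,0,0,0,0,17,0],[1,0,0,0,0,25,0],[1,0,0,0,0,32,0],[1,0,0,0,0,37,0]]]';python3 -m handwheel '[[[1,0,0,0,0,0,0],[1,0,0,0,0,0,0]]]'; python3 -c "
from h import *
go(386.6,-59.5,160,162.8);snap('w14')"
```

```text
clock: 18.4
tcp_pos: [386.3, -61.3, 160.3]
orientation: [0.406, -0.406, -0.578, 0.58]
contact_force: [0.6, 1.2, -1.2]
grip_width: 18.4
clock: 18.9
tcp_pos: [386.7, -61.5, 160.3]
orientation: [-0.568, 0.568, 0.42, -0.422]
contact_force: [-0.8, -0.4, -0.7]
grip_width: 18.1
clock: 19.1
tcp_pos: [386.8, -61.5, 160.5]
orientation: [-0.567, 0.567, 0.422, -0.423]
contact_force: [-0.1, 0.8, -1.6]
grip_width: 18.4
shift [0.0019, 0.0005, 0.0008] turn [-0.01, 0.6, -0.1] | t 19.1 tcp [386.8 -61.5 160.5] F [-0.1  0.8 -1.6] w 18.4 rows>= 1
 heading 163.4
tcp [386.8 -61.5 160.5] t 19.1
```

View pics/w14.png

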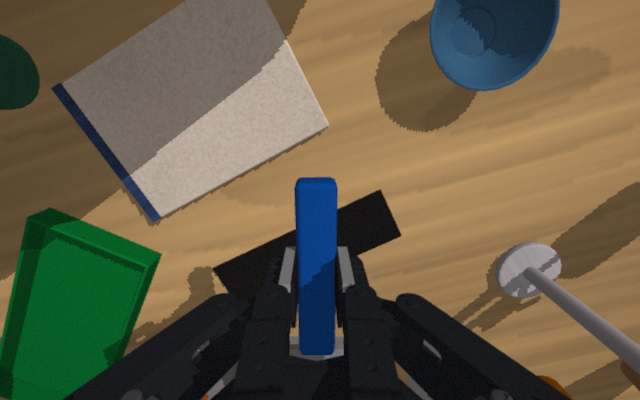

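```bash
python3 - <<'E'
from h import *
im=cv2.imread('pics/w9.png'); crop(im,60,0,230,260,3,'b9.png')
im=cv2.imread('pics/w13.png'); crop(im,0,0,290,400,2,'b13.png')
im=cv2.imread('pics/w1.png'); crop(im,410,0,230,240,3,'b1.png')
E
```

```text
(no output)
```

View pics/b9.png

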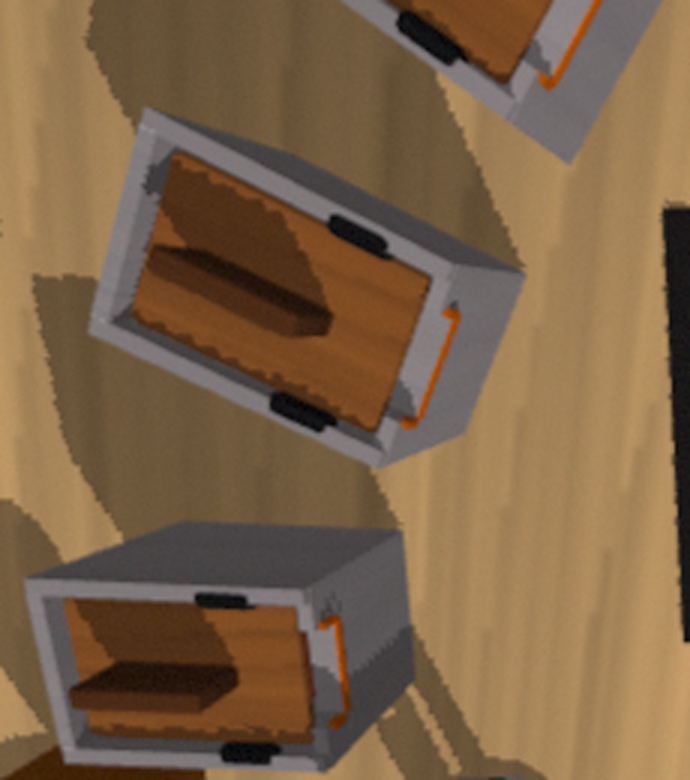

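View pics/b13.png

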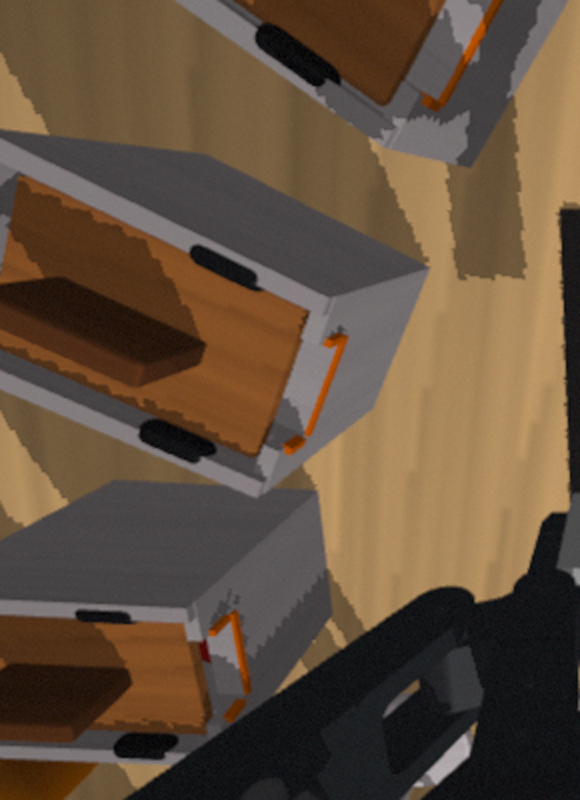

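View pics/b1.png

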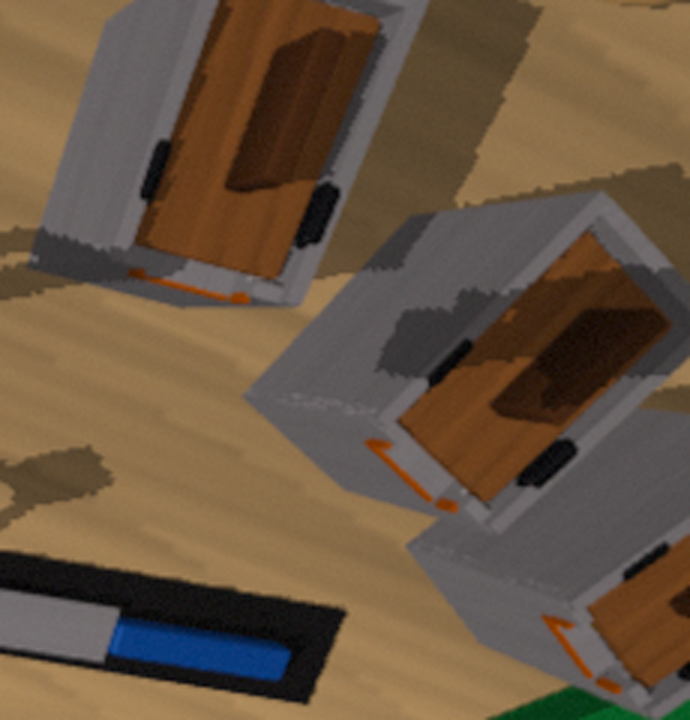

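```bash
cat > fit.py <<'E'
from h import *
from scipy.optimize import least_squares
np.set_printoptions(suppress=True,precision=1)
L={'BR':(55,-41,102),'BL':(55,41,102),'FL':(-55,41,98),'FR':(-55,-41,98),'bFR':(-55,-41,0),'bFL':(-55,41,0),'bBR':(55,-41,0),'bBL':(55,41,0)}
b9=lambda p:(p[0]/3+60-.33,p[1]/3-.33); b13=lambda p:(p[0]/2-.25,p[1]/2-.25); b1=lambda p:(p[0]/3+410-.33,p[1]/3-.33); tp=lambda p:(p[0]/4+290-.4,p[1]/4+130-.4)
obs={1:[('w9',b9,dict(BR=(145,110),BL=(92,330),FL=(380,465),bFR=(523,272),bFL=(465,432))),
 ('w13',b13,dict(FR=(330,297),FL=(262,495),bFR=(428,267),bFL=(372,408))),
 ('w1',b1,dict(BL=(602,192),FL=(380,415),FR=(492,530),bFL=(247,395),bFR=(345,490))),
 ('top',tp,dict(BL=(243,102),BR=(343,128),FR=(300,275),FL=(208,250)))],
0:[('w9',b9,dict(BR=(27,578),BL=(68,765),FL=(325,770),FR=(310,588),bFR=(402,530),bFL=(412,672),bBR=(180,522))),
 ('w13',b13,dict(FR=(193,608),bFR=(316,491))),
 ('w1',b1,dict(FR=(300,303),bFL=(33,265),bFR=(183,303))),
 ('top',tp,dict(BL=(12,80),BR=(110,66),FR=(130,215),FL=(35,232)))],
2:[('w9',b9,dict(FL=(512,115),bFL=(570,160))),('w13',b13,dict(FL=(385,140),bFL=(470,165))),
 ('w1',b1,dict(FL=(585,605),bFL=(408,545),bFR=(480,640))),
 ('top',tp,dict(BL=(430,153),BR=(523,193),FR=(465,330),FL=(368,297)))]}
td=vision.read_camera('top')
def LD(n): return (td,w2c(td)) if n=='top' else load(n)
def P(x,l):
    c,s=np.cos(x[2]),np.sin(x[2]);return np.array([x[0]+c*l[0]-s*l[1],x[1]+s*l[0]+c*l[1],l[2]])
def res(x,o):
    r=[]
    for n,m,pts in o:
        d,W=LD(n)
        for k,p in pts.items(): r.append(proj(d,W,P(x,L[k]))[0]-np.array(m(p)))
    return np.array(r)
if __name__=='__main__':
  for b,x0 in {0:(662,19.5,.125),1:(626,-133,-.3),2:(580,-263,-.47)}.items():
    f=least_squares(lambda x:res(x,obs[b]).ravel()*[1],x0,loss='soft_l1',f_scale=1.5,x_scale=[1,1,.01])
    x=f.x;print(b,x[:2],'hd %.2f'%np.degrees(x[2]),'notch',P(x,(-55.5,0,81)))
    r=res(x,obs[b]);i=0
    for n,m,pts in obs[b]:
        for k in pts: print('  ',n,k,r[i],end='');i+=1
        print()
E
python3 fit.py
```

```text
0 [669.3  23.7] hd 7.01 notch [614.2  16.9  81. ]
   w9 BR [-1.2  0.2]   w9 BL [-0.7 -0.7]   w9 FL [ 1.6 -0.7]   w9 FR [-1.  -0.4]   w9 bFR [-0.2 -0.1]   w9 bFL [0.9 2.3]   w9 bBR [ 0.9 -0.4]
   w13 FR [-0.1 -3.6]   w13 bFR [ 0.2 -0.8]
   w1 FR [-2.2  0.4]   w1 bFL [-2.8  0.3]   w1 bFR [-2.   0.6]
   top BL [-2.  -0.7]   top BR [-0.3 -1.2]   top FR [ 0.  -3.4]   top FL [-2.5 -3.7]
1 [ 632.1 -133.3] hd -17.38 notch [ 579.1 -116.7   81. ]
   w9 BR [ 0.  -1.3]   w9 BL [-1.4  0.7]   w9 FL [0.2 0.4]   w9 bFR [0.8 0.6]   w9 bFL [-0.8  0.3]
   w13 FR [ 1.8 -1.1]   w13 FL [ 0.1 -1.8]   w13 bFR [ 0.3 -0.3]   w13 bFL [-0.4 -0.6]
   w1 BL [-0.5 -1.1]   w1 FL [-3.7  0.3]   w1 FR [-0.5  0.3]   w1 bFL [-2.  -0.2]   w1 bFR [-0.5 -0.6]
   top BL [-0.8 -0.9]   top BR [-0.2 -0.4]   top FR [ 1.  -2.8]   top FL [-1.7 -3.7]
2 [ 583.8 -267.6] hd -25.68 notch [ 533.8 -243.5   81. ]
   w9 FL [-1.2  0.1]   w9 bFL [-0.4  0.1]
   w13 FL [1.4 0.4]   w13 bFL [-0.1 -1.3]
   w1 FL [-6.7 -1.7]   w1 bFL [-0.4  0. ]   w1 bFR [0.4 1.3]
   top BL [-0.3 -0.4]   top BR [1.  0.3]   top FR [ 1.2 -1.2]   top FL [ 0.8 -3.8]
```

```bash
cat >> h.py <<'E'
BIN={0:(669.3,23.7,7.0),1:(632.1,-133.3,-17.4),2:(583.8,-267.6,-25.7)}
def bw(b,x,y=0):
    X,Y,h=BIN[b];h=np.radians(h);return X+x*np.cos(h)-y*np.sin(h),Y+x*np.sin(h)+y*np.cos(h)
def gob(b,x,z,y=0,pitch=0):
    "TCP at bin coords, tool reversed; pitch deg = tip up"
    X,Y=bw(b,x,y);R=Rdown(BIN[b][2]+180)@Rn.from_euler('x',pitch,degrees=True).as_matrix();plan([X,Y,z],R)
def where(b):
    s=arm.get_state();X,Y,h=BIN[b];h=np.radians(h);p=s['tcp_pos'];dx,dy=p[0]-X,p[1]-Y
    T=tcpT(s);print('bin%d tcp x %.1f y %.1f z %.1f'%(b,dx*np.cos(h)+dy*np.sin(h),-dx*np.sin(h)+dy*np.cos(h),p[2]),'F',s['contact_force'].round(1),'tq',s['wrist_torque'].round(2),'w %.1f'%s['grip_width'],'pitch %.1f'%np.degrees(np.arcsin(-T[2,2])))
E
python3 -c "
from h import *
print(Rdown(0)@Rn.from_euler('x',20,degrees=True).as_matrix())
where(1);gob(1,-230.5,81)"
```

```text
[[ 0.          0.34202014  0.93969262]
 [-1.          0.          0.        ]
 [ 0.         -0.93969262  0.34202014]]
bin1 tcp x -255.4 y -4.9 z 160.7 F [-0.4  0.1 -1.6] tq [0.05 0.07 0.01] w 18.0 pitch 0.0
shift [0.0047, 0.0797, -0.0249] turn [0.01, 0.77, -0.1] | t 19.2 tcp [387.  -61.6 160.7] F [-0.4  0.1 -1.6] w 18.0 rows>= 2
 heading 163.4
```

```bash
sed -i "s/from_euler('x',pitch/from_euler('x',-pitch/" h.py; python3 -m handwheel '[[[1,0.001,0.015,-0.005,0,0.8,0],[1,0.003,0.035,-0.012,0,0.8,0],[1,0.0047,0.055,-0.02,0,0.8,0],[1,0.0047,0.07,-0.025,0,0.8,0],[1,0.0047,0.079,-0.025,0,0.8,0]]]';python3 -m handwheel '[[[1,0,0,0,0,0,0],[1,0,0,0,0,0,0]]]'; python3 -c "
from h import *
where(1);gob(1,-140.5,81);d=cam('scene');crop(d['image'],210,150,160,120,5,'s6.png')"
```

```text
clock: 19.7
tcp_pos: [411.9, -64.3, 80.4]
orientation: [0.57, -0.57, -0.418, 0.419]
contact_force: [-0.0, -0.1, -1.8]
grip_width: 18.5
clock: 19.9
tcp_pos: [412.4, -64.5, 82.3]
orientation: [-0.57, 0.571, 0.418, -0.419]
contact_force: [-0.2, 0.5, -0.9]
grip_width: 18.3
bin1 tcp x -230.3 y -0.0 z 82.3 F [-0.2  0.5 -0.9] tq [ 0.04 -0.03  0.01] w 18.3 pitch 0.0
shift [0.0002, 0.0014, -0.0898] turn [0.05, -0.09, -0.1] | t 19.9 tcp [412.4 -64.5  82.3] F [-0.2  0.5 -0.9] w 18.3 rows>= 2
 heading 162.5
```

View pics/s6.png

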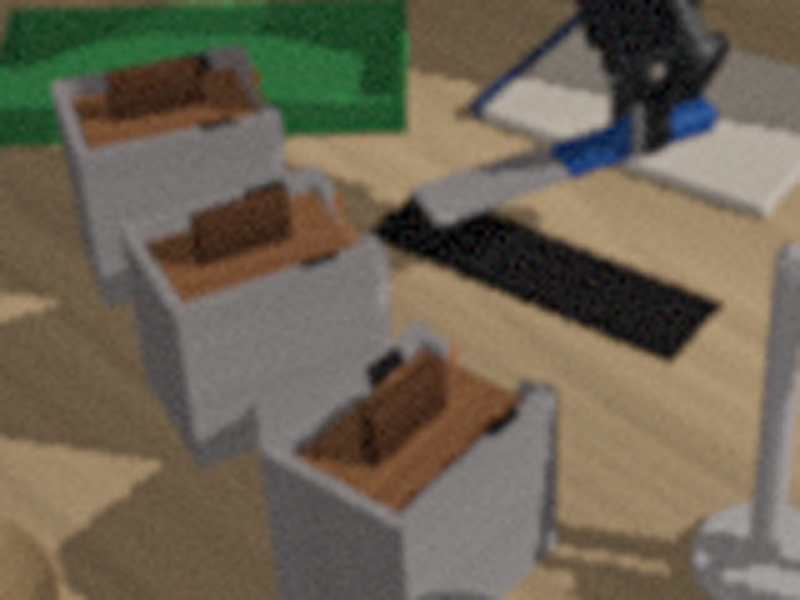

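```bash
python3 -m handwheel '[[[1,0,0.0005,-0.008,0,0,0],[1,0,0.0005,-0.018,0,0,0],[1,0,0.0005,-0.026,0,0,0],[1,0,0.0005,-0.032,0,0,0],[1,0,0.0005,-0.034,0,0,0]]]';python3 -m handwheel '[[[1,0,0,0,0,0,0],[1,0,0,0,0,0,0]]]'; python3 -c "
from h import *
where(1);gob(1,-140.5,81);d=cam('scene');im=d['image']
W=w2c(d)
def mark(P,c):
    for p in proj(d,W,P): pass
tip=np.array([list(bw(1,-190+135-6.0,y))+[85.5] for y in (-16,16)])
crop(im,230,160,100,80,8,'s7.png');im=cv2.imread('pics/s7.png')
N=[list(bw(1,-55.5,y))+[81] for y in (-22,22)]
for Q,c in ((tip,(0,255,0)),(N,(255,0,255))):
    for u,v in proj(d,W,Q): cv2.circle(im,(int((u-230+.5)*8),int((v-160+.5)*8)),3,c,-1)
cv2.imwrite('pics/s7.png',im)"
```

```text
clock: 20.45
tcp_pos: [445.8, -75.0, 81.6]
orientation: [-0.57, 0.571, 0.418, -0.418]
contact_force: [0.4, 0.4, -1.4]
grip_width: 18.1
clock: 20.65
tcp_pos: [444.6, -74.6, 81.3]
orientation: [-0.57, 0.571, 0.418, -0.419]
contact_force: [-0.3, -0.3, -1.3]
grip_width: 18.4
bin1 tcp x -196.5 y -0.1 z 81.3 F [-0.3 -0.3 -1.3] tq [-0.01  0.09  0.02] w 18.4 pitch -0.0
shift [0.0002, 0.0003, -0.056] turn [-0.01, -0.1, -0.1] | t 20.6 tcp [444.6 -74.6  81.3] F [-0.3 -0.3 -1.3] w 18.4 rows>= 2
 heading 162.5
```

View pics/s7.png

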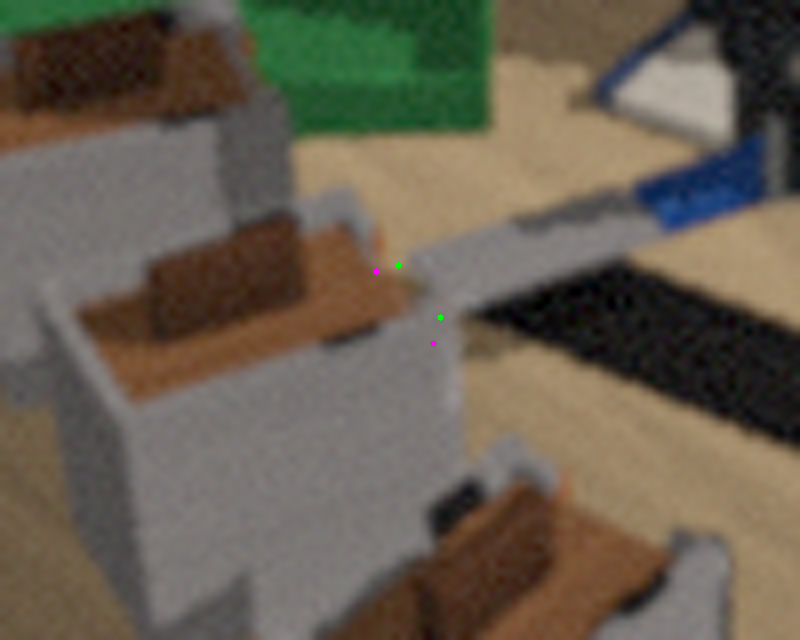

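```bash
python3 -m handwheel '[[[1,0,0,-0.007,0,0,0],[1,0,0,-0.014,0,0,0],[1,0,0,-0.019,0,0,0],[1,0,0,-0.021,0,0,0]]]'; python3 -c "
from h import *
where(1)"; python3 -m handwheel '[[[1,0,0,-0.008,0,0,0],[1,0,0,-0.018,0,0,0],[1,0,0,-0.028,0,0,0],[1,0,0,-0.034,0,0,0],[1,0,0,-0.035,0,0,0]]]';python3 -m handwheel '[[[1,0,0,0,0,0,0]]]'; python3 -c "
from h import *
where(1);d=cam('scene');im=d['image']
crop(im,230,160,100,80,8,'s8.png')"
```

```text
clock: 21.1
tcp_pos: [465.7, -81.3, 81.6]
orientation: [-0.57, 0.571, 0.418, -0.418]
contact_force: [-0.9, 0.0, -1.8]
grip_width: 18.2
bin1 tcp x -174.4 y -0.2 z 81.6 F [-0.9  0.  -1.8] tq [-0.01  0.02 -0.03] w 18.2 pitch 0.1
clock: 21.6
tcp_pos: [499.2, -91.9, 81.5]
orientation: [-0.57, 0.571, 0.418, -0.418]
contact_force: [0.4, -1.0, -1.9]
grip_width: 18.5
clock: 21.7
tcp_pos: [498.3, -91.6, 81.4]
orientation: [-0.57, 0.571, 0.418, -0.419]
contact_force: [-0.7, -0.6, -1.0]
grip_width: 18.2
bin1 tcp x -140.2 y -0.2 z 81.4 F [-0.7 -0.6 -1. ] tq [ 0.01  0.08 -0.  ] w 18.2 pitch 0.0
```

View pics/s8.png

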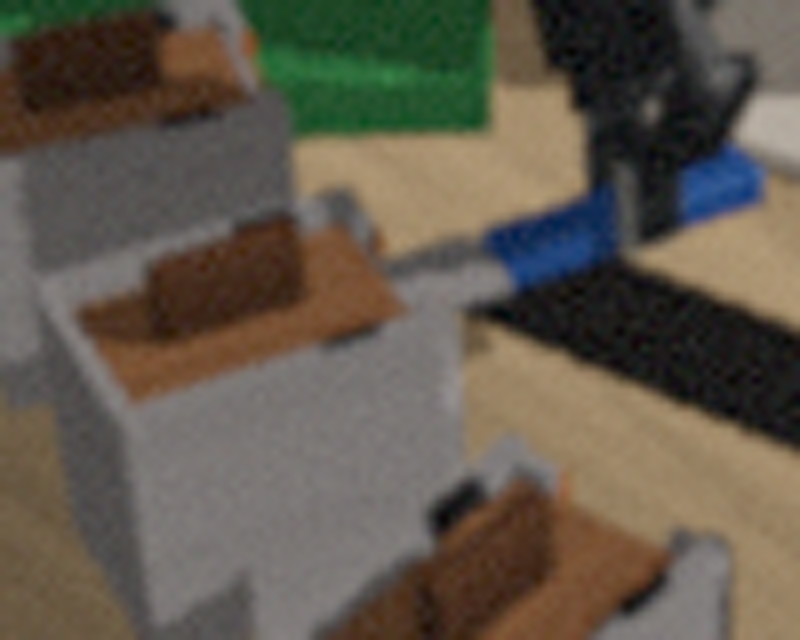

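```bash
python3 -m handwheel '[[[1,0,0.0025,0,0,0,0],[1,0,0.0065,-0.0002,-2.5,0,0],[1,0,0.0104,-0.0005,-5,0,0],[1,0,0.014,-0.001,-7.5,0,0],[1,0,0.0177,-0.0017,-10,0,0]]]';  python3 -c "
from h import *
where(1);d=cam('scene');im=d['image']
crop(im,230,160,100,80,8,'s9.png')"
```

```text
clock: 22.25
tcp_pos: [499.7, -92.0, 64.7]
orientation: [-0.517, 0.619, 0.453, -0.38]
contact_force: [-1.1, 0.4, 4.2]
grip_width: 17.9
bin1 tcp x -138.7 y -0.2 z 64.7 F [-1.1  0.4  4.2] tq [ 0.33  0.84 -0.05] w 17.9 pitch 10.2
```

View pics/s9.png

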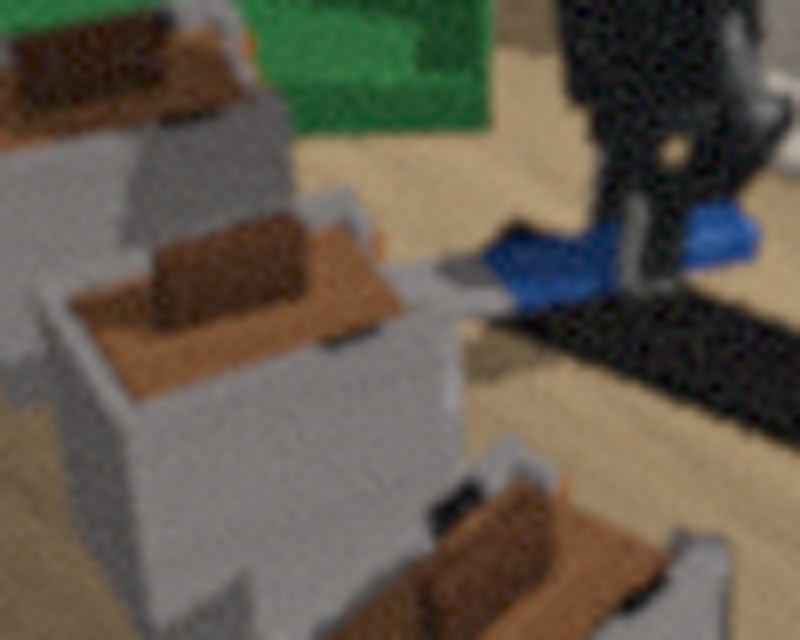

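```bash
python3 -m handwheel '[[[1,0,0.0037,-0.0002,-2.5,0,0],[1,0,0.0074,-0.0005,-5,0,0],[1,0,0.0111,-0.001,-7.5,0,0],[1,0,0.0111,-0.001,-7.5,0,0]]]';  python3 -c "
from h import *
where(1);d=cam('scene');im=d['image']
crop(im,230,160,100,80,8,'s10.png')"
```

```text
clock: 22.7
tcp_pos: [500.8, -92.3, 51.8]
orientation: [-0.477, 0.65, 0.476, -0.351]
contact_force: [-2.6, 1.0, -0.2]
grip_width: 18.3
bin1 tcp x -137.6 y -0.1 z 51.8 F [-2.6  1.  -0.2] tq [0.2  0.49 0.09] w 18.3 pitch 17.4
```

View pics/s10.png

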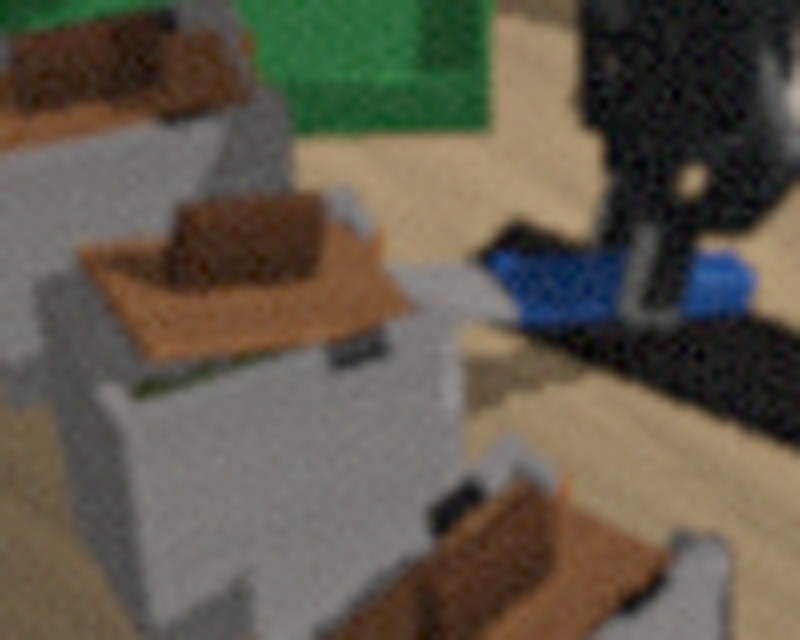

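```bash
python3 -m handwheel '[[[1,0,-0.0060,-0.0001,4,0,0],[1,0,-0.011,-0.0004,7.5,0,0],[1,0,-0.0175,-0.0014,12,0,0],[1,0,-0.0225,-0.0024,15.5,0,0],[1,0,-0.0255,-0.0031,17.5,0,0]]]';  python3 -c "
from h import *
where(1);gob(1,-140,81);d=cam('scene');im=d['image']
crop(im,230,160,100,80,8,'s11.png')"
```

```text
clock: 23.25
tcp_pos: [499.9, -92.2, 79.2]
orientation: [-0.57, 0.571, 0.417, -0.419]
contact_force: [0.1, -0.3, -2.1]
grip_width: 18.7
bin1 tcp x -138.4 y -0.3 z 79.2 F [ 0.1 -0.3 -2.1] tq [0.04 0.03 0.03] w 18.7 pitch -0.0
shift [0.0003, -0.0018, 0.0016] turn [-0.02, -0.12, -0.1] | t 23.2 tcp [499.9 -92.2  79.2] F [ 0.1 -0.3 -2.1] w 18.7 rows>= 1
 heading 162.5
```

View pics/s11.png

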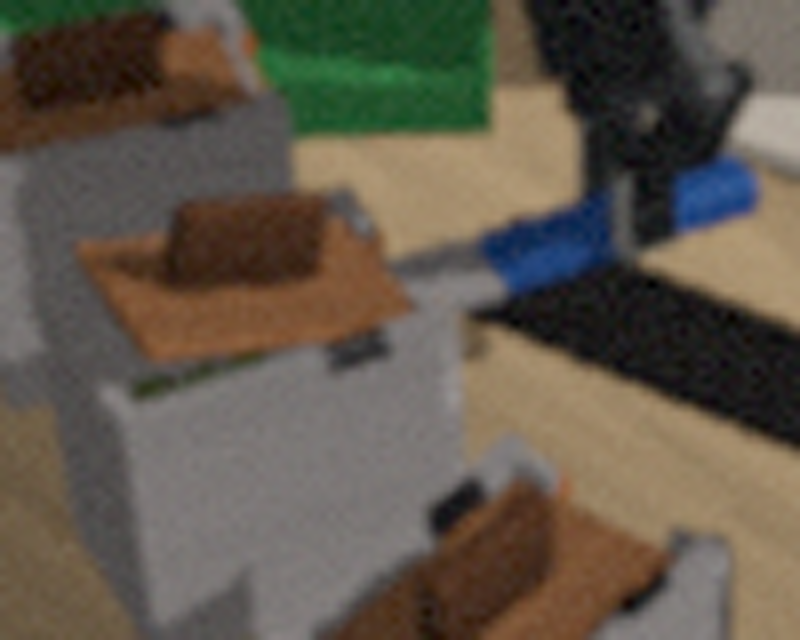

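```bash
python3 -m handwheel '[[[1,0,-0.0015,0.005,0,0,0],[1,0,-0.0015,0.015,0,0,0],[1,0,-0.0015,0.03,0,0,0],[1,0,-0.0015,0.05,0,0,0],[1,0,-0.0015,0.07,0,0,0]]]';  python3 -c "
from h import *
where(1);d=cam('scene');im=d['image']
crop(im,230,160,100,80,8,'s12.png');d=cam('top');crop(d['image'],300,130,140,110,6,'t12.png')"
```

```text
clock: 23.8
tcp_pos: [429.2, -69.7, 79.2]
orientation: [-0.57, 0.571, 0.418, -0.419]
contact_force: [-0.3, 0.1, -0.6]
grip_width: 18.0
bin1 tcp x -212.7 y 0.0 z 79.2 F [-0.3  0.1 -0.6] tq [ 0.05  0.07 -0.01] w 18.0 pitch -0.0
```

View pics/s12.png

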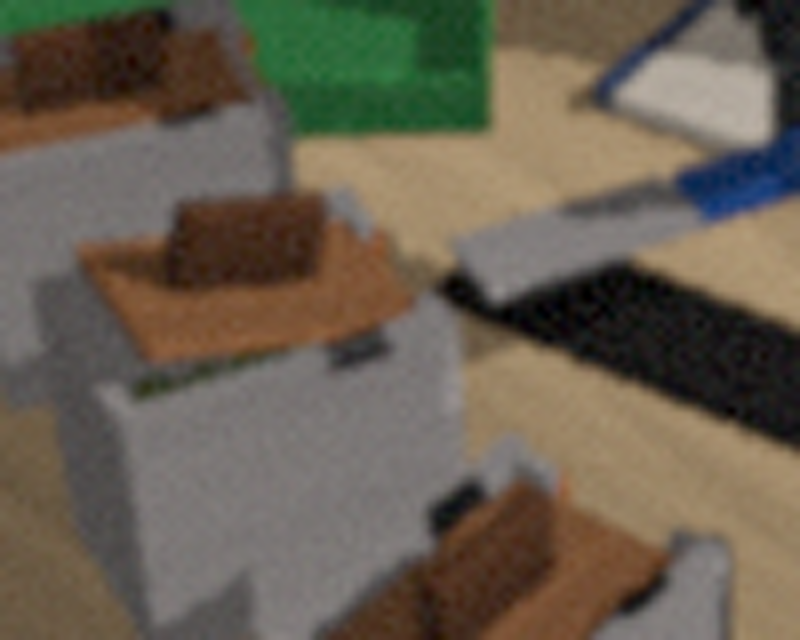

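View pics/t12.png

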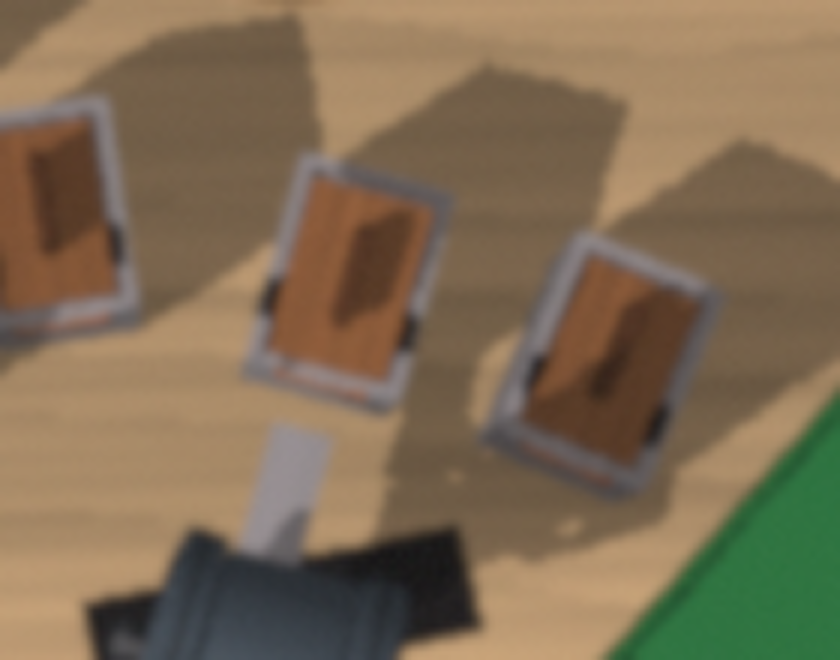

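```bash
python3 -m handwheel '[[[1,0,-0.02,0.01,0,0,0],[1,0,-0.05,0.02,0,-8,0],[1,0,-0.08,0.02,0,-16,0],[1,0,-0.1,0.02,0,-24,0],[1,0,-0.1,0.02,0,-32,0]]]'; python3 -m handwheel '[[[1,0,0,0,0,-8.5,0],[1,0,0,0,0,-17,0],[1,0,0,0,0,-25,0],[1,0,0,0,0,-33,0],[1,0,0,0,0,-40,0]]]'; python3 -c "
from h import *
where(1);snap('w15')"
```

```text
clock: 24.4
tcp_pos: [414.3, -64.8, 183.6]
orientation: [-0.428, 0.434, 0.561, -0.56]
contact_force: [0.2, -0.2, -1.6]
grip_width: 18.5
clock: 24.9
tcp_pos: [412.1, -64.2, 179.6]
orientation: [0.213, -0.214, -0.673, 0.675]
contact_force: [-0.5, -0.5, -0.9]
grip_width: 18.5
bin1 tcp x -230.6 y 0.2 z 179.6 F [-0.5 -0.5 -0.9] tq [-0.04  0.08  0.02] w 18.5 pitch -0.1
tcp [412.1 -64.2 179.6] t 24.9
```

View pics/w15.png

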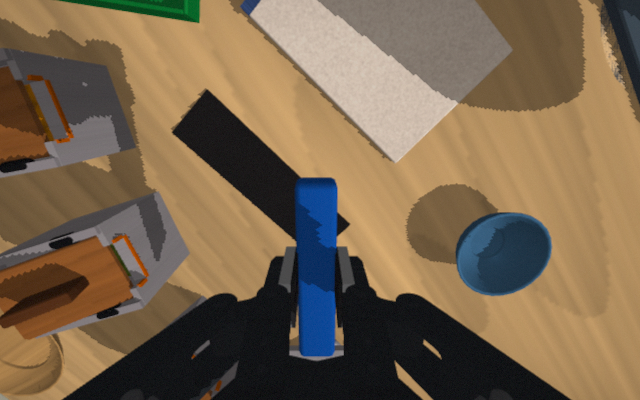

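```bash
python3 - <<'E'
from h import *
im=cv2.imread('pics/w15.png'); crop(im,0,180,200,170,4,'b15.png')
E
```

```text
(no output)
```

View pics/b15.png

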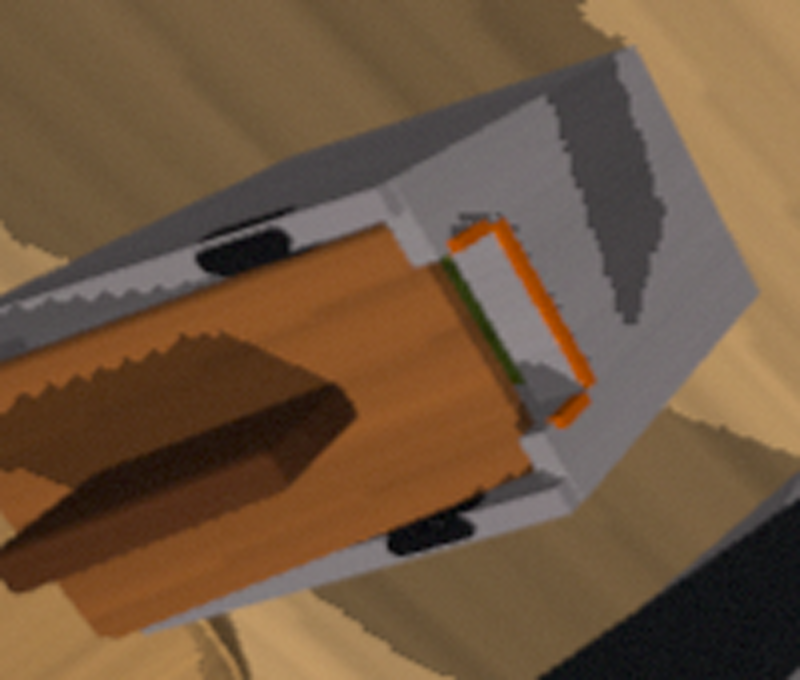

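```bash
cat > cfit.py <<'E'
from h import *
from scipy.optimize import least_squares
np.set_printoptions(suppress=True,precision=1)
C={'FL':(-47,32.5,5),'FR':(-47,-32.5,5),'BL':(47,32.5,5),'BR':(47,-32.5,5),'rFL':(-21,5,35),'rFR':(-21,-5,35),'rBL':(29,5,35),'rBR':(29,-5,35)}
def cfit(b,views,free=True):
    X,Y,h=BIN[b]
    def pose(x):
        R=Rn.from_euler('zyx',[h+x[3],x[4],x[5]],degrees=True).as_matrix()
        p=np.array([*bw(b,x[0],x[1]),90+x[2]]);return R,p
    def res(x):
        R,p=pose(x);r=[]
        for d,W,pts in views:
            for k,uv in pts.items(): r.append(proj(d,W,R@np.array(C[k])+p)[0]-uv)
        return np.array(r)
    f=least_squares(lambda x:np.r_[res(x).ravel(),(x[3:]/[6,15,15])],np.zeros(6),loss='soft_l1',f_scale=1.5)
    x=f.x;print('cover dx,dy,dz',x[:3],'yaw,pitch,roll',x[3:],'(pitch>0 = front up)');print(res(x).round(1).tolist())
    return x
E
python3 - <<'E'
from cfit import *
s=vision.read_camera('scene');t=vision.read_camera('top')
S=lambda p,o,k:np.array(p)/k+np.array(o)-.4
v=[(*load('w15'),{k:S(p,(0,180),4) for k,p in dict(FR=(385,225),FL=(530,465),BL=(110,635),rFL=(287,492),rFR=(352,412)).items() if k[0]!='r'}),
(s,w2c(s),{k:S(p,(230,160),8) for k,p in dict(BR=(80,245),BL=(150,360),FL=(410,300),FR=(378,232)).items()}),
(t,w2c(t),{k:S(p,(300,130),6) for k,p in dict(BL=(315,175),BR=(437,205),FR=(390,380),FL=(270,347)).items()})]
cfit(1,v); cfit(1,v[:2])
E
```

```text
cover dx,dy,dz [-3.7 -1.9 13.6] yaw,pitch,roll [ -0.2 -10.4  -3.4] (pitch>0 = front up)
[[-0.6, -2.0], [2.1, 1.7], [-0.5, -0.2], [-1.4, 0.5], [-0.7, 0.3], [2.2, 2.0], [-4.3, -2.7], [-0.3, -0.4], [-0.0, 0.3], [-0.6, 0.7], [-1.0, 0.5]]
cover dx,dy,dz [-4.4 -1.8 14.2] yaw,pitch,roll [ -0.5 -10.   -3.6] (pitch>0 = front up)
[[-0.3, -1.5], [2.3, 2.3], [-0.3, -0.2], [-1.1, 0.3], [-0.6, 0.2], [2.4, 1.8], [-4.0, -3.0]]
```

```bash
python3 -c "
from h import *
where(0);gob(0,-230.5,160)"
```

```text
bin0 tcp x -266.0 y -55.9 z 179.7 F [-0.1 -1.1 -2.2] tq [-0.06 -0.01 -0.01] w 18.3 pitch -0.1
shift [0.0118, 0.0195, -0.0652] turn [-0.04, 47.36, -0.13] | t 25.1 tcp [412.1 -64.2 179.7] F [-0.1 -1.1 -2.2] w 18.3 rows>= 6
 heading -125.6
```

```bash
python3 -m handwheel '[[[1,0.002,0.003,-0.01,0,8,0],[1,0.005,0.008,-0.025,0,16,0],[1,0.009,0.012,-0.042,0,24,0],[1,0.0118,0.012,-0.058,0,32,0],[1,0.0118,0.012,-0.065,0,40,0]]]'; python3 -c "
from h import *
where(0);gob(0,-230.5,81)"
```

```text
clock: 25.55
tcp_pos: [440.5, -3.3, 167.3]
orientation: [0.435, -0.435, -0.557, 0.558]
contact_force: [-0.4, 0.1, -0.7]
grip_width: 18.2
bin0 tcp x -230.4 y 1.0 z 167.3 F [-0.4  0.1 -0.7] tq [ 0.03 -0.01 -0.01] w 18.2 pitch -0.0
shift [-0.0009, 0.0863, 0.0003] turn [-0.01, 7.08, -0.08] | t 25.6 tcp [440.5  -3.3 167.3] F [-0.4  0.1 -0.7] w 18.2 rows>= 2
 heading -165.9
```

```bash
python3 -m handwheel '[[[1,0,0.01,0,0,5,0],[1,-0.0009,0.03,0,0,7,0],[1,-0.0009,0.055,0,0,7,0],[1,-0.0009,0.075,0,0,7,0],[1,-0.0009,0.086,0,0,7,0]]]';python3 -m handwheel '[[[1,0,0,-0.005,0,0,0],[1,0,0,-0.013,0,0,0],[1,0,0,-0.023,0,0,0],[1,0,0,-0.031,0,0,0],[1,0,0,-0.034,0,0,0]]]'; python3 -c "
from h import *
where(0);gob(0,-140,81);d=cam('scene');im=d['image']
W=w2c(d)
x0,y0=250,180
crop(im,x0,y0,100,80,8,'s13.png');im=cv2.imread('pics/s13.png')
N=[list(bw(0,-55.5,y))+[81] for y in (-22,22)]
for u,v in proj(d,W,N): cv2.circle(im,(int((u-x0+.5)*8),int((v-y0+.5)*8)),3,(255,0,255),-1)
cv2.imwrite('pics/s13.png',im)
"
```

```text
clock: 26.05
tcp_pos: [439.2, -5.3, 79.5]
orientation: [0.467, -0.466, -0.53, 0.532]
contact_force: [-0.6, 0.2, -1.0]
grip_width: 18.2
clock: 26.55
tcp_pos: [476.4, -1.1, 82.6]
orientation: [0.465, -0.467, -0.532, 0.532]
contact_force: [0.2, -0.4, -1.8]
grip_width: 18.4
bin0 tcp x -194.5 y -1.1 z 82.6 F [ 0.2 -0.4 -1.8] tq [ 0.04  0.05 -0.03] w 18.4 pitch 0.1
shift [0.0006, 0.0018, -0.0545] turn [0.12, 0.5, -0.14] | t 26.6 tcp [476.4  -1.1  82.6] F [ 0.2 -0.4 -1.8] w 18.4 rows>= 2
 heading -172.5
```

View pics/s13.png

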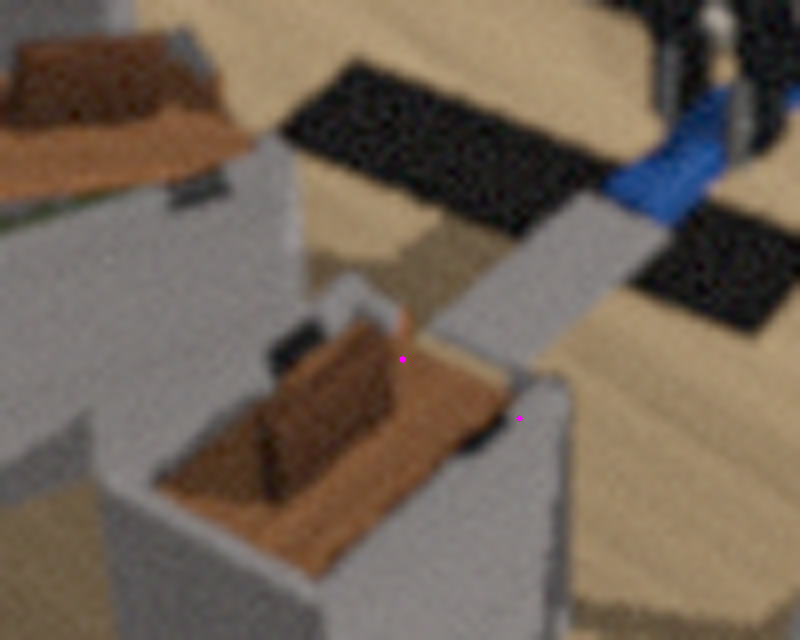

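```bash
python3 -m handwheel '[[[1,0.0006,0.001,-0.007,0,0.4,0],[1,0.0006,0.001,-0.014,0,0.4,0],[1,0.0006,0.001,-0.019,0,0.4,0],[1,0.0006,0.001,-0.021,0,0.4,0]]]'; python3 -c "
from h import *
where(0)"; python3 -m handwheel '[[[1,0,0,-0.008,0,0,0],[1,0,0,-0.018,0,0,0],[1,0,0,-0.026,0,0,0],[1,0,0,-0.031,0,0,0],[1,0,0,-0.033,0,0,0]]]';python3 -m handwheel '[[[1,0,0,0,0,0,0]]]'; python3 -c "
from h import *
where(0);gob(0,-140,81)"
```

```text
clock: 27.0
tcp_pos: [495.7, 2.3, 80.6]
orientation: [0.468, -0.469, -0.53, 0.53]
contact_force: [-0.2, 0.6, -1.7]
grip_width: 18.3
bin0 tcp x -174.9 y -0.1 z 80.6 F [-0.2  0.6 -1.7] tq [0.01 0.03 0.02] w 18.3 pitch 0.0
clock: 27.5
tcp_pos: [528.5, 6.4, 80.6]
orientation: [0.468, -0.469, -0.53, 0.531]
contact_force: [-0.4, 0.0, -1.0]
grip_width: 17.9
clock: 27.6
tcp_pos: [528.1, 6.4, 80.5]
orientation: [0.468, -0.468, -0.529, 0.531]
contact_force: [-0.6, -0.3, -0.8]
grip_width: 18.1
bin0 tcp x -142.3 y -0.0 z 80.5 F [-0.6 -0.3 -0.8] tq [-0.07  0.03  0.01] w 18.1 pitch -0.0
shift [0.0, -0.0005, -0.0023] turn [-0.03, 0.1, -0.11] | t 27.6 tcp [528.1   6.4  80.5] F [-0.6 -0.3 -0.8] w 18.1 rows>= 1
 heading -172.9
```

```bash
python3 -m handwheel '[[[1,0,0.002,0,0,0,0],[1,0,0.0058,-0.0002,-2.5,0,0],[1,0,0.0096,-0.0005,-5,0,0],[1,0,0.0133,-0.001,-7.5,0,0],[1,0,0.0171,-0.0018,-10,0,0]]]';  python3 -c "
from h import *
where(0);d=cam('scene');im=d['image']
crop(im,250,180,100,80,8,'s14.png')"; python3 -m handwheel '[[[1,0,0.0038,-0.0002,-2.5,0,0],[1,0,0.0076,-0.0005,-5,0,0],[1,0,0.0113,-0.001,-7.5,0,0],[1,0,0.0113,-0.001,-7.5,0,0]]]';  python3 -c "
from h import *
where(0);d=cam('scene');im=d['image']
crop(im,250,180,100,80,8,'s15.png')
a=cv2.imread('pics/s14.png');b=cv2.imread('pics/s15.png');cv2.imwrite('pics/s1415.png',cv2.resize(np.vstack([a,b]),None,fx=.45,fy=.45))"
```

```text
clock: 28.1
tcp_pos: [529.1, 6.4, 63.8]
orientation: [-0.425, 0.508, 0.574, -0.482]
contact_force: [-0.7, -0.1, 2.8]
grip_width: 18.3
bin0 tcp x -141.3 y -0.1 z 63.8 F [-0.7 -0.1  2.8] tq [-0.01  0.94  0.02] w 18.3 pitch 10.0
clock: 28.55
tcp_pos: [530.2, 7.0, 50.8]
orientation: [-0.392, 0.534, 0.603, -0.444]
contact_force: [-1.3, 0.4, -1.4]
grip_width: 18.6
bin0 tcp x -140.1 y 0.4 z 50.8 F [-1.3  0.4 -1.4] tq [-0.04  0.39 -0.01] w 18.6 pitch 17.3
```

View pics/s1415.png

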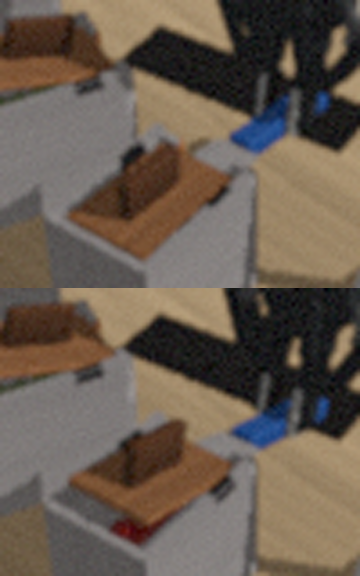

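```bash
python3 -m handwheel '[[[1,0,-0.0060,-0.0001,4,0,0],[1,0,-0.011,-0.0004,7.5,0,0],[1,0,-0.0175,-0.0014,12,0,0],[1,0,-0.023,-0.0024,15.5,0,0],[1,0,-0.0265,-0.0031,17.5,0,0]]]'; python3 -c "
from h import *
where(0)"; python3 -m handwheel '[[[1,0,0,0.005,0,0,0],[1,0,0,0.015,0,0,0],[1,0,0,0.03,0,0,0],[1,0,0,0.05,0,0,0],[1,0,-0.01,0.08,0,0,0]]]';  python3 -c "
from h import *
where(0);d=cam('scene');im=d['image']
crop(im,250,180,100,80,8,'s16.png');gob(2,-230.5,160)"
```

```text
clock: 29.1
tcp_pos: [529.7, 6.2, 80.1]
orientation: [0.467, -0.469, -0.529, 0.531]
contact_force: [0.9, 0.5, -1.8]
grip_width: 18.2
bin0 tcp x -140.7 y -0.4 z 80.1 F [ 0.9  0.5 -1.8] tq [ 0.02  0.05 -0.  ] w 18.2 pitch -0.0
clock: 29.6
tcp_pos: [445.6, -3.5, 87.1]
orientation: [0.468, -0.468, -0.529, 0.531]
contact_force: [0.1, -0.2, -0.5]
grip_width: 18.1
bin0 tcp x -225.3 y 0.3 z 87.1 F [ 0.1 -0.2 -0.5] tq [-0.04  0.08 -0.02] w 18.1 pitch -0.2
shift [-0.1549, -0.0705, 0.0852] turn [-0.39, 32.79, -0.19] | t 29.6 tcp [441.   -3.5  88.6] F [-4.2  0.3  0.3] w 18.4 rows>= 4
 heading -172.9
```

View pics/s16.png

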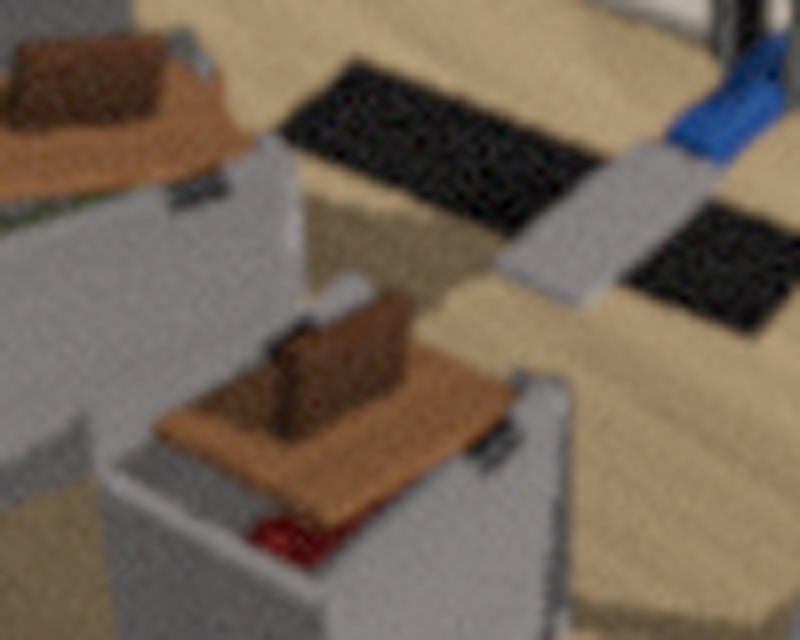

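```bash
python3 -m handwheel '[[[1,-0.02,-0.03,0.02,0,6,0],[1,-0.05,-0.05,0.04,0,14,0],[1,-0.09,-0.07,0.06,0,22,0],[1,-0.12,-0.07,0.075,0,29,0],[1,-0.145,-0.07,0.085,0,32.8,0]]]';  python3 -c "
from h import *
where(2);gob(2,-230.5,81)"
```

```text
clock: 30.15
tcp_pos: [380.4, -159.3, 160.0]
orientation: [-0.598, 0.601, 0.375, -0.375]
contact_force: [0.4, -0.1, -1.4]
grip_width: 18.4
bin2 tcp x -230.3 y 9.4 z 160.0 F [ 0.4 -0.1 -1.4] tq [ 0.04  0.06 -0.05] w 18.4 pitch 0.2
shift [-0.0092, 0.079, 0.0005] turn [0.2, -0.3, -0.14] | t 30.1 tcp [ 380.4 -159.3  160. ] F [ 0.4 -0.1 -1.4] w 18.4 rows>= 2
 heading 154.0
```

```bash
python3 -m handwheel '[[[1,-0.005,0.015,0,0,0,0],[1,-0.0094,0.035,0,0,0,0],[1,-0.0094,0.056,0,0,0,0],[1,-0.0094,0.07,0,0,0,0],[1,-0.0094,0.078,0,0,0,0]]]'; python3 -m handwheel '[[[1,0,0,-0.005,0,0,0],[1,0,0,-0.013,0,0,0],[1,0,0,-0.023,0,0,0],[1,0,0,-0.031,0,0,0],[1,0,0,-0.034,0,0,0]]]'; python3 -c "
from h import *
where(2);gob(2,-140,81);d=cam('scene');im=d['image']
W=w2c(d)
x0,y0=215,140
crop(im,x0,y0,100,80,8,'s17.png');im=cv2.imread('pics/s17.png')
N=[list(bw(2,-55.5,y))+[81] for y in (-22,22)]
for u,v in proj(d,W,N): cv2.circle(im,(int((u-x0+.5)*8),int((v-y0+.5)*8)),3,(255,0,255),-1)
cv2.imwrite('pics/s17.png',im);d=cam('top');crop(d['image'],330,140,130,110,6,'t17.png')
"
```

```text
clock: 30.65
tcp_pos: [376.1, -165.0, 78.7]
orientation: [0.599, -0.598, -0.376, 0.377]
contact_force: [0.0, -0.3, -2.1]
grip_width: 18.0
clock: 31.15
tcp_pos: [410.1, -182.2, 81.9]
orientation: [-0.597, 0.6, 0.376, -0.376]
contact_force: [0.1, 0.4, -1.5]
grip_width: 18.5
bin2 tcp x -193.6 y 1.6 z 81.9 F [ 0.1  0.4 -1.5] tq [ 0.09  0.05 -0.05] w 18.5 pitch 0.2
shift [-0.0016, 0.0011, -0.0536] turn [0.16, 0.0, -0.11] | t 31.1 tcp [ 410.1 -182.2   81.9] F [ 0.1  0.4 -1.5] w 18.5 rows>= 2
 heading 154.3
```

View pics/s17.png

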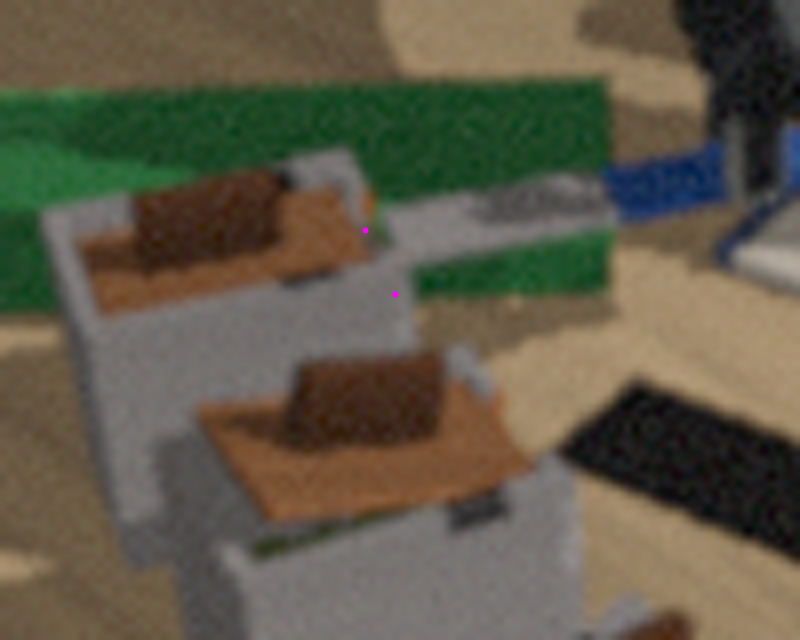

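View pics/t17.png

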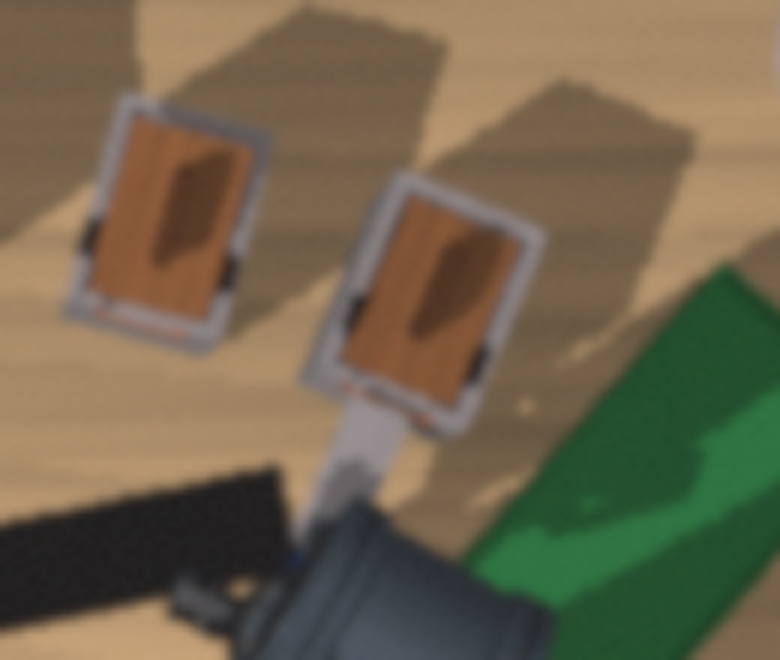

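```bash
python3 -m handwheel '[[[1,-0.001,0.0005,-0.002,0,0,0],[1,-0.002,0.001,-0.008,0,0,0],[1,-0.002,0.001,-0.015,0,0,0],[1,-0.002,0.001,-0.019,0,0,0],[1,-0.002,0.001,-0.021,0,0,0]]]'; python3 -c "
from h import *
where(2)"; python3 -m handwheel '[[[1,0,0,-0.008,0,0,0],[1,0,0,-0.018,0,0,0],[1,0,0,-0.026,0,0,0],[1,0,0,-0.031,0,0,0],[1,0,0,-0.033,0,0,0]]]';python3 -m handwheel '[[[1,0,0,0,0,0,0]]]'; python3 -c "
from h import *
where(2);gob(2,-140,81)"
```

```text
clock: 31.75
tcp_pos: [426.9, -192.4, 80.1]
orientation: [-0.598, 0.599, 0.376, -0.377]
contact_force: [0.1, 1.5, -1.1]
grip_width: 18.3
bin2 tcp x -174.0 y -0.3 z 80.1 F [ 0.1  1.5 -1.1] tq [ 0.04 -0.01 -0.04] w 18.3 pitch 0.1
clock: 32.25
tcp_pos: [456.8, -206.8, 80.1]
orientation: [-0.598, 0.599, 0.376, -0.377]
contact_force: [-0.5, -0.2, -1.3]
grip_width: 18.2
clock: 32.35
tcp_pos: [456.3, -206.5, 80.1]
orientation: [-0.598, 0.599, 0.376, -0.377]
contact_force: [-1.0, 0.3, -2.0]
grip_width: 18.2
bin2 tcp x -141.4 y -0.2 z 80.1 F [-1.   0.3 -2. ] tq [ 0.06  0.03 -0.08] w 18.2 pitch 0.0
shift [0.0002, -0.0009, -0.0014] turn [0.03, 0.0, -0.1] | t 32.4 tcp [ 456.3 -206.5   80.1] F [-1.   0.3 -2. ] w 18.2 rows>= 1
 heading 154.3
```

```bash
python3 -m handwheel '[[[1,0,0.0015,0,0,0,0],[1,0,0.0053,-0.0002,-2.5,0,0],[1,0,0.009,-0.0005,-5,0,0],[1,0,0.0127,-0.001,-7.5,0,0],[1,0,0.0165,-0.0018,-10,0,0]]]';  python3 -c "
from h import *
where(2)"; python3 -m handwheel '[[[1,0,0.0038,-0.0002,-2.5,0,0],[1,0,0.0076,-0.0005,-5,0,0],[1,0,0.0113,-0.001,-7.5,0,0],[1,0,0.0113,-0.001,-7.5,0,0]]]';  python3 -c "
from h import *
where(2);d=cam('scene');im=d['image']
crop(im,215,140,100,80,8,'s18.png')"
```

```text
clock: 32.85
tcp_pos: [457.1, -206.9, 63.8]
orientation: [-0.543, 0.649, 0.407, -0.342]
contact_force: [-0.7, 1.3, 2.5]
grip_width: 18.2
bin2 tcp x -140.5 y -0.2 z 63.8 F [-0.7  1.3  2.5] tq [ 0.47  0.81 -0.02] w 18.2 pitch 10.1
clock: 33.25
tcp_pos: [458.2, -207.1, 50.8]
orientation: [-0.501, 0.682, 0.428, -0.316]
contact_force: [-1.2, 1.1, -0.4]
grip_width: 18.3
bin2 tcp x -139.4 y 0.1 z 50.8 F [-1.2  1.1 -0.4] tq [0.24 0.48 0.02] w 18.3 pitch 17.4
```

View pics/s18.png

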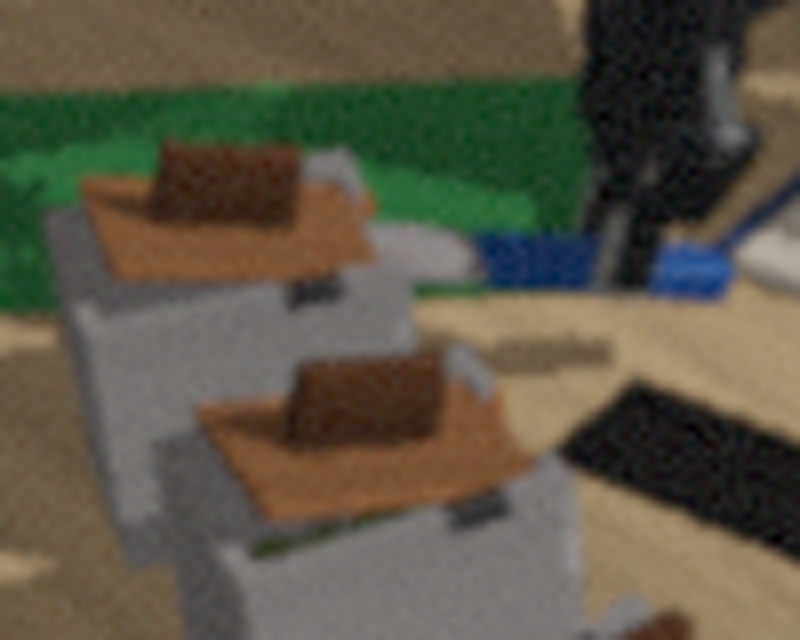

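```bash
python3 -m handwheel '[[[1,0,-0.0060,-0.0001,4,0,0],[1,0,-0.011,-0.0004,7.5,0,0],[1,0,-0.0175,-0.0014,12,0,0],[1,0,-0.023,-0.0024,15.5,0,0],[1,0,-0.0265,-0.0031,17.5,0,0]]]'; python3 -c "
from h import *
where(2)"; python3 -m handwheel '[[[1,0,0,0.005,0,0,0],[1,0,0,0.015,0,0,0],[1,0,0,0.03,0,0,0],[1,0,0,0.05,0,0,0],[1,0,-0.02,0.08,0,0,0]]]';  python3 -m handwheel '[[[1,0,-0.03,0.01,0,-6,0],[1,0,-0.05,0.01,0,-14,0],[1,0,-0.055,0.01,0,-22,0],[1,0,-0.055,0.01,0,-30,0],[1,0,-0.055,0.01,0,-38,0]]]';python3 -c "
from h import *
go(465,-131,150,-79.7)"
```

```text
clock: 33.8
tcp_pos: [457.6, -207.4, 80.2]
orientation: [-0.598, 0.599, 0.376, -0.377]
contact_force: [0.6, 0.3, -0.7]
grip_width: 18.3
bin2 tcp x -139.8 y -0.5 z 80.2 F [ 0.6  0.3 -0.7] tq [-0.01  0.03 -0.06] w 18.3 pitch 0.0
clock: 34.3
tcp_pos: [380.5, -169.6, 95.8]
orientation: [0.6, -0.597, -0.375, 0.378]
contact_force: [0.9, 0.4, -0.4]
grip_width: 18.4
clock: 34.8
tcp_pos: [373.7, -166.5, 153.9]
orientation: [0.441, -0.443, -0.551, 0.552]
contact_force: [-0.1, 0.8, -1.4]
grip_width: 18.0
shift [0.0147, 0.0039, -0.0968] turn [-0.1, -87.67, -0.13] | t 34.8 tcp [ 373.7 -166.5  153.9] F [-0.1  0.8 -1.4] w 18.0 rows>= 11
 heading -167.4
```

```bash
python3 -m handwheel '[[[1,0,-0.005,0,0,-8.5,0],[1,0,-0.01,0,0,-17,0],[1,0,-0.01,0,0,-25.5,0],[1,0,-0.01,0,0,-34,0],[1,0,-0.01,0,0,-42.5,0]]]';python3 -m handwheel '[[[1,0,0,0,0,-8.5,0],[1,0,0,0,0,-17,0],[1,0,0,0,0,-25.5,0],[1,0,0,0,0,-34,0],[1,0,0,0,0,-42.5,0]]]';python3 -c "
from h import *
go(465,-131,70,-79.7)"
```

```text
clock: 35.3
tcp_pos: [373.5, -166.3, 163.4]
orientation: [0.212, -0.212, -0.674, 0.675]
contact_force: [-0.2, 0.4, -1.3]
grip_width: 18.0
clock: 35.8
tcp_pos: [373.4, -166.3, 163.3]
orientation: [-0.047, 0.047, -0.705, 0.706]
contact_force: [0.2, 0.3, -1.2]
grip_width: 18.3
shift [-0.0955, 0.0932, -0.023] turn [-0.1, -2.65, 0.03] | t 35.8 tcp [ 373.4 -166.3  163.3] F [ 0.2  0.3 -1.2] w 18.3 rows>= 3
 heading -82.4
```

```bash
python3 -m handwheel '[[[1,-0.015,0.01,-0.005,0,-2.6,0],[1,-0.045,0.03,-0.012,0,-2.6,0],[1,-0.07,0.055,-0.018,0,-2.6,0],[1,-0.088,0.075,-0.022,0,-2.6,0],[1,-0.0955,0.085,-0.023,0,-2.6,0]]]';python3 -m handwheel '[[[1,0,0.005,0,0,0,0],[1,0,0.008,0,0,0,0],[1,0,0.008,0,0,0,0],[1,0,0.008,0,0,0,0]]]';python3 -c "
from h import *
go(465,-131,7,-79.7);snap('w16')"
```

```text
clock: 36.3
tcp_pos: [465.1, -130.7, 76.3]
orientation: [-0.06, 0.063, -0.704, 0.704]
contact_force: [-0.1, 0.2, -1.2]
grip_width: 18.4
clock: 36.7
tcp_pos: [466.7, -133.0, 71.9]
orientation: [-0.061, 0.06, -0.703, 0.706]
contact_force: [0.3, 0.6, -1.4]
grip_width: 18.4
shift [0.0014, 0.0649, -0.0024] turn [-0.17, -0.45, -0.06] | t 36.7 tcp [ 466.7 -133.    71.9] F [ 0.3  0.6 -1.4] w 18.4 rows>= 2
 heading -80.2
tcp [ 466.7 -133.    71.9] t 36.7
```

View pics/w16.png

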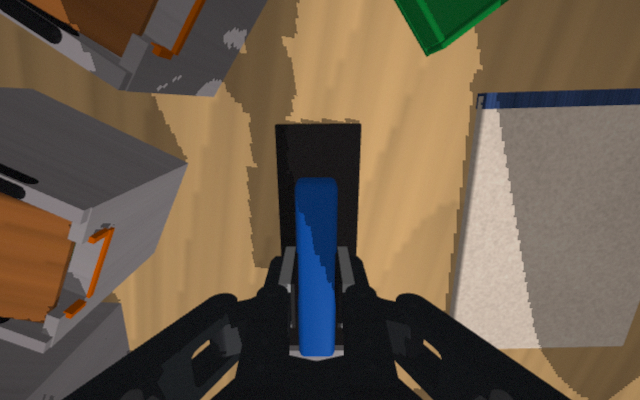

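Aligned over the mat (mat centre column ~318 matches the handle). Lower and release.

```bash
python3 -m handwheel '[[[1,0,0.015,0,0,-0.4,0],[1,0,0.035,0,0,-0.4,0],[1,0,0.05,0,0,-0.4,0],[1,0,0.059,0,0,-0.4,0],[1,0,0.062,0,0,-0.4,0]]]';python3 -m handwheel '[[[1,0,0.001,0,0,0,0],[1,0,0.002,0,0,0,0],[1,0,0.002,0,0,0,0]]]';python3 -c "
from h import *
go(465,-131,7,-79.7)"
```

```text
clock: 37.25
tcp_pos: [466.0, -132.4, 8.1]
orientation: [-0.063, 0.064, -0.704, 0.705]
contact_force: [-0.3, 0.9, -2.2]
grip_width: 18.1
clock: 37.55
tcp_pos: [467.3, -132.8, 7.6]
orientation: [-0.064, 0.063, -0.703, 0.705]
contact_force: [-0.6, 0.6, -1.4]
grip_width: 18.1
shift [0.0019, 0.0006, -0.0022] turn [-0.16, -0.01, -0.06] | t 37.5 tcp [ 467.3 -132.8    7.6] F [-0.6  0.6 -1.4] w 18.1 rows>= 1
 heading -79.7
```

```bash
python3 -m handwheel '[[[1,0,0.001,0,0,0,0],[0.6,0,0.001,0,0,0,0],[0.3,0,0.001,0,0,0,0],[0,0,0,0,0,0,0],[0,0,0,0,0,0,0]]]';python3 -m handwheel '[[[0,0,-0.01,0,0,0,0],[0,0,-0.03,0,0,0,0],[0,0,-0.06,0,0,0,0],[0,0,-0.1,0,0,0,0],[0,0,-0.14,0,0,0,0]]]';python3 -m handwheel '[[[0,0,-0.03,0.01,0,0,0],[0,0,-0.06,0.02,0,0,0],[0,0,-0.08,0.02,0,0,0],[0,0,-0.09,0.02,0,0,0]]]';python3 -m handwheel '[[[0,0,0,0,0,0,0],[0,0,0,0,0,0,0]]]';python3 -c "
from h import *
snap('w17')"
```

```text
clock: 38.05
tcp_pos: [466.9, -132.6, 7.1]
orientation: [-0.064, 0.063, -0.703, 0.705]
contact_force: [0.9, 0.1, -1.0]
grip_width: 75.5
clock: 38.55
tcp_pos: [466.1, -132.0, 148.5]
orientation: [-0.063, 0.064, -0.704, 0.705]
contact_force: [0.5, -0.8, 0.6]
grip_width: 85.5
clock: 38.95
tcp_pos: [471.1, -152.4, 240.2]
orientation: [-0.065, 0.062, -0.703, 0.706]
contact_force: [-0.2, -0.1, 0.5]
grip_width: 85.4
clock: 39.15
tcp_pos: [469.9, -151.4, 236.1]
orientation: [-0.063, 0.064, -0.704, 0.705]
contact_force: [0.7, -0.4, -1.5]
grip_width: 85.4
tcp [ 469.9 -151.4  236.1] t 39.15
```

View pics/w17.png

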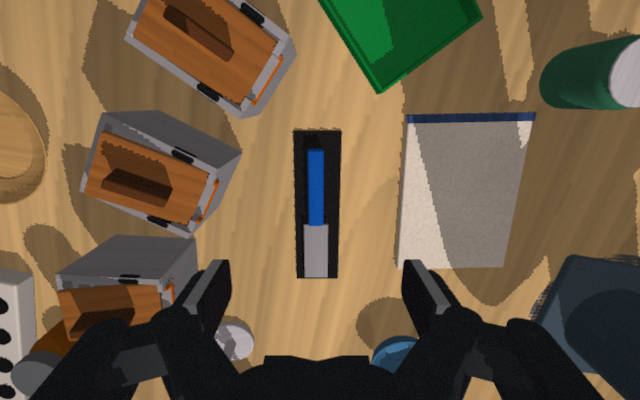

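```bash
python3 - <<'E'
from h import *
im=cv2.imread('pics/w17.png'); crop(im,70,0,240,240,3,'b17.png')
d=cam('scene','s19.png');crop(d['image'],215,150,140,130,6,'s19c.png')
E
```

```text
(no output)
```

View pics/b17.png

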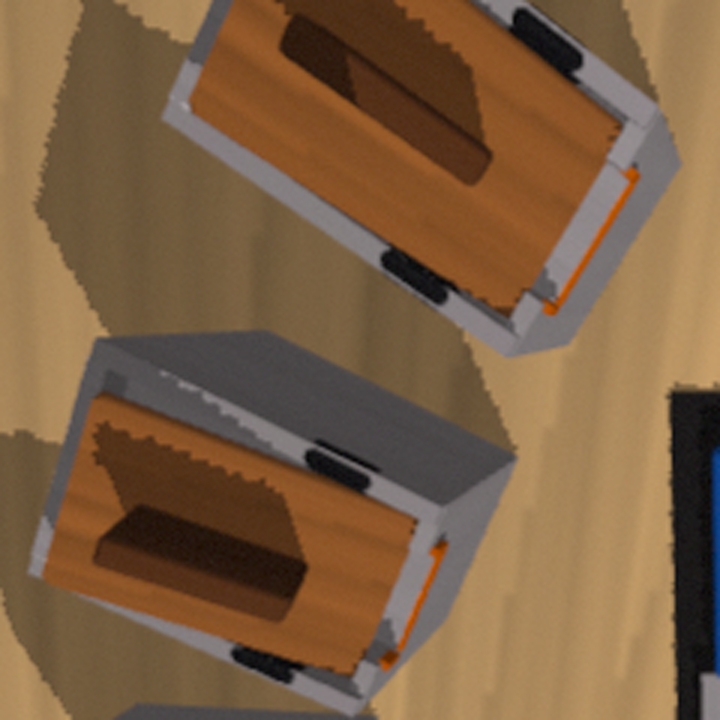

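View pics/s19c.png

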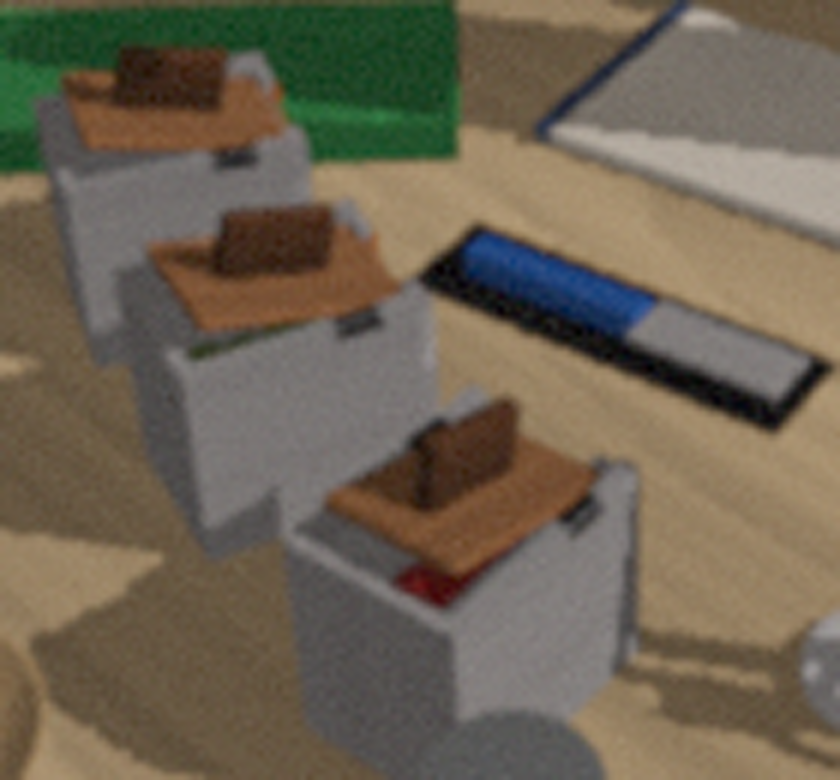

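```bash
sed -i "s/'zyx'/'ZYX'/" cfit.py; python3 - <<'E'
from cfit import *
s=vision.read_camera('scene')
S=lambda p,o,k:np.array(p)/k+np.array(o)-.4
w=load('w17')
a=lambda D:(*w,{k:S(p,(70,0),3) for k,p in D.items()})
b=lambda D:(s,w2c(s),{k:S(p,(215,150),6) for k,p in D.items()})
cfit(1,[a(dict(BR=(100,395),BL=(50,578),FL=(350,672),FR=(413,522))),b(dict(BR=(150,245),BL=(207,330),FL=(397,288),FR=(372,225)))])
cfit(2,[a(dict(FL=(505,312),BL=(190,110),FR=(615,130))),b(dict(BR=(65,75),BL=(95,150),FL=(285,145),FR=(270,80)))])
cfit(0,[b(dict(BL=(440,570),BR=(330,495),FL=(598,478),FR=(530,430)))])
E
```

```text
cover dx,dy,dz [-3.7 -0.1 11.5] yaw,pitch,roll [ -0.2 -12.3  -4.1] (pitch>0 = front up)
[[-0.9, -1.3], [-0.7, 0.0], [1.9, 2.9], [3.4, 0.2], [-0.8, 0.2], [-1.2, 1.8], [2.5, 3.7], [-3.5, -0.5]]
cover dx,dy,dz [-3.   2.7 11.4] yaw,pitch,roll [  0.1 -13.8  -3.5] (pitch>0 = front up)
[[0.5, 3.3], [-1.0, -0.3], [3.5, -0.4], [-1.3, 0.2], [-2.1, 1.2], [0.5, 1.9], [-2.4, -0.3]]
cover dx,dy,dz [-67.7 -54.4 -64.4] yaw,pitch,roll [-10.9  -8.    6.3] (pitch>0 = front up)
[[-0.7, -0.7], [1.2, 0.8], [1.5, 0.9], [-3.7, -1.0]]
```

```bash
python3 -c "
from h import *
go(600,-85,195,-80)"
```

```text
shift [-0.1405, 0.0397, -0.0418] turn [-0.0, 0.31, 0.16] | t 39.3 tcp [ 469.4 -151.2  235.1] F [-0.8 -0.   0.2] w 85.9 rows>= 4
 heading -79.7
```

```bash
python3 -m handwheel '[[[0,-0.025,0.005,-0.01,0,0,0],[0,-0.06,0.015,-0.02,0,0,0],[0,-0.1,0.028,-0.032,0,0,0],[0,-0.128,0.037,-0.04,0,0,0],[0,-0.14,0.0397,-0.042,0,0,0]]]';python3 -m handwheel '[[[0,0,0,0,0,0,0],[0,0,0,0,0,0,0]]]';python3 -c "
from h import *
snap('w18')"
```

```text
clock: 39.8
tcp_pos: [600.7, -83.5, 193.3]
orientation: [0.063, -0.066, 0.704, -0.704]
contact_force: [-0.3, -0.5, -0.4]
grip_width: 85.5
clock: 40.0
tcp_pos: [599.5, -85.8, 196.8]
orientation: [-0.063, 0.064, -0.704, 0.705]
contact_force: [1.6, 0.6, -0.2]
grip_width: 85.6
tcp [599.5 -85.8 196.8] t 40.0
```

View pics/w18.png

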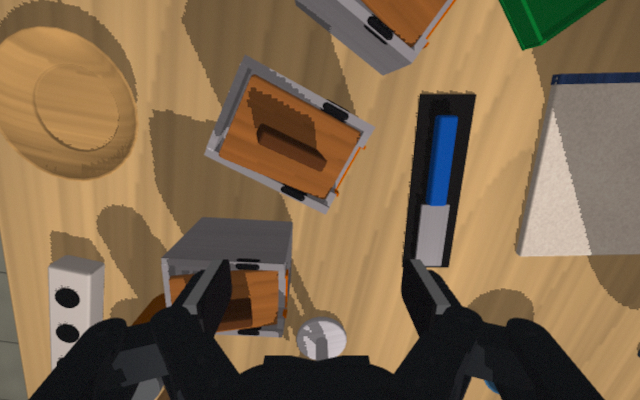

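```bash
python3 - <<'E'
from h import *
im=cv2.imread('pics/w18.png'); crop(im,195,45,190,175,4,'b18.png')
E
```

```text
(no output)
```

View pics/b18.png

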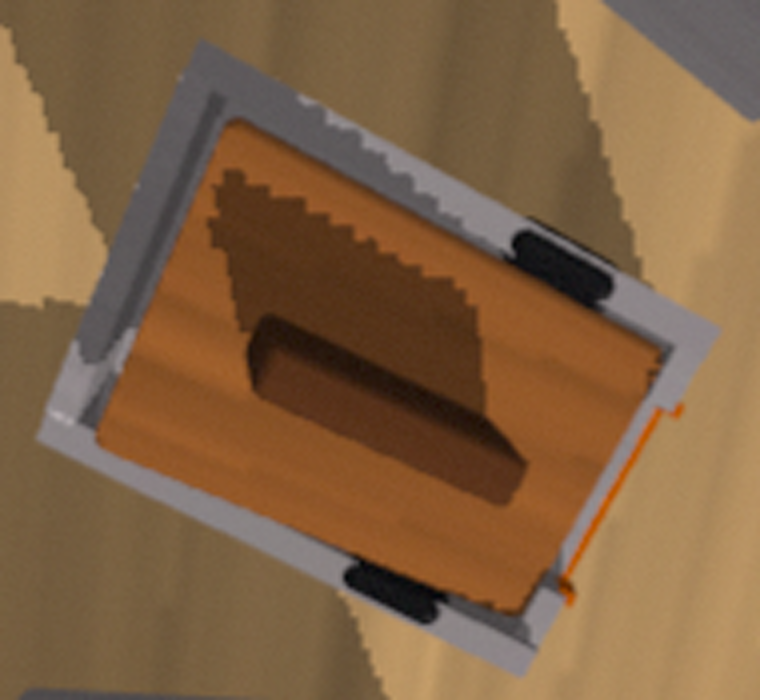

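```bash
python3 -m handwheel '[[[0.5,0,-0.004,0,0,8.5,0],[0.5,0,-0.004,0,0,17,0],[0.5,0,-0.004,0,0,25.5,0],[0.5,0,-0.004,0,0,34,0],[0.5,0,-0.004,0,0,42.5,0]]]';python3 -m handwheel '[[[0.5,0,0,0,0,8.5,0],[0.5,0,0,0,0,17,0],[0.5,0,0,0,0,25.5,0],[0.5,0,0,0,0,34,0],[0.5,0,0,0,0,42.5,0]]]';python3 -c "
from h import *
gob(1,-4,200,1)"
```

```text
clock: 40.55
tcp_pos: [599.6, -86.6, 202.5]
orientation: [0.198, -0.2, -0.678, 0.679]
contact_force: [-0.5, 0.5, -0.0]
grip_width: 42.6
clock: 41.05
tcp_pos: [599.6, -86.5, 202.5]
orientation: [0.43, -0.432, -0.56, 0.561]
contact_force: [0.6, -0.1, 1.0]
grip_width: 42.4
shift [-0.0505, 0.0027, -0.0166] turn [0.1, 32.25, -0.15] | t 41.0 tcp [599.6 -86.5 202.5] F [ 0.6 -0.1  1. ] w 42.4 rows>= 4
 heading -165.1
```

```bash
python3 -m handwheel '[[[0.5,-0.01,0.0,-0.003,0,8.5,0],[0.5,-0.025,0.0,-0.008,0,17,0],[0.5,-0.038,0.0,-0.012,0,25,0],[0.5,-0.047,0,-0.016,0,31,0],[0.5,-0.0505,0,-0.0166,0,32.2,0]]]';python3 -m handwheel '[[[0.5,0,0,0,0,0,0],[0.5,0,0,0,0,0,0]]]';python3 -c "
from h import *
gob(1,-4,117,1);snap('w19');d=cam('scene');crop(d['image'],215,120,140,130,6,'s20.png')"
```

```text
clock: 41.55
tcp_pos: [629.4, -131.5, 202.2]
orientation: [-0.568, 0.57, 0.42, -0.42]
contact_force: [-0.3, -0.5, 0.3]
grip_width: 42.1
clock: 41.75
tcp_pos: [629.2, -129.9, 201.7]
orientation: [-0.567, 0.568, 0.421, -0.422]
contact_force: [0.4, 0.4, 0.3]
grip_width: 42.6
shift [-0.0012, 0.0847, 0.0003] turn [0.06, 0.55, -0.1] | t 41.8 tcp [ 629.2 -129.9  201.7] F [0.4 0.4 0.3] w 42.6 rows>= 2
 heading 163.2
tcp [ 629.2 -129.9  201.7] t 41.75
```

View pics/w19.png

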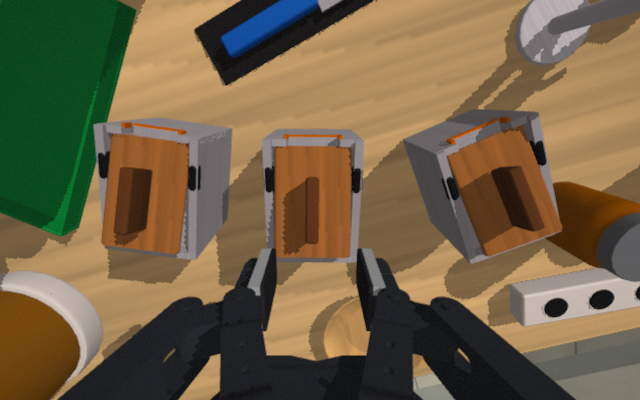

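View pics/s20.png

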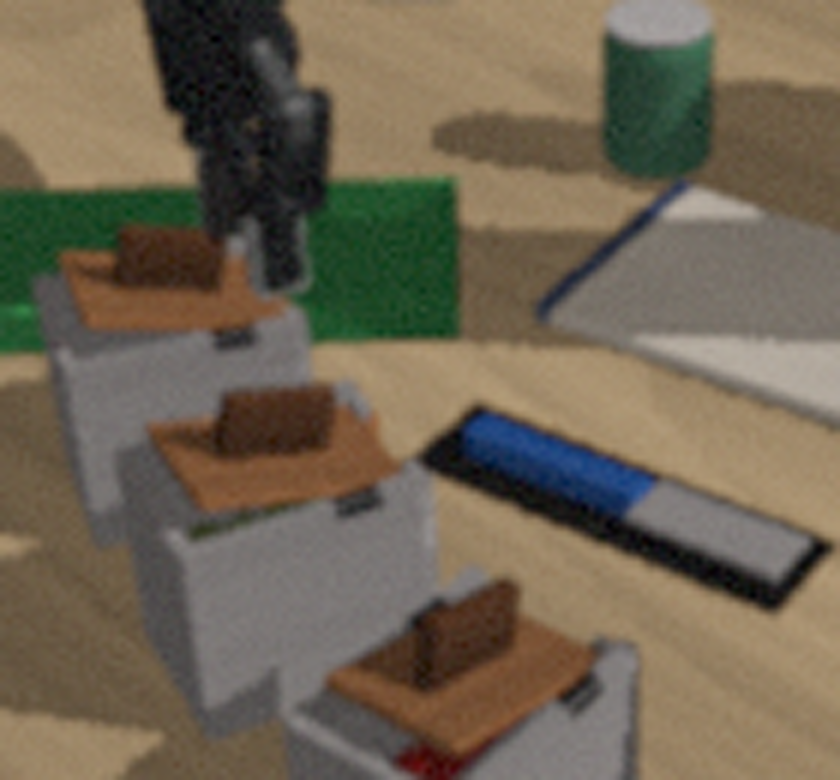

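```bash
python3 -m handwheel '[[[0.5,-0.001,0.02,0,0,0.5,0],[0.5,-0.001,0.045,0,0,0.5,0],[0.5,-0.001,0.065,0,0,0.5,0],[0.5,-0.001,0.076,0,0,0.5,0],[0.5,-0.001,0.081,0,0,0.5,0]]]';python3 -c "
from h import *
where(1)
d=cam('scene');crop(d['image'],215,120,140,130,6,'s21.png')"
```

```text
clock: 42.35
tcp_pos: [628.5, -130.3, 118.5]
orientation: [0.57, -0.57, -0.418, 0.42]
contact_force: [-1.0, -0.2, 1.2]
grip_width: 42.6
bin1 tcp x -4.4 y 1.8 z 118.5 F [-1.  -0.2  1.2] tq [ 0.01 -0.   -0.02] w 42.6 pitch -0.1
```

View pics/s21.png

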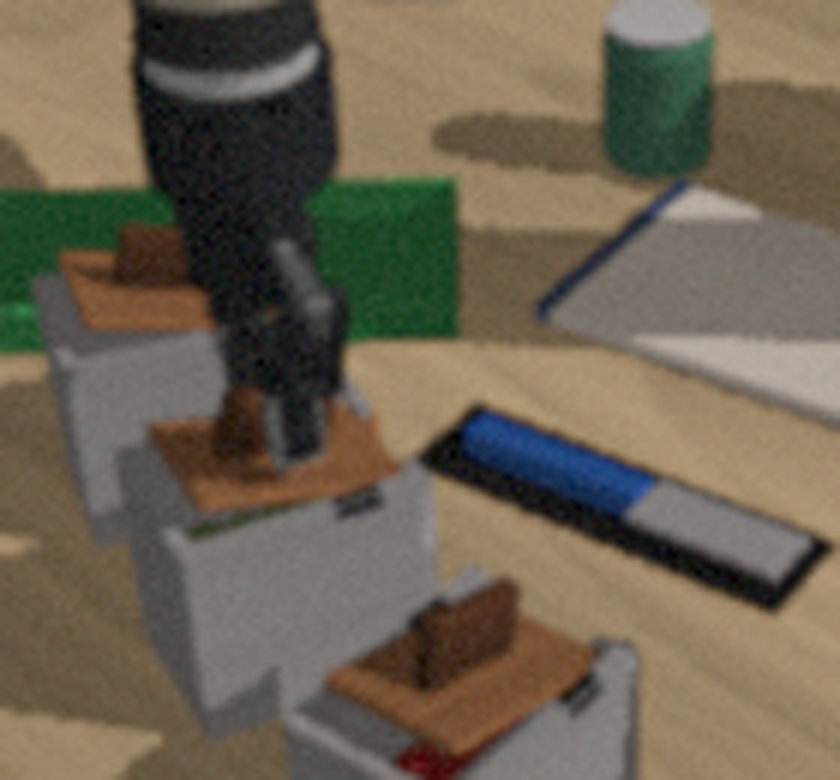

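```bash
python3 -m handwheel '[[[0.7,0,0,0,0,0,0],[0.85,0,0,0,0,0,0],[1,0,0,0,0,0,0],[1,0,0,0,0,0,0],[1,0,0,0,0,0,0]]]';python3 -m handwheel '[[[1,0,0,0,0,0,0],[1,0,0,0,0,0,0]]]';python3 -m handwheel '[[[1,0,-0.004,0,0,0,0],[1,0,-0.01,0,0,0,0],[1,0,-0.018,0,0,0,0],[1,0,-0.028,0,0,0,0]]]';python3 -c "
from h import *
where(1)
d=cam('scene');crop(d['image'],215,120,140,130,6,'s22.png')"
```

```text
clock: 42.9
tcp_pos: [630.6, -131.9, 121.9]
orientation: [-0.568, 0.572, 0.419, -0.418]
contact_force: [0.7, -3.6, 3.3]
grip_width: 8.3
clock: 43.1
tcp_pos: [630.5, -131.8, 121.3]
orientation: [-0.568, 0.572, 0.419, -0.418]
contact_force: [1.9, -4.1, 5.6]
grip_width: 8.2
clock: 43.5
tcp_pos: [627.9, -129.1, 146.7]
orientation: [0.571, -0.568, -0.418, 0.42]
contact_force: [1.3, 0.3, -0.3]
grip_width: 8.3
bin1 tcp x -5.3 y 2.7 z 146.7 F [ 1.3  0.3 -0.3] tq [ 0.02 -0.02  0.04] w 8.3 pitch -0.3
```

View pics/s22.png

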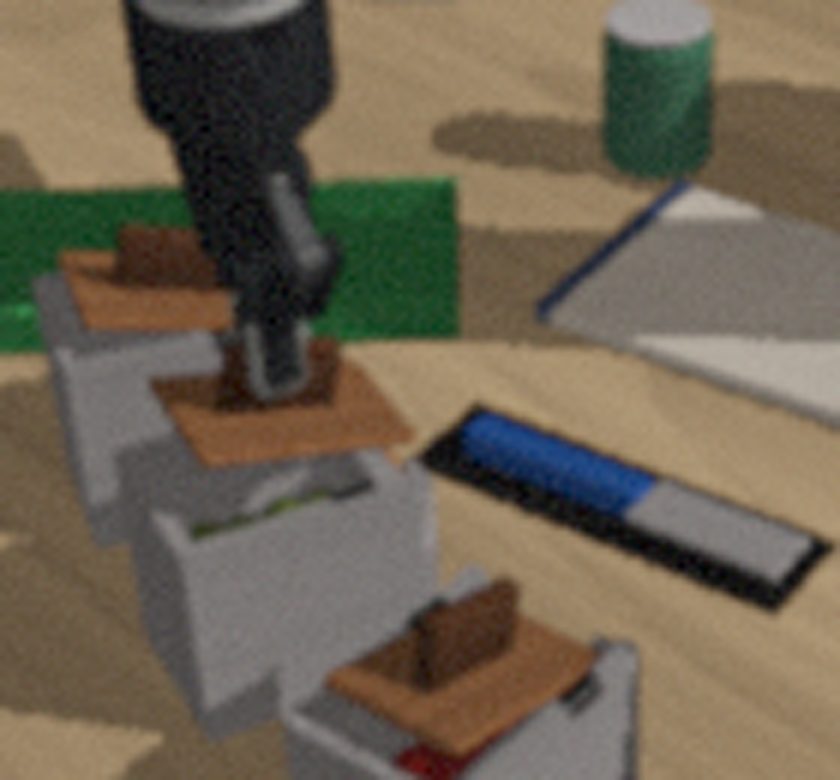

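```bash
python3 -m handwheel '[[[1,0,-0.02,0,0,0,0],[1,0,-0.045,0,0,0,0],[1,0,-0.065,0.0,0,0,0],[1,0,-0.075,0.0,0,0,0],[1,0,-0.08,0,0,0,0]]]';python3 -c "
from h import *
go(468,-389,180,-133.6)"
```

```text
clock: 44.05
tcp_pos: [629.8, -130.3, 229.4]
orientation: [-0.569, 0.571, 0.419, -0.419]
contact_force: [0.2, 0.1, -1.1]
grip_width: 8.5
shift [-0.2952, 0.0496, 0.0772] turn [0.07, -63.78, -0.12] | t 44.0 tcp [ 629.8 -130.3  229.4] F [ 0.2  0.1 -1.1] w 8.5 rows>= 8
 heading 162.6
```

```bash
python3 -m handwheel '[[[1,-0.02,0,0.005,0,-6,0],[1,-0.05,0,0.015,0,-14,0],[1,-0.09,0,0.025,0,-22,0],[1,-0.13,0,0.035,0,-30,0],[1,-0.17,0,0.045,0,-38,0]]]';python3 -c "
from h import *
go(468,-389,180,-133.6)"
```

```text
clock: 44.55
tcp_pos: [534.3, -279.8, 226.9]
orientation: [0.401, -0.4, -0.582, 0.583]
contact_force: [-0.2, 0.6, -0.5]
grip_width: 8.7
shift [-0.0783, 0.047, 0.1009] turn [-0.09, -25.42, 0.06] | t 44.5 tcp [ 534.3 -279.8  226.9] F [-0.2  0.6 -0.5] w 8.7 rows>= 3
 heading -159.0
```

```bash
python3 -m handwheel '[[[1,-0.025,0.005,0.03,0,-8,0],[1,-0.045,0.02,0.055,0,-16,0],[1,-0.062,0.037,0.08,0,-22,0],[1,-0.074,0.045,0.095,0,-25.4,0],[1,-0.078,0.047,0.1009,0,-25.4,0]]]';python3 -m handwheel '[[[1,0,0,0,0,0,0],[1,0,0,0,0,0,0]]]';python3 -c "
from h import *
go(468,-389,60,-133.6);snap('w20')"
```

```text
clock: 45.05
tcp_pos: [466.3, -388.3, 178.2]
orientation: [-0.267, 0.264, 0.655, -0.655]
contact_force: [-0.8, 0.8, -0.7]
grip_width: 8.4
clock: 45.25
tcp_pos: [469.3, -387.2, 181.8]
orientation: [0.265, -0.265, -0.655, 0.656]
contact_force: [0.2, 0.2, -0.3]
grip_width: 8.4
shift [-0.0002, 0.1218, 0.0021] turn [-0.02, -0.41, -0.08] | t 45.2 tcp [ 469.3 -387.2  181.8] F [ 0.2  0.2 -0.3] w 8.4 rows>= 3
 heading -134.0
tcp [ 469.3 -387.2  181.8] t 45.25
```

View pics/w20.png

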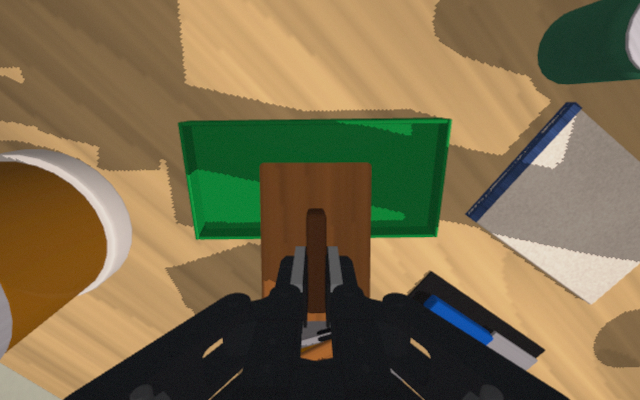

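```bash
python3 -c "
from h import *
np.set_printoptions(suppress=True,precision=1)
d,W=load('w20');p=ray(d,W,[(180,122),(450,120),(437,235),(196,238)],28);print(p,p.mean(0));e=p[1]-p[0]+p[2]-p[3];print(np.degrees(np.arctan2(e[1],e[0])))
go(468,-389,40,-133.6)"
```

```text
[[ 521.  -523.5   28. ]
 [ 332.5 -344.1   28. ]
 [ 414.5 -254.8   28. ]
 [ 606.7 -435.2   28. ]] [ 468.7 -389.4   28. ]
136.6117290634976
shift [0.0002, 0.1422, 0.0023] turn [-0.04, -0.37, -0.13] | t 45.3 tcp [ 469.6 -387.2  182.2] F [-0.2 -0.3 -1.2] w 8.2 rows>= 3
 heading -134.0
```

```bash
python3 -m handwheel '[[[1,0,0.025,0.002,0,0,0],[1,0,0.065,0.002,0,0,0],[1,0,0.1,0.002,0,0,0],[1,0,0.125,0.002,0,0,0],[1,0,0.138,0.002,0,0,0]]]';python3 -m handwheel '[[[1,0,0.005,0,0,0,0],[1,0,0.008,0,0,0,0],[1,0,0.01,0,0,0,0]]]';python3 -m handwheel '[[[1,0,0.003,0,0,0,0],[1,0,0.005,0,0,0,0],[1,0,0.005,0,0,0,0]]]';python3 -c "
from h import *
go(468,-389,22,-133.6);d=cam('scene');crop(d['image'],190,110,140,110,6,'s23.png')"
```

```text
clock: 45.8
tcp_pos: [467.0, -387.3, 41.0]
orientation: [-0.265, 0.263, 0.656, -0.656]
contact_force: [-0.4, 0.5, -1.1]
grip_width: 8.1
clock: 46.1
tcp_pos: [468.6, -390.6, 35.5]
orientation: [0.263, -0.266, -0.655, 0.657]
contact_force: [-0.4, -1.2, -0.8]
grip_width: 8.5
clock: 46.4
tcp_pos: [469.8, -390.9, 33.8]
orientation: [0.262, -0.267, -0.655, 0.657]
contact_force: [0.5, 4.8, 10.4]
grip_width: 8.8
shift [0.0027, 0.0118, -0.0001] turn [-0.0, -0.38, -0.46] | t 46.4 tcp [ 469.8 -390.9   33.8] F [ 0.5  4.8 10.4] w 8.8 rows>= 1
 heading -134.0
```

View pics/s23.png

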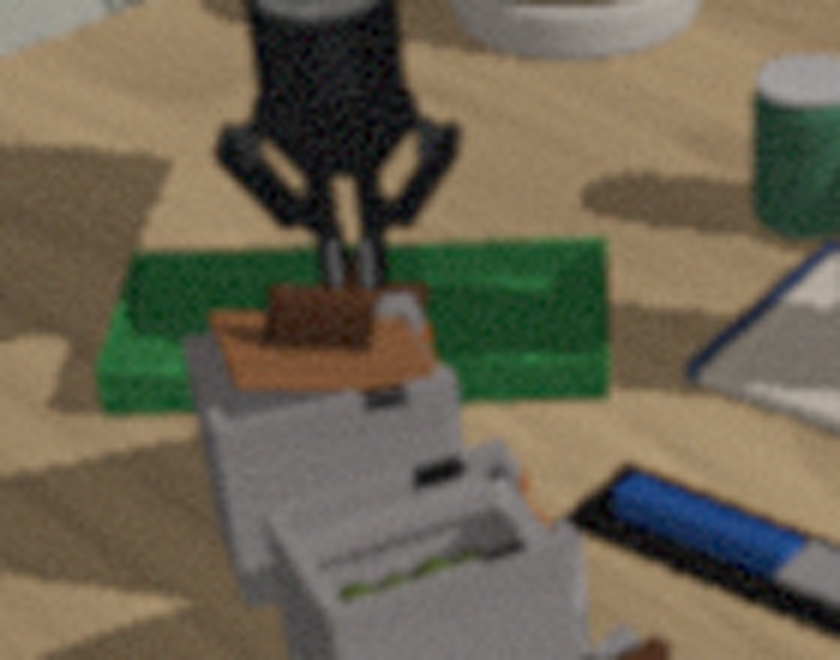

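```bash
python3 -c "
from h import *
snap('w21')"
```

```text
tcp [ 469.7 -390.9   33.8] t 46.45
```

View pics/w21.png

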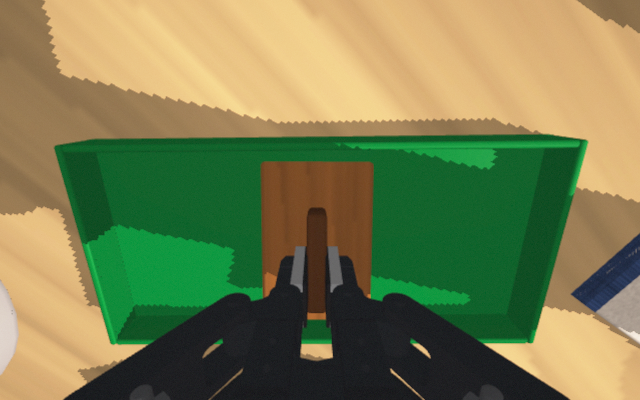

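```bash
python3 -m handwheel '[[[0.9,0,0,0,0,0,0],[0.8,0,0,0,0,0,0],[0.65,0,0,0,0,0,0],[0.55,0,0,0,0,0,0],[0.55,0,0,0,0,0,0]]]';python3 -m handwheel '[[[0.55,0,-0.01,0,0,0,0],[0.55,0,-0.03,0,0,0,0],[0.55,0,-0.06,0,0,0,0],[0.55,0,-0.1,0,0,0,0],[0.55,0,-0.14,0,0,0,0]]]';python3 -m handwheel '[[[0.55,0,-0.03,0,0,0,0],[0.55,0,-0.05,0,0,0,0],[0.55,0,-0.06,0,0,0,0]]]';python3 -c "
from h import *
snap('w22');gob(2,-4,230,4)"
```

```text
clock: 47.0
tcp_pos: [467.1, -389.8, 28.3]
orientation: [0.265, -0.265, -0.655, 0.656]
contact_force: [0.7, -0.2, -0.3]
grip_width: 38.5
clock: 47.5
tcp_pos: [466.8, -389.1, 169.9]
orientation: [0.265, -0.265, -0.655, 0.656]
contact_force: [0.9, -0.6, -0.0]
grip_width: 38.6
clock: 47.8
tcp_pos: [468.0, -390.3, 232.3]
orientation: [0.263, -0.267, -0.654, 0.657]
contact_force: [0.4, -0.6, -0.4]
grip_width: 38.0
tcp [ 468.  -390.3  232.3] t 47.8
shift [0.0072, 0.0024, -0.1712] turn [0.18, 71.69, -0.42] | t 47.9 tcp [ 468.2 -390.4  232.7] F [ 1.6 -0.1  1. ] w 38.1 rows>= 9
 heading -134.0
```

View pics/w22.png

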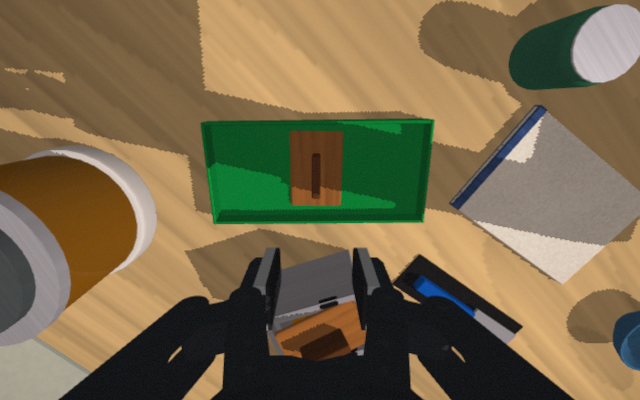

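```bash
python3 -m handwheel '[[[0.5,0,0,-0.02,0,8,0],[0.5,0.002,0,-0.045,0,16,0],[0.5,0.004,0,-0.08,0,24,0],[0.5,0.005,0,-0.11,0,32,0],[0.5,0.007,0,-0.14,0,40,0]]]';python3 -c "
from h import *
gob(2,-4,215,4)"
```

```text
clock: 48.35
tcp_pos: [559.6, -282.6, 226.5]
orientation: [0.475, -0.474, -0.523, 0.525]
contact_force: [0.3, -0.2, -0.1]
grip_width: 42.5
shift [0.018, 0.0115, -0.0242] turn [-0.13, 31.36, -0.04] | t 48.4 tcp [ 559.6 -282.6  226.5] F [ 0.3 -0.2 -0.1] w 42.5 rows>= 4
 heading -174.3
```

```bash
python3 -m handwheel '[[[0.5,0.006,0.003,-0.007,0,8.4,0],[0.5,0.012,0.006,-0.014,0,16.8,0],[0.5,0.016,0.01,-0.02,0,25,0],[0.5,0.018,0.0115,-0.024,0,30,0],[0.5,0.018,0.0115,-0.0242,0,31.4,0]]]';python3 -m handwheel '[[[0.5,0,0,0,0,0,0],[0.5,0,0,0,0,0,0],[0.5,0,0,0,0,0,0]]]';python3 -c "
from h import *
gob(2,-4,120,4);snap('w23')"
```

```text
clock: 48.85
tcp_pos: [581.3, -262.5, 214.5]
orientation: [0.598, -0.597, -0.377, 0.379]
contact_force: [0.3, -0.6, -0.2]
grip_width: 42.8
clock: 49.15
tcp_pos: [581.4, -263.7, 216.8]
orientation: [-0.597, 0.598, 0.378, -0.378]
contact_force: [0.5, -0.3, 0.1]
grip_width: 42.6
shift [0.0017, 0.0968, 0.0002] turn [0.05, 0.32, -0.1] | t 49.1 tcp [ 581.4 -263.7  216.8] F [ 0.5 -0.3  0.1] w 42.6 rows>= 2
 heading 154.6
tcp [ 581.4 -263.7  216.8] t 49.15
```

View pics/w23.png

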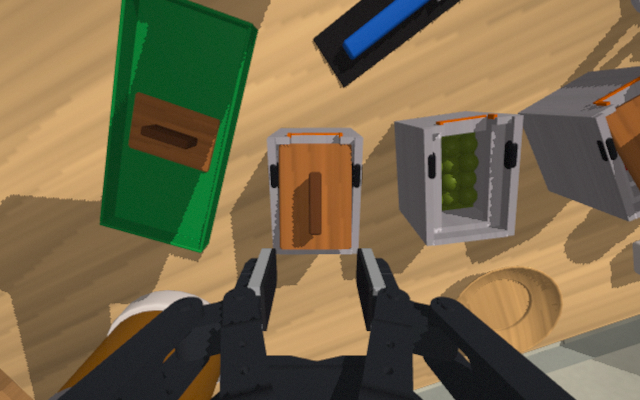

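```bash
python3 -c "
from h import *
np.set_printoptions(suppress=True,precision=0)
d,W=load('w23');print([ray(d,W,[(185,300),(140,295)],z) for z in (0,50,150)])"; python3 -m handwheel '[[[0.5,0,0.02,0,0,0.3,0],[0.5,0,0.05,0,0,0.3,0],[0.5,0,0.075,0,0,0.3,0],[0.5,0,0.088,0,0,0.3,0],[0.5,0,0.094,0,0,0.3,0]]]';python3 -c "
from h import *
where(2)"
```

```text
[array([[ 671., -514.,    0.],
       [ 637., -567.,    0.]]), array([[ 649., -474.,   50.],
       [ 619., -520.,   50.]]), array([[ 604., -395.,  150.],
       [ 583., -426.,  150.]])]
clock: 49.7
tcp_pos: [580.7, -263.2, 121.1]
orientation: [0.599, -0.598, -0.375, 0.377]
contact_force: [0.2, 0.1, -0.0]
grip_width: 42.4
bin2 tcp x -4.7 y 2.6 z 121.1 F [ 0.2  0.1 -0. ] tq [ 0.03  0.04 -0.01] w 42.4 pitch -0.1
```

```bash
python3 -m handwheel '[[[0.7,0,0,0,0,0,0],[0.85,0,0,0,0,0,0],[1,0,0,0,0,0,0],[1,0,0,0,0,0,0],[1,0,0,0,0,0,0]]]';python3 -m handwheel '[[[1,0,0,0,0,0,0],[1,0,0,0,0,0,0]]]';python3 -m handwheel '[[[1,0,-0.004,0,0,0,0],[1,0,-0.012,0,0,0,0],[1,0,-0.025,0,0,0,0],[1,0,-0.05,0,0,0,0],[1,0,-0.08,0,0,0,0]]]';python3 -m handwheel '[[[1,0,-0.02,0,0,0,0],[1,0,-0.03,0,0,0,0]]]';python3 -c "
from h import *
where(2);go(522,-441,200,-133.4)
d=cam('scene');crop(d['image'],190,90,140,130,5,'s24.png')"
```

```text
clock: 50.2
tcp_pos: [583.1, -264.8, 125.2]
orientation: [-0.596, 0.601, 0.376, -0.376]
contact_force: [-0.0, -2.5, 4.8]
grip_width: 8.4
clock: 50.4
tcp_pos: [582.7, -264.4, 124.1]
orientation: [-0.597, 0.6, 0.376, -0.376]
contact_force: [1.9, -3.0, 4.9]
grip_width: 8.1
clock: 50.9
tcp_pos: [579.8, -261.5, 201.2]
orientation: [0.601, -0.597, -0.375, 0.378]
contact_force: [0.5, -0.7, -1.4]
grip_width: 8.4
clock: 51.1
tcp_pos: [581.8, -262.7, 235.3]
orientation: [-0.598, 0.599, 0.377, -0.376]
contact_force: [0.9, 0.7, -1.4]
grip_width: 8.2
bin2 tcp x -4.0 y 3.6 z 235.3 F [ 0.9  0.7 -1.4] tq [ 0.04 -0.04  0.02] w 8.2 pitch 0.1
shift [-0.1866, 0.0355, -0.0233] turn [0.07, -72.28, -0.1] | t 51.1 tcp [ 581.8 -262.7  235.3] F [ 0.9  0.7 -1.4] w 8.2 rows>= 9
 heading 154.3
```

View pics/s24.png

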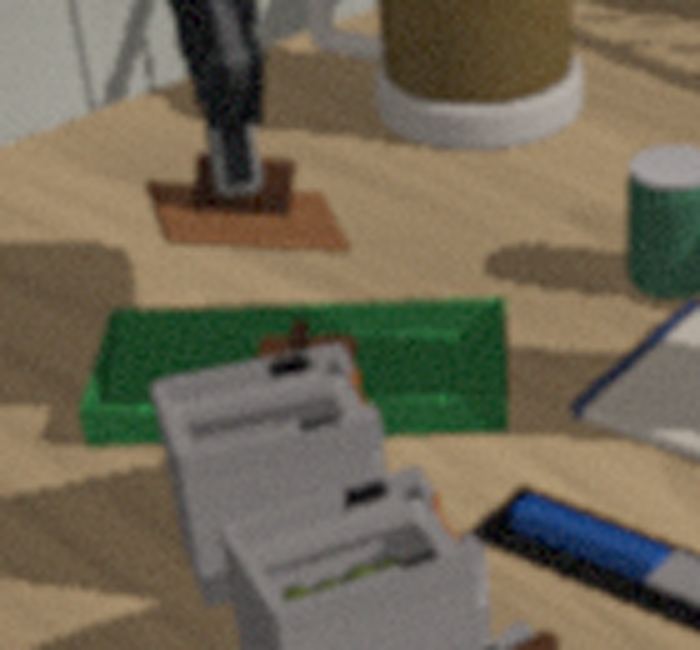

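```bash
python3 -c "
from h import *
np.set_printoptions(suppress=True,precision=0)
d=vision.read_camera('top');W=w2c(d)
print(ray(d,W,[(462,150),(470,166),(480,172),(490,170)],10))"; python3 -m handwheel '[[[1,-0.03,0,-0.003,0,-8,0],[1,-0.06,0,-0.008,0,-16,0],[1,-0.1,0,-0.012,0,-24,0],[1,-0.13,0,-0.015,0,-32,0],[1,-0.15,0,-0.018,0,-40,0]]]';python3 -c "
from h import *
go(522,-441,200,-133.4)"
```

```text
[[ 717. -484.   10.]
 [ 663. -507.   10.]
 [ 642. -539.   10.]
 [ 648. -571.   10.]]
clock: 51.7
tcp_pos: [530.9, -407.5, 230.2]
orientation: [0.434, -0.431, -0.559, 0.56]
contact_force: [-0.5, 0.8, -1.1]
grip_width: 8.4
shift [-0.0303, 0.0302, 0.0169] turn [-0.14, -32.08, 0.19] | t 51.7 tcp [ 530.9 -407.5  230.2] F [-0.5  0.8 -1.1] w 8.4 rows>= 4
 heading -165.5
```

```bash
python3 -m handwheel '[[[1,-0.01,0.005,0.005,0,-8,0],[1,-0.02,0.012,0.01,0,-16,0],[1,-0.026,0.022,0.014,0,-24,0],[1,-0.03,0.03,0.017,0,-32,0],[1,-0.0303,0.03,0.017,0,-32,0]]]';python3 -m handwheel '[[[1,0,0,0,0,0,0],[1,0,0,0,0,0,0]]]';python3 -c "
from h import *
go(523,-441,45,-133.4);snap('w24')"
```

```text
clock: 52.2
tcp_pos: [522.1, -439.0, 198.6]
orientation: [-0.266, 0.261, 0.657, -0.656]
contact_force: [0.5, 1.0, -0.9]
grip_width: 8.5
clock: 52.4
tcp_pos: [523.9, -439.4, 203.0]
orientation: [0.264, -0.264, -0.656, 0.657]
contact_force: [-0.1, 0.2, -1.3]
grip_width: 8.1
shift [-0.0003, 0.158, 0.0016] turn [-0.06, -0.39, -0.04] | t 52.4 tcp [ 523.9 -439.4  203. ] F [-0.1  0.2 -1.3] w 8.1 rows>= 4
 heading -133.8
tcp [ 523.9 -439.4  203. ] t 52.4
```

View pics/w24.png

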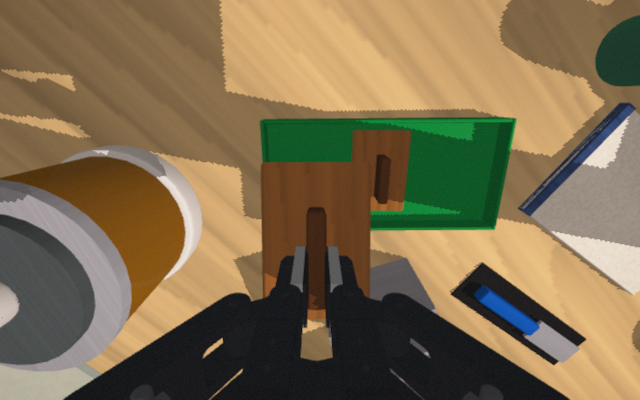

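```bash
python3 -m handwheel '[[[1,0,0.025,0.001,0,0,0],[1,0,0.065,0.0015,0,0,0],[1,0,0.105,0.0015,0,0,0],[1,0,0.138,0.0015,0,0,0],[1,0,0.155,0.0015,0,0,0]]]';python3 -m handwheel '[[[1,0,0.005,0,0,0,0],[1,0,0.009,0,0,0,0],[1,0,0.011,0,0,0,0]]]';python3 -m handwheel '[[[1,0,0.003,0,0,0,0],[1,0,0.004,0,0,0,0],[1,0,0.004,0,0,0,0]]]';python3 -c "
from h import *
go(523,-441,33,-133.4);snap('w25')"
```

```text
clock: 52.95
tcp_pos: [521.4, -439.2, 44.2]
orientation: [-0.265, 0.262, 0.656, -0.656]
contact_force: [-0.5, 0.3, -1.7]
grip_width: 8.2
clock: 53.25
tcp_pos: [523.8, -442.2, 38.9]
orientation: [0.262, -0.265, -0.655, 0.657]
contact_force: [0.5, 0.1, -1.1]
grip_width: 8.5
clock: 53.55
tcp_pos: [524.5, -442.4, 37.4]
orientation: [0.261, -0.265, -0.655, 0.658]
contact_force: [-0.8, 2.4, 5.7]
grip_width: 8.4
shift [0.0021, 0.0044, 0.0] turn [-0.07, -0.3, -0.39] | t 53.5 tcp [ 524.5 -442.4   37.4] F [-0.8  2.4  5.7] w 8.4 rows>= 1
 heading -133.7
tcp [ 524.5 -442.4   37.4] t 53.55
```

View pics/w25.png

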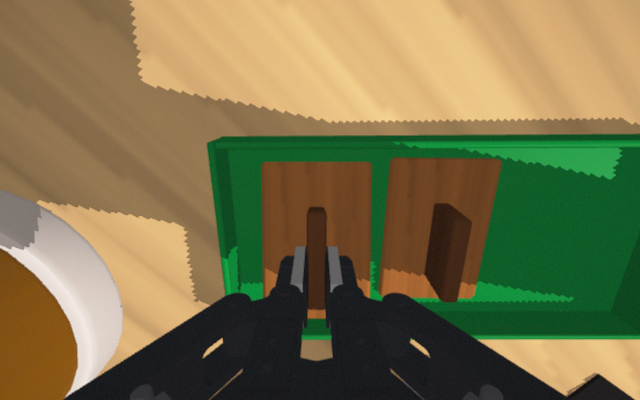

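Good, side by side. Release, rise, and go for cover 0.

```bash
python3 -m handwheel '[[[0.9,0,0,0,0,0,0],[0.8,0,0,0,0,0,0],[0.65,0,0,0,0,0,0],[0.55,0,0,0,0,0,0],[0.55,0,0,0,0,0,0]]]';python3 -m handwheel '[[[0.55,0,-0.01,0,0,0,0],[0.55,0,-0.03,0,0,0,0],[0.55,0,-0.06,0,0,0,0],[0.55,0,-0.1,0,0,0,0],[0.55,0,-0.14,0,0,0,0]]]';python3 -m handwheel '[[[0.55,0,-0.03,0,0,0,0],[0.55,0,-0.05,0,0,0,0],[0.55,0,-0.055,0,0,0,0]]]';python3 -c "
from h import *
snap('w26');gob(0,-30,225,0)"
```

```text
clock: 54.1
tcp_pos: [522.7, -441.4, 32.9]
orientation: [0.263, -0.263, -0.656, 0.657]
contact_force: [-0.4, -0.8, -0.2]
grip_width: 38.5
clock: 54.6
tcp_pos: [522.4, -440.8, 174.5]
orientation: [0.263, -0.263, -0.656, 0.657]
contact_force: [0.1, -0.9, -0.3]
grip_width: 38.7
clock: 54.9
tcp_pos: [523.9, -442.1, 233.1]
orientation: [0.26, -0.266, -0.655, 0.658]
contact_force: [-0.6, -0.1, 0.9]
grip_width: 38.4
tcp [ 523.9 -442.1  233.1] t 54.9
shift [0.2355, 0.0045, -0.414] turn [0.06, 39.29, -0.42] | t 55.0 tcp [ 523.7 -442.   231.8] F [ 0.2 -0.3  0.1] w 38.3 rows>= 10
 heading -133.7
```

View pics/w26.png

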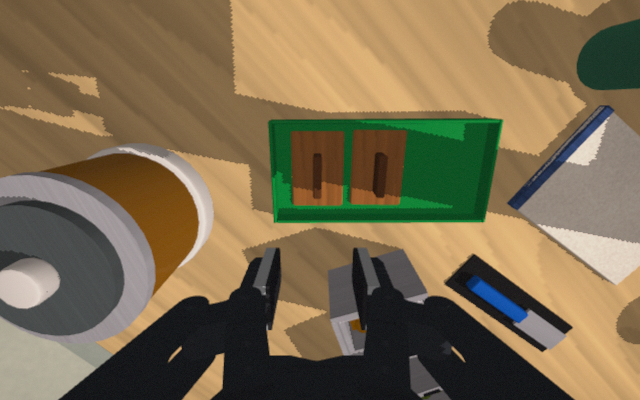

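```bash
python3 -m handwheel '[[[0.5,0.01,0,-0.018,0,4,0],[0.5,0.03,0,-0.053,0,8,0],[0.5,0.055,0,-0.096,0,16,0],[0.5,0.08,0,-0.14,0,24,0],[0.5,0.104,0,-0.183,0,32,0]]]';python3 -c "
from h import *
gob(0,-30,225,0)"
```

```text
clock: 55.45
tcp_pos: [573.3, -234.8, 225.5]
orientation: [0.436, -0.435, -0.556, 0.558]
contact_force: [0.7, -0.3, 0.5]
grip_width: 42.9
shift [0.2314, 0.0003, -0.1256] turn [-0.16, 6.92, 0.02] | t 55.5 tcp [ 573.3 -234.8  225.5] F [ 0.7 -0.3  0.5] w 42.9 rows>= 6
 heading -166.1
```

```bash
python3 -m handwheel '[[[0.5,0.044,0,-0.024,0,3,0],[0.5,0.088,0,-0.048,0,5,0],[0.5,0.13,0,-0.07,0,7,0],[0.5,0.165,0,-0.089,0,7,0],[0.5,0.19,0,-0.103,0,7,0]]]';python3 -m handwheel '[[[0.5,0.02,0,-0.011,0,0,0],[0.5,0.034,0,-0.018,0,0,0],[0.5,0.041,0,-0.0226,0,0,0]]]';python3 -m handwheel '[[[0.5,0,0,0,0,0,0],[0.5,0,0,0,0,0,0],[0.5,0,0,0,0,0,0]]]';python3 -c "
from h import *
gob(0,-4,120,0);snap('w27')"
```

```text
clock: 55.95
tcp_pos: [626.3, -24.1, 225.2]
orientation: [0.467, -0.466, -0.53, 0.532]
contact_force: [1.0, -0.6, 0.2]
grip_width: 42.8
clock: 56.25
tcp_pos: [643.8, 17.5, 225.7]
orientation: [0.467, -0.467, -0.53, 0.532]
contact_force: [0.6, 0.4, -0.1]
grip_width: 42.7
clock: 56.55
tcp_pos: [644.0, 15.0, 227.3]
orientation: [0.467, -0.468, -0.53, 0.531]
contact_force: [0.2, 0.6, -0.2]
grip_width: 42.7
shift [0.0057, 0.1073, -0.0222] turn [-0.02, 0.21, -0.13] | t 56.5 tcp [644.   15.  227.3] F [ 0.2  0.6 -0.2] w 42.7 rows>= 3
 heading -172.8
tcp [644.   15.  227.3] t 56.55
```

View pics/w27.png

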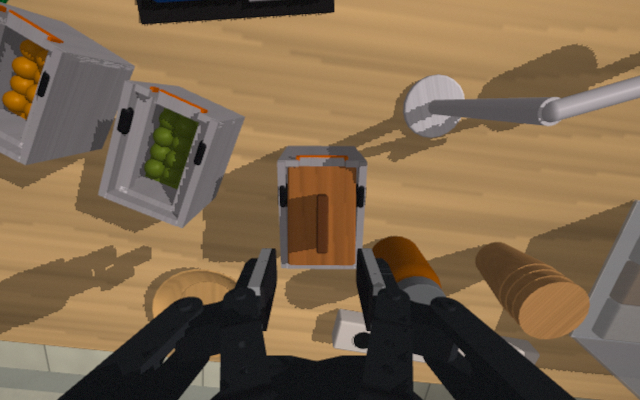

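```bash
python3 -c "
from h import *
np.set_printoptions(suppress=True,precision=0)
d,W=load('w27');print([ray(d,W,[(372,255),(400,290),(425,295)],z) for z in (0,60,110)]);print(bw(0,-4,5))"
```

```text
[array([[755., 108.,   0.],
       [806., 158.,   0.],
       [810., 197.,   0.]]), array([[724.,  91.,  60.],
       [767., 134.,  60.],
       [770., 166.,  60.]]), array([[698.,  77., 110.],
       [734., 113., 110.],
       [737., 140., 110.]])]
(np.float64(664.7204686764089), np.float64(28.17525338458602))
```

```bash
python3 -m handwheel '[[[0.5,0.001,0.015,-0.006,0,0.2,0],[0.5,0.003,0.04,-0.013,0,0.2,0],[0.5,0.0045,0.068,-0.019,0,0.2,0],[0.5,0.0045,0.088,-0.022,0,0.2,0],[0.5,0.0045,0.1,-0.022,0,0.2,0]]]';python3 -m handwheel '[[[0.5,0,0.003,0,0,0,0],[0.5,0,0.005,0,0,0,0],[0.5,0,0.005,0,0,0,0]]]';python3 -c "
from h import *
where(0);d=cam('scene');crop(d['image'],225,140,130,130,5,'s25.png')"
```

```text
clock: 57.1
tcp_pos: [664.2, 23.1, 123.2]
orientation: [0.469, -0.467, -0.528, 0.531]
contact_force: [0.2, 0.7, -0.4]
grip_width: 42.9
clock: 57.4
tcp_pos: [666.0, 23.1, 123.5]
orientation: [0.467, -0.469, -0.53, 0.53]
contact_force: [0.0, 0.1, 1.8]
grip_width: 42.8
bin0 tcp x -3.3 y -0.2 z 123.5 F [0.  0.1 1.8] tq [0.   0.03 0.  ] w 42.8 pitch 0.1
```

View pics/s25.png

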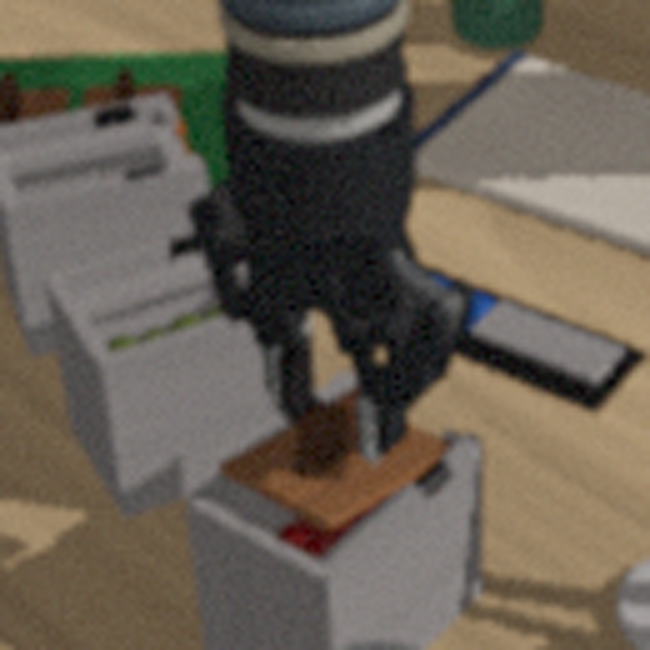

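```bash
python3 -m handwheel '[[[0.7,0,0,0,0,0,0],[0.85,0,0,0,0,0,0],[1,0,0,0,0,0,0],[1,0,0,0,0,0,0],[1,0,0,0,0,0,0]]]';python3 -m handwheel '[[[1,0,0,0,0,0,0],[1,0,0,0,0,0,0]]]';python3 -m handwheel '[[[1,0,-0.004,0,0,0,0],[1,0,-0.012,0,0,0,0],[1,0,-0.025,0,0,0,0],[1,0,-0.05,0,0,0,0],[1,0,-0.08,0,0,0,0]]]';python3 -m handwheel '[[[1,0,-0.02,0,0,0,0],[1,0,-0.03,0,0,0,0]]]';python3 -c "
from h import *
where(0);go(413.5,-337.5,215,-133.4)
d=cam('scene');crop(d['image'],190,90,160,150,5,'s26.png')"
```

```text
clock: 57.95
tcp_pos: [666.4, 23.1, 123.3]
orientation: [-0.467, 0.469, 0.53, -0.53]
contact_force: [1.4, -1.0, 1.8]
grip_width: 8.4
clock: 58.15
tcp_pos: [666.4, 23.1, 123.3]
orientation: [-0.467, 0.469, 0.53, -0.53]
contact_force: [1.9, -0.8, 2.7]
grip_width: 8.5
clock: 58.65
tcp_pos: [663.2, 24.0, 201.6]
orientation: [0.469, -0.467, -0.528, 0.532]
contact_force: [-0.2, -0.5, -0.7]
grip_width: 8.5
clock: 58.85
tcp_pos: [665.5, 23.9, 235.7]
orientation: [-0.467, 0.469, 0.53, -0.53]
contact_force: [0.2, -1.1, -1.0]
grip_width: 8.8
bin0 tcp x -3.8 y 0.6 z 235.7 F [ 0.2 -1.1 -1. ] tq [-0.02 -0.01  0.  ] w 8.8 pitch 0.1
shift [-0.3273, 0.0207, 0.2948] turn [0.09, -39.49, -0.15] | t 58.9 tcp [665.5  23.9 235.7] F [ 0.2 -1.1 -1. ] w 8.8 rows>= 9
 heading -172.9
```

View pics/s26.png

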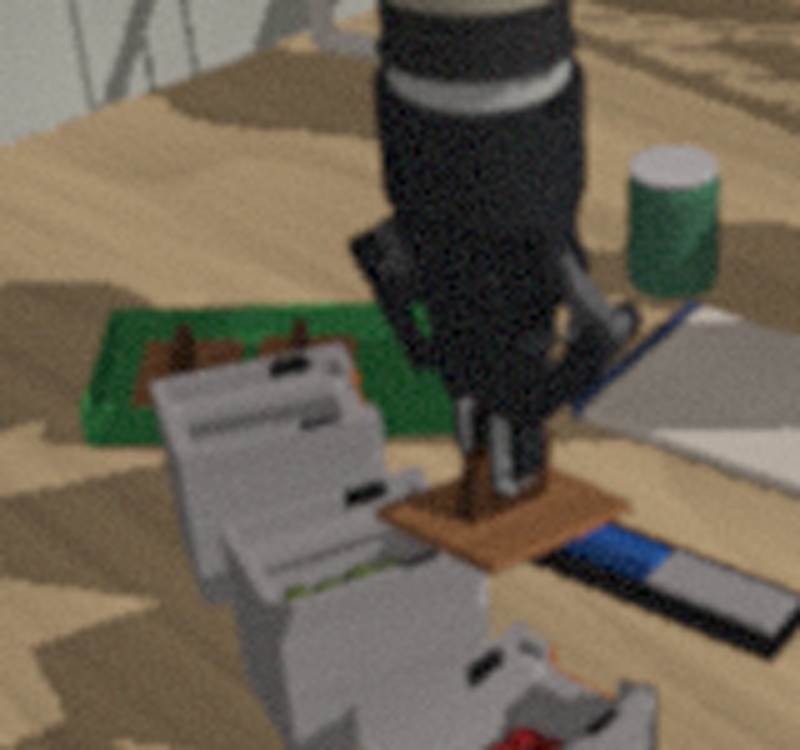

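```bash
python3 -m handwheel '[[[1,-0.015,0,0.013,0,4,0],[1,-0.045,0,0.04,0,-5,0],[1,-0.08,0.005,0.072,0,-13,0],[1,-0.115,0.01,0.104,0,-21,0],[1,-0.15,0.01,0.135,0,-29,0]]]';python3 -c "
from h import *
go(413.5,-337.5,215,-133.4)"
```

```text
clock: 59.4
tcp_pos: [547.3, -142.4, 220.2]
orientation: [0.32, -0.317, -0.631, 0.632]
contact_force: [0.5, -0.9, -1.3]
grip_width: 8.5
shift [-0.0773, 0.0058, 0.2236] turn [-0.2, -10.12, 0.17] | t 59.4 tcp [ 547.3 -142.4  220.2] F [ 0.5 -0.9 -1.3] w 8.5 rows>= 5
 heading -143.5
```

```bash
python3 -m handwheel '[[[1,-0.016,0,0.046,0,-4,0],[1,-0.032,0,0.092,0,-8,0],[1,-0.048,0,0.138,0,-10,0],[1,-0.062,0,0.18,0,-10,0],[1,-0.072,0,0.208,0,-10,0]]]';python3 -m handwheel '[[[1,-0.004,0,0.01,0,0,0],[1,-0.0053,0,0.0156,0,0,0],[1,-0.0053,0,0.0156,0,0,0],[1,-0.0053,0,0.0156,0,0,0]]]';python3 -c "
from h import *
go(413.5,-337.5,45,-133.4);snap('w28')"
```

```text
clock: 59.9
tcp_pos: [421.6, -324.0, 221.6]
orientation: [0.266, -0.264, -0.655, 0.656]
contact_force: [0.5, 0.7, -2.1]
grip_width: 8.2
clock: 60.3
tcp_pos: [417.9, -336.5, 222.6]
orientation: [0.264, -0.264, -0.656, 0.656]
contact_force: [-0.1, -0.8, -0.7]
grip_width: 8.1
shift [0.0025, 0.1776, 0.0037] turn [-0.03, -0.41, -0.02] | t 60.3 tcp [ 417.9 -336.5  222.6] F [-0.1 -0.8 -0.7] w 8.1 rows>= 4
 heading -133.8
tcp [ 417.9 -336.5  222.6] t 60.3
```

View pics/w28.png

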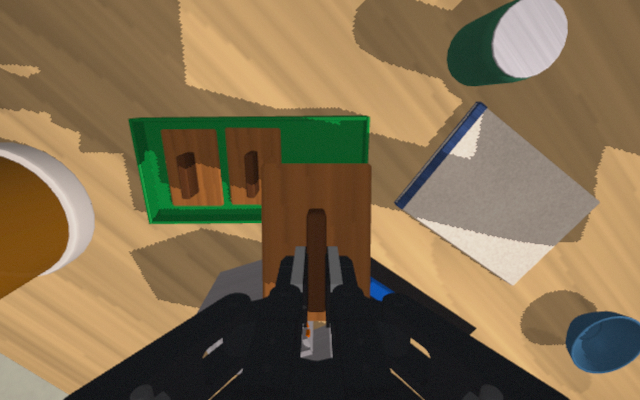

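Aligned with the empty slot on the right. Lower.

```bash
python3 -m handwheel '[[[1,0.001,0.025,0.001,0,0,0],[1,0.0025,0.07,0.003,0,0,0],[1,0.0025,0.115,0.0035,0,0,0],[1,0.0025,0.152,0.0035,0,0,0],[1,0.0025,0.172,0.0035,0,0,0]]]';python3 -m handwheel '[[[1,0,0.005,0,0,0,0],[1,0,0.009,0,0,0,0],[1,0,0.011,0,0,0,0]]]';python3 -m handwheel '[[[1,0,0.003,0,0,0,0],[1,0,0.004,0,0,0,0],[1,0,0.004,0,0,0,0]]]';python3 -c "
from h import *
go(413.5,-337.5,33,-133.4);snap('w29')"
```

```text
clock: 60.85
tcp_pos: [411.8, -335.4, 46.7]
orientation: [-0.265, 0.262, 0.657, -0.656]
contact_force: [0.1, -0.1, -0.4]
grip_width: 8.5
clock: 61.15
tcp_pos: [414.4, -339.3, 41.4]
orientation: [0.263, -0.265, -0.655, 0.657]
contact_force: [-0.8, -0.0, -0.5]
grip_width: 8.3
clock: 61.45
tcp_pos: [413.9, -339.5, 37.1]
orientation: [0.263, -0.265, -0.655, 0.657]
contact_force: [-0.1, 0.5, 0.4]
grip_width: 8.6
shift [0.0017, 0.0041, -0.0012] turn [-0.07, -0.51, -0.21] | t 61.5 tcp [ 413.9 -339.5   37.1] F [-0.1  0.5  0.4] w 8.6 rows>= 1
 heading -133.9
tcp [ 413.9 -339.5   37.1] t 61.45
```

View pics/w29.png

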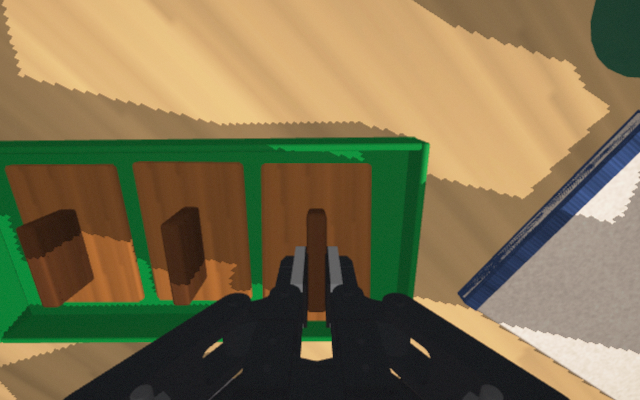

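```bash
python3 -m handwheel '[[[0.95,0,0.002,0,0,0,0],[0.85,0,0.002,0,0,0,0],[0.7,0,0,0,0,0,0],[0.55,0,0,0,0,0,0],[0.55,0,0,0,0,0,0]]]';python3 -m handwheel '[[[0.55,0,-0.01,0,0,0,0],[0.55,0,-0.03,0,0,0,0],[0.55,0,-0.06,0,0,0,0],[0.55,0,-0.1,0,0,0,0],[0.55,0,-0.14,0,0,0,0]]]';python3 -m handwheel '[[[0.55,0,-0.04,0,0,0,0],[0.55,0,-0.07,0,0,0,0],[0.55,0,-0.1,0,0,0,0],[0.55,0,-0.11,0,0,0,0]]]';python3 -m handwheel '[[[0.55,0,0,0,0,0,0],[0.55,0,0,0,0,0,0]]]';python3 -c "
from h import *
snap('w30');cam('scene','s30.png');cam('top','t30.png');print(arm.get_state()['tcp_pos'])"
```

```text
clock: 62.0
tcp_pos: [413.0, -338.8, 35.8]
orientation: [0.264, -0.265, -0.655, 0.656]
contact_force: [-0.8, -0.0, 0.1]
grip_width: 38.4
clock: 62.5
tcp_pos: [412.7, -338.2, 177.5]
orientation: [0.264, -0.264, -0.655, 0.656]
contact_force: [0.3, -0.0, 0.5]
grip_width: 38.3
clock: 62.9
tcp_pos: [414.0, -339.3, 290.7]
orientation: [0.262, -0.267, -0.654, 0.657]
contact_force: [1.2, -0.5, 0.7]
grip_width: 38.2
clock: 63.1
tcp_pos: [412.9, -338.1, 284.7]
orientation: [0.265, -0.264, -0.655, 0.656]
contact_force: [0.2, 0.8, -0.2]
grip_width: 38.4
tcp [ 412.9 -338.1  284.7] t 63.1
[ 412.47295397 -337.71456478  283.64297445]
```

View pics/w30.png

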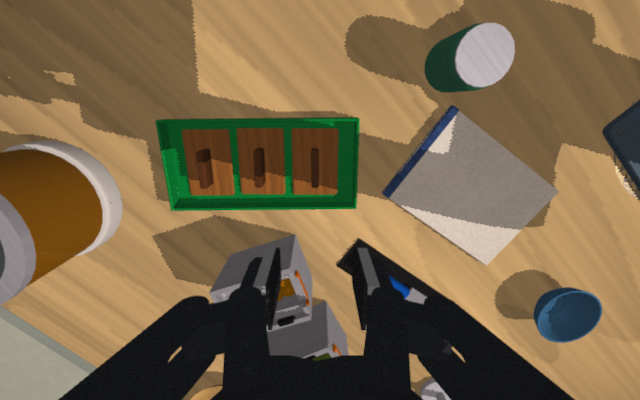

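View pics/s30.png

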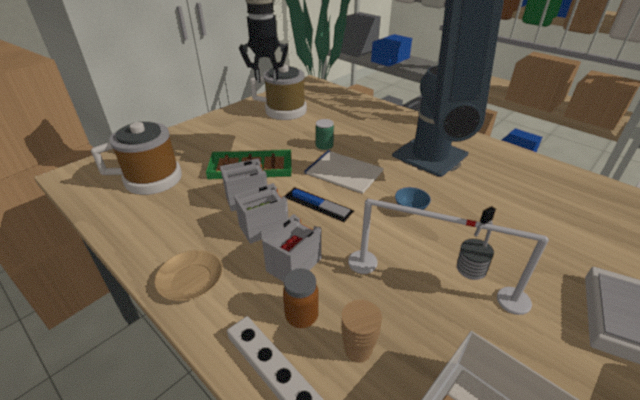

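View pics/t30.png

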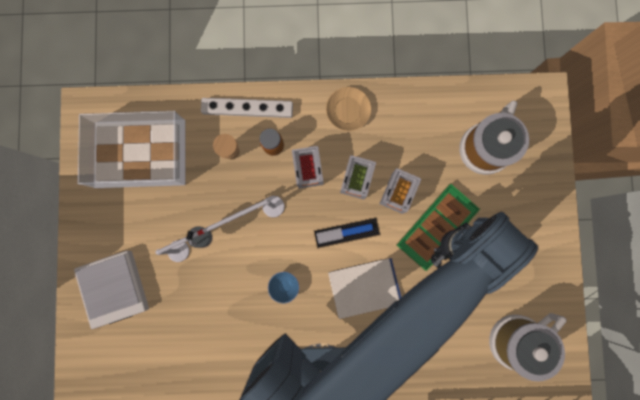

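```bash
python3 -c "
from h import *
a=cv2.imread('pics/s30.png');b=cv2.imread('pics/t30.png')
A=cv2.resize(a[180:310,430:560],None,fx=3.8,fy=3.8,interpolation=2);B=cv2.resize(b[200:260,150:280],None,fx=6,fy=6,interpolation=2)
cv2.imwrite('pics/x1.png',A);cv2.imwrite('pics/x2.png',B)"
```

```text
(no output)
```

View pics/x1.png

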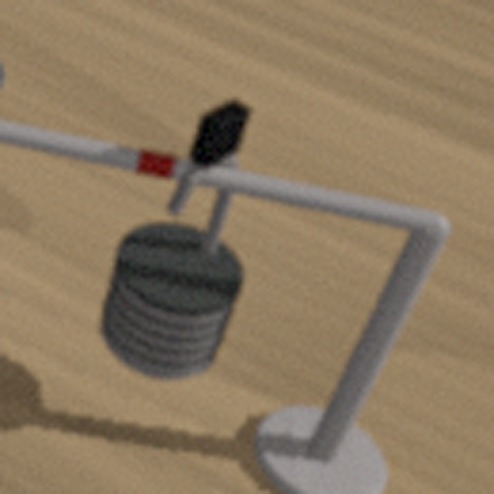

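View pics/x2.png

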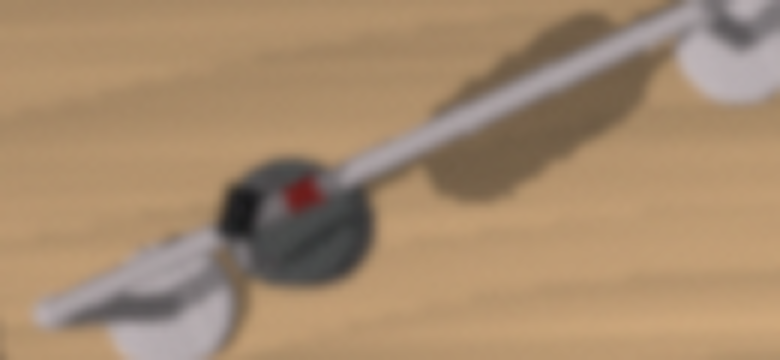

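```bash
python3 -c "
from h import *
go(430,250,340,-156.3)"
```

```text
shift [0.3951, -0.0558, -0.4355] turn [-0.09, 22.39, 0.14] | t 63.2 tcp [ 412.5 -337.7  283.6] F [-0.7  0.1 -0.9] w 38.2 rows>= 12
 heading -133.9
```

```bash
python3 -m handwheel '[[[0,0.015,-0.01,-0.016,0,3,0],[0,0.045,-0.025,-0.05,0,8,0],[0,0.08,-0.04,-0.087,0,14,0],[0,0.114,-0.055,-0.124,0,18,0],[0,0.148,-0.055,-0.16,0,22.4,0]]]';python3 -c "
from h import *
go(430,250,340,-156.3)"
```

```text
clock: 63.75
tcp_pos: [417.3, -123.7, 340.9]
orientation: [0.387, -0.389, -0.591, 0.592]
contact_force: [0.6, -0.2, 0.1]
grip_width: 85.5
shift [0.3378, 0.0001, -0.1604] turn [0.01, -0.25, -0.14] | t 63.8 tcp [ 417.3 -123.7  340.9] F [ 0.6 -0.2  0.1] w 85.5 rows>= 8
 heading -156.5
```

```bash
python3 -m handwheel '[[[0,0.045,0,-0.021,0,0,0],[0,0.09,0,-0.043,0,0,0],[0,0.135,0,-0.064,0,0,0],[0,0.18,0,-0.085,0,0,0],[0,0.225,0,-0.107,0,0,0]]]';python3 -m handwheel '[[[0,0.04,0,-0.019,0,0,0],[0,0.075,0,-0.035,0,0,0],[0,0.1,0,-0.047,0,0,0],[0,0.112,0,-0.053,0,0,0]]]';python3 -m handwheel '[[[0,0,0,0,0,0,0],[0,0,0,0,0,0,0],[0,0,0,0,0,0,0]]]';python3 -c "
from h import *
snap('w31');d=cam('scene');crop(d['image'],420,160,130,130,5,'s31.png')"
```

```text
clock: 64.25
tcp_pos: [424.0, 125.7, 338.7]
orientation: [0.387, -0.387, -0.591, 0.593]
contact_force: [0.6, -0.4, 0.1]
grip_width: 85.5
clock: 64.65
tcp_pos: [427.6, 249.7, 337.8]
orientation: [0.386, -0.385, -0.591, 0.594]
contact_force: [0.5, 0.5, -1.3]
grip_width: 85.1
clock: 64.95
tcp_pos: [428.6, 246.3, 339.7]
orientation: [0.387, -0.388, -0.591, 0.592]
contact_force: [0.0, 0.0, -0.4]
grip_width: 85.5
tcp [428.6 246.3 339.7] t 64.95
```

View pics/w31.png

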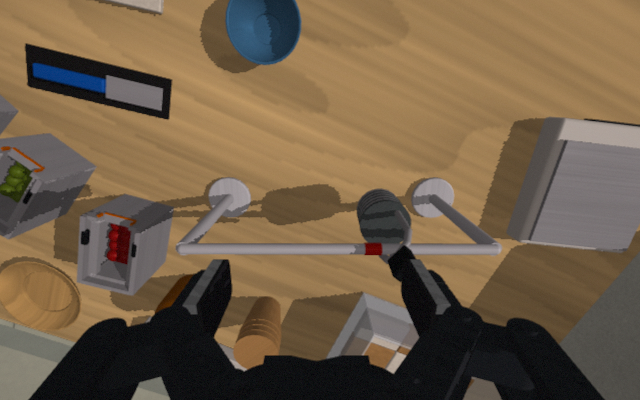

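View pics/s31.png

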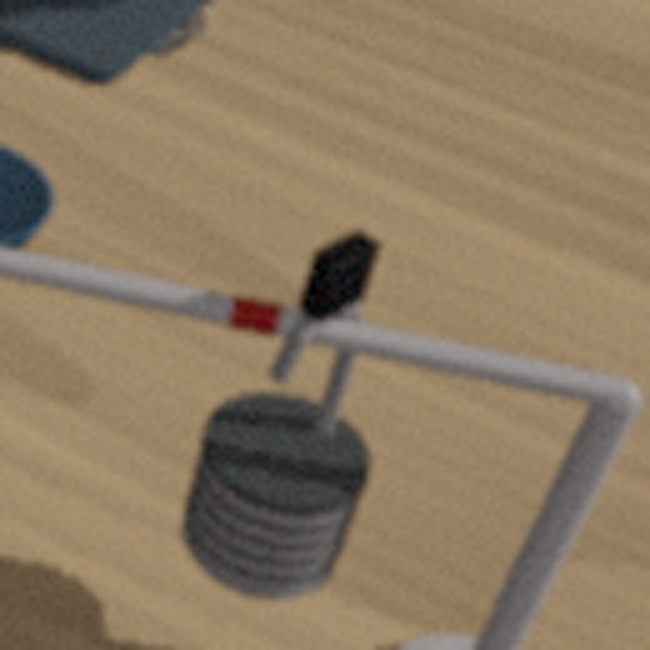

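```bash
python3 -c "
from h import *
im=cv2.imread('pics/w31.png');crop(im,340,175,100,120,6,'x3.png')"
```

```text
(no output)
```

View pics/x3.png

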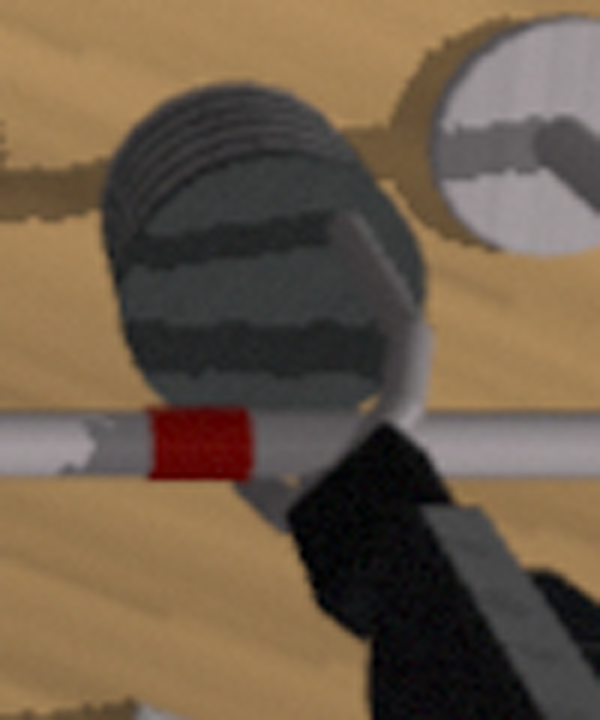

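```bash
cat > ifit.py <<'E'
from h import *
from scipy.optimize import least_squares
np.set_printoptions(suppress=True,precision=1)
M={'sb':(-22,0,62),'tip':(19,0,110),'can':(0,0,62),'tab':(0,0,155),'bend':(-22,0,116)}
BAND=np.array([468.4,331.8,190])
def pose(x):
    R=Rn.from_euler('ZYX',[23.7+x[3],x[4],x[5]],degrees=True).as_matrix()
    h=BAND+np.array([.9155,.4023,0])*x[0]+np.array([-.4023,.9155,0])*x[1]+[0,0,x[2]]
    return R,h-R@np.array([0,0,127])
def run(views,x0):
    def res(x):
        R,p=pose(x);r=[]
        for d,W,pts in views:
            for k,uv in pts.items(): r.append(proj(d,W,R@np.array(M[k])+p)[0]-uv)
        return np.array(r)
    f=least_squares(lambda x:np.r_[res(x).ravel(),x[:1]/4,x[2:3]/4],x0,loss='soft_l1',f_scale=1.5);x=f.x
    R,p=pose(x);print('hook x,y,z rel band',x[:3],'yaw,pitch,roll',x[3:],'tilt %.1f'%np.degrees(np.arccos(R[2,2])));print(res(x).round(1).tolist())
    print('tab centre world',R@np.array([0,0,155])+p,'R',R.round(2).tolist());return x
E
python3 - <<'E'
from ifit import *
s=vision.read_camera('scene')
S=lambda p,o,k:np.array(p)/k+np.array(o)-.4
v=[(*load('w31'),{k:S(p,(340,175),6) for k,p in dict(sb=(350,215),tip=(272,500),can=(272,285),bend=(405,345)).items()}),
(s,w2c(s),{k:S(p,(420,160),5) for k,p in dict(tip=(282,378),sb=(328,425),can=(288,450),tab=(340,272)).items()})]
run(v,[0,20,0,-40,0,0.])
E
```

```text
hook x,y,z rel band [ 1.7 24.4  4. ] yaw,pitch,roll [-33.7   4.4  -0.1] tilt 4.4
[[-0.8, 0.9], [-2.0, -3.0], [1.2, 2.1], [0.4, -0.6], [0.9, 1.2], [-0.7, -1.4], [0.7, -1.3], [0.3, 1.2]]
tab centre world [462.2 354.5 222. ] R [[0.98, 0.17, 0.08], [-0.17, 0.98, -0.01], [-0.08, -0.0, 1.0]]
```

```bash
python3 -c "
from h import *
go(461.5,354.5,300,170)"
```

```text
shift [0.0859, 0.0398, -0.0733] turn [0.02, 33.59, -0.12] | t 65.1 tcp [428.7 246.5 340. ] F [-0.3  0.3 -0.5] w 85.5 rows>= 4
 heading -156.4
```

```bash
python3 -m handwheel '[[[0.5,0.015,0.005,-0.012,0,7,0],[0.5,0.04,0.015,-0.033,0,15,0],[0.5,0.063,0.028,-0.053,0,23,0],[0.5,0.078,0.037,-0.067,0,30,0],[0.5,0.086,0.04,-0.073,0,33.6,0]]]';python3 -m handwheel '[[[0.5,0,0,0,0,0,0],[0.5,0,0,0,0,0,0],[0.5,0,0,0,0,0,0]]]';python3 -c "
from h import *
go(461.5,354.5,215,170);snap('w32')"
```

```text
clock: 65.6
tcp_pos: [461.0, 356.2, 297.5]
orientation: [-0.542, 0.542, 0.453, -0.455]
contact_force: [-0.1, 0.0, 0.1]
grip_width: 42.5
clock: 65.9
tcp_pos: [460.9, 354.8, 300.4]
orientation: [-0.541, 0.542, 0.455, -0.455]
contact_force: [-0.6, 0.1, 0.3]
grip_width: 42.9
shift [-0.0001, 0.0854, -0.0005] turn [0.08, 0.09, -0.08] | t 65.9 tcp [460.9 354.8 300.4] F [-0.6  0.1  0.3] w 42.9 rows>= 2
 heading 170.1
tcp [460.9 354.8 300.4] t 65.9
```

View pics/w32.png

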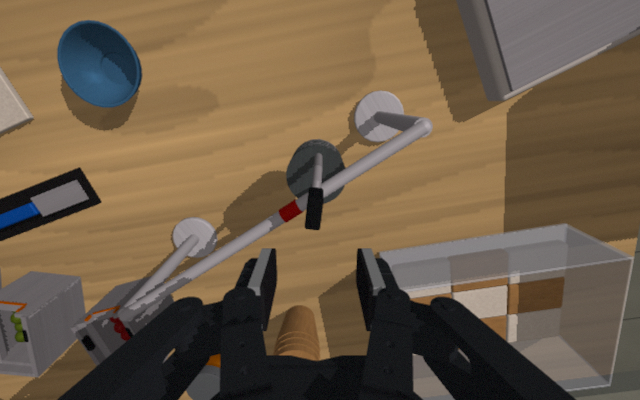

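```bash
python3 -m handwheel '[[[0.5,-0.001,0.018,0,0,0,0],[0.5,-0.001,0.045,0,0,0,0],[0.5,-0.001,0.068,0,0,0,0],[0.5,-0.001,0.08,0,0,0,0],[0.5,-0.001,0.085,0,0,0,0]]]';python3 -m handwheel '[[[0.5,0,0,0,0,0,0],[0.6,0,0,0,0,0,0],[0.75,0,0,0,0,0,0],[0.9,0,0,0,0,0,0],[1,0,0,0,0,0,0]]]';python3 -m handwheel '[[[1,0,0,0,0,0,0],[1,0,0,0,0,0,0],[1,0,0,0,0,0,0]]]';python3 -c "
from h import *
go(468.8,331.8,212,-156.3);snap('w33')"
```

```text
clock: 66.45
tcp_pos: [460.0, 353.7, 213.4]
orientation: [-0.541, 0.542, 0.454, -0.456]
contact_force: [-0.4, -1.3, 0.4]
grip_width: 42.7
clock: 66.95
tcp_pos: [460.8, 354.5, 215.8]
orientation: [-0.541, 0.542, 0.455, -0.455]
contact_force: [-1.4, -0.8, 3.1]
grip_width: 10.5
clock: 67.25
tcp_pos: [460.8, 354.5, 215.8]
orientation: [-0.541, 0.542, 0.455, -0.455]
contact_force: [-0.9, -1.8, 5.6]
grip_width: 10.5
shift [-0.021, 0.0038, -0.0118] turn [0.09, -33.6, -0.09] | t 67.2 tcp [460.8 354.5 215.8] F [-0.9 -1.8  5.6] w 10.5 rows>= 4
 heading 170.1
tcp [460.8 354.5 215.8] t 67.25
```

View pics/w33.png

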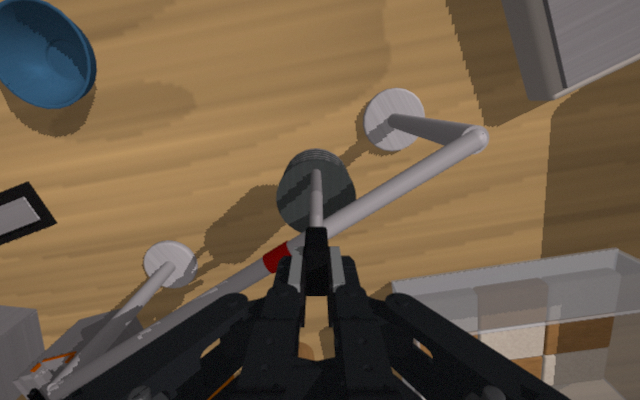

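```bash
python3 -m handwheel '[[[1,0,-0.001,0,0,-6,0],[1,0,-0.001,0,0,-13,0],[1,0,-0.001,0,0,-20,0],[1,0,-0.001,0,0,-27,0],[1,0,-0.001,0,0,-33.6,0]]]';python3 -c "
from h import *
go(468.8,331.8,212,-156.3)"
```

```text
clock: 67.8
tcp_pos: [460.8, 355.4, 215.6]
orientation: [-0.385, 0.385, 0.593, -0.593]
contact_force: [0.3, 1.0, 1.7]
grip_width: 10.6
shift [-0.0248, 0.0036, 0.0022] turn [0.03, 0.29, -0.01] | t 67.8 tcp [460.8 355.4 215.6] F [0.3 1.  1.7] w 10.6 rows>= 1
 heading -156.0
```

```bash
python3 -m handwheel '[[[1,-0.005,0,0.0005,0,0.3,0],[1,-0.012,0,0.001,0,0.3,0],[1,-0.019,0,0.0015,0,0.3,0],[1,-0.0235,0,0.0015,0,0.3,0],[1,-0.0248,0,0.0015,0,0.3,0]]]';python3 -m handwheel '[[[1,0,0.001,0,0,0,0],[1,0,0.002,0,0,0,0],[1,0,0.002,0,0,0,0]]]';python3 -c "
from h import *
go(468.8,331.8,212,-156.3);snap('w34');d=cam('scene');crop(d['image'],420,160,130,130,5,'s34.png')"
```

```text
clock: 68.3
tcp_pos: [470.1, 330.4, 216.0]
orientation: [0.388, -0.39, -0.59, 0.591]
contact_force: [0.8, 2.3, 3.1]
grip_width: 10.6
clock: 68.6
tcp_pos: [470.1, 330.4, 215.8]
orientation: [0.387, -0.39, -0.591, 0.591]
contact_force: [1.4, -0.5, 8.2]
grip_width: 10.7
shift [0.0019, 0.0038, 0.0007] turn [0.14, -0.36, -0.23] | t 68.6 tcp [470.1 330.4 215.8] F [ 1.4 -0.5  8.2] w 10.7 rows>= 1
 heading -156.7
tcp [470.1 330.4 215.8] t 68.6
```

View pics/w34.png

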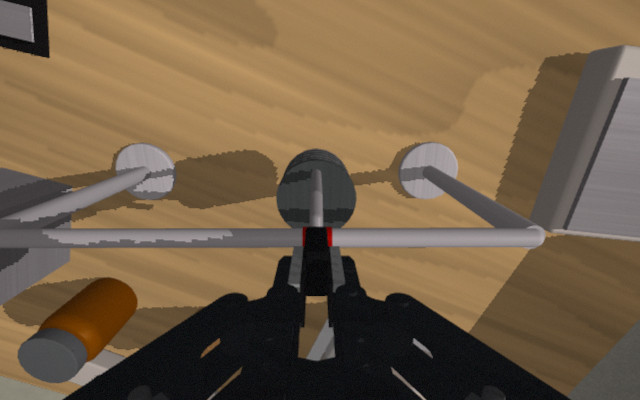

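View pics/s34.png

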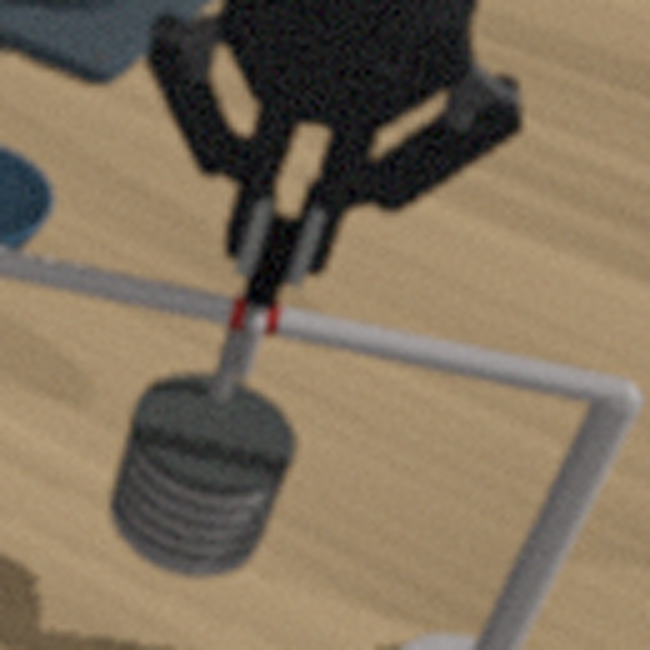

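```bash
python3 -m handwheel '[[[1,0,-0.0015,0,0,0,0],[1,0,-0.0015,0,0,0,0],[0.95,0,-0.0015,0,0,0,0],[0.9,0,-0.0015,0,0,0,0],[0.8,0,-0.0015,0,0,0,0]]]';python3 -m handwheel '[[[0.7,0,0,0,0,0,0],[0.6,0,0,0,0,0,0],[0.55,0,0,0,0,0,0],[0.55,0,-0.005,0,0,0,0],[0.55,0,-0.015,0,0,0,0]]]';python3 -m handwheel '[[[0.55,0,-0.02,0,0,0,0],[0.55,0,-0.05,0,0,0,0],[0.55,0,-0.08,0,0,0,0],[0.55,0,-0.11,0,0,0,0],[0.55,0,-0.12,0,0,0,0]]]';python3 -c "
from h import *
snap('w35');d=cam('scene');crop(d['image'],420,160,130,130,5,'s35.png')"
```

```text
clock: 69.2
tcp_pos: [468.5, 330.4, 214.4]
orientation: [0.388, -0.389, -0.589, 0.592]
contact_force: [-0.3, 0.5, 0.5]
grip_width: 17.1
clock: 69.7
tcp_pos: [468.5, 330.9, 229.4]
orientation: [0.388, -0.388, -0.59, 0.592]
contact_force: [-0.6, 0.1, -0.4]
grip_width: 38.6
clock: 70.2
tcp_pos: [469.8, 331.8, 355.3]
orientation: [-0.387, 0.39, 0.593, -0.589]
contact_force: [0.4, 0.4, 0.3]
grip_width: 38.5
tcp [469.8 331.8 355.3] t 70.2
```

View pics/s35.png

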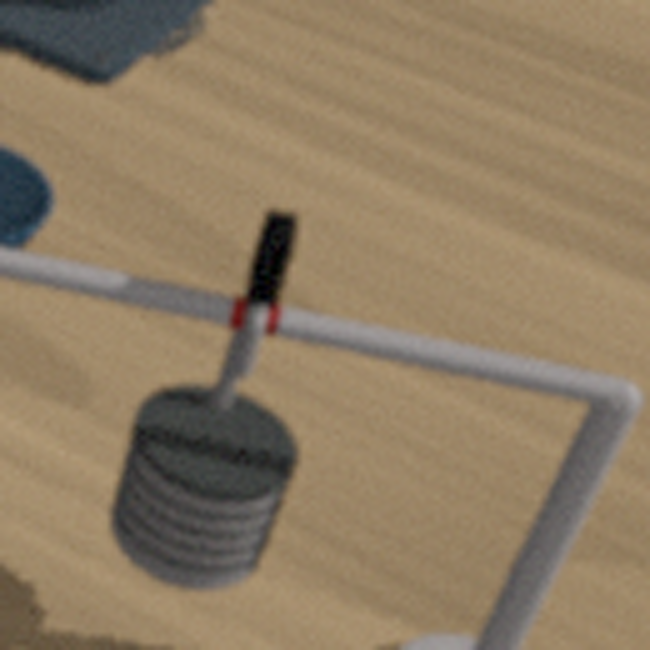

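View pics/w35.png

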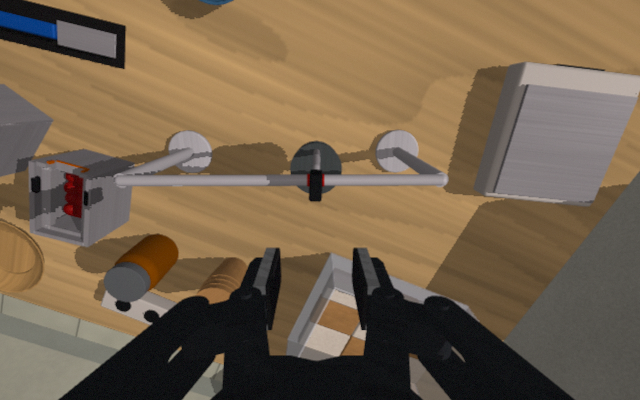

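```bash
python3 -m handwheel '[[[0.55,0,0,0.02,0,0,0],[0.55,0,0,0.04,0,0,0],[0.55,0,0,0.05,0,0,0],[0.55,0,0,0.05,0,0,0],[0.55,0,0,0.05,0,0,0]]]';python3 -m handwheel '[[[0.55,0,0,0,0,0,0],[0.55,0,0,0,0,0,0],[0.55,0,0,0,0,0,0],[0.55,0,0,0,0,0,0],[0.55,0,0,0,0,0,0]]]';python3 - <<'E'
from h import *
np.set_printoptions(suppress=True,precision=1)
d=cam('scene','s36.png');t=cam('top','t36.png')
A=cv2.resize(d['image'][140:300,190:560],None,fx=2.1,fy=2.1,interpolation=2);cv2.imwrite('pics/x4.png',A)
B=cv2.resize(t['image'][120:280,150:490],None,fx=2.3,fy=2.3,interpolation=2);cv2.imwrite('pics/x5.png',B)
E
```

```text
clock: 70.8
tcp_pos: [423.5, 311.7, 349.8]
orientation: [0.388, -0.389, -0.591, 0.591]
contact_force: [0.6, -0.3, -1.3]
grip_width: 38.5
clock: 71.3
tcp_pos: [423.4, 311.6, 349.9]
orientation: [0.388, -0.389, -0.59, 0.592]
contact_force: [-0.7, 0.7, -0.7]
grip_width: 38.6
```

View pics/x4.png

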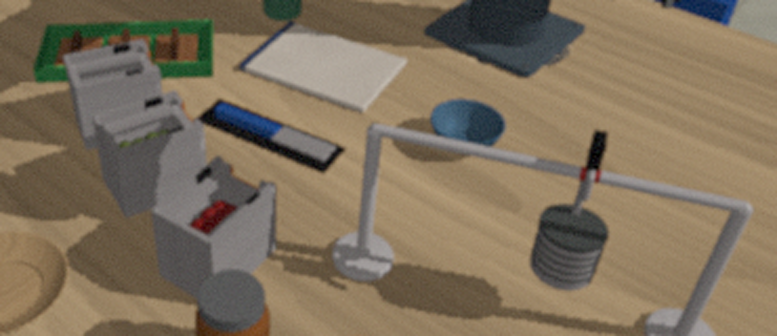

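View pics/x5.png

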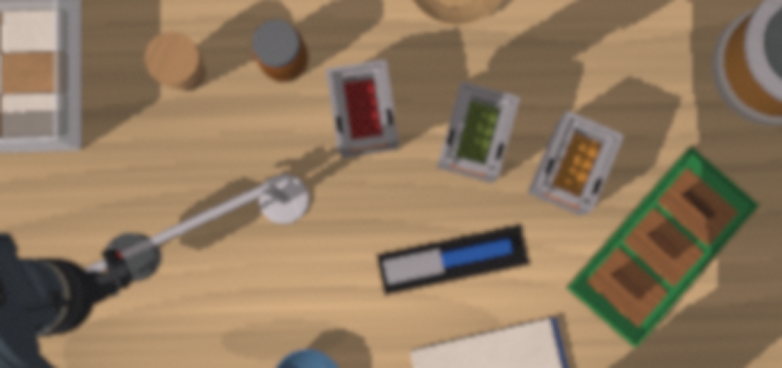

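All three covers lie flat in the tray, the opener is on its mat, and the infuser hangs at the band with the gripper clear of everything. I'm handing it in.

```bash
python3 -c "
from bench import hand_in
print(hand_in())"
```

```text
the job is handed in; nothing more can be done
None
```

The job is handed in at about 71 s of the 210 s allowed. The last pictures agree with every end condition I could check by eye; `hand_in` gave no verdict.

- **Infuser:** I hooked it on about 90 mm to the right of the red band and slid it along to the band without lifting it off. Something later knocked it about 24 mm past the band and turned it by about 34°. I gripped its tab again, turned it straight and slid it back along the rail. The last pictures show it centred on the band and upright.
- **Covers:** All three bins had one. I levered each up with the opener blade in the notch, then lifted them out by their ribs. All three lie flat, side by side, in the green tray.
- **Opener:** It lies on the black mat.
- **Bystanders:** I saw none of them move.

**What disagreed:** With the blade in deep, each cover came up back first, not front up on its clips as described. The fitted poses for bins 1 and 2 put those covers about 11 mm above their seats, well over the 2.5 mm line. The fit for bin 0's cover failed, so I judged that one from the picture alone. In the close view of bin 1's cover the clips no longer lay over the plate, and each cover came out with no noticeable extra pull. The fingers did not touch any cover before that.

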